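# Empty the bread chest for airing and stack its food tubs

### The job

The wooden bread chest has to be emptied and aired: lift its lid, flip up the stay and let the lid down so that it rests propped on the stay with the stay's tip in the catch. Take every white food tub out of the chest and stack them all, with the white one that may be standing on the counter, in any order, one on another on the larger grey tub with the blue lid, each with its four feet home in the corner pockets of the lid below and the stack straight. Leave the lid propped open and do not disturb the mixer, timer, bowl or pie dish.

Things in the scene. Friction and masses are not known exactly. Their poses are not given: they have to be found in the camera images.
- chest: Fixed wooden bread chest, 338 (x) by 214 (y) mm; front (-y) and back (+y) walls 92 mm high, end panels 68 mm; walls 12 mm, floor 8 mm thick. Origin: centre of its underside. Lid hinged along the top of the back wall. Up to 3 tubs stand on its floor in a row along x, length along y, about 34 mm apart, at x = -89, 5 and 99 mm.
- lid (a joint): Lid angle, rad: 0 shut, grows as it opens, stop at 1.54. A 12 mm board, 344 by 216 mm, 0.43 kg. Soft-close hinge, 5.5 N m per rad/s: lift slowly (6 s or more). Let go at the stop it sinks by itself, slowly: some 17 s to 1.44 rad, below which the stay no longer passes under the catch, 23 s to 1.36 rad, where it rests on the stay if that is up; else it shuts.
- lid_tab (a point): Grip point in the pull tab at the middle of the lid's free edge: a tongue in the plane of the lid, 36 mm wide (along the hinge), 12 mm thick, 46 mm long; the point is 245 mm from the hinge line. Pinched across its 36 mm width (fingers closing parallel to the hinge) it turns in the grip as the lid swings, so the tool can keep pointing down.
- lid_hinge (a point): Middle of the lid's hinge line, at the lid's underside, top outer edge of the chest's back wall. The line runs along this frame's x; axes as the chest's.
- lid_catch (a point): Place of the stay's tip in the lid's catch, a brass block (24 mm wide, 10 mm deep) under the lid near its -x end, whose hinge-side face, 87 mm from the hinge line, catches the tip; the point is 6 mm from that face and 6 mm off the lid's underside.
- stay (a joint): Stay angle, rad: 0 folded on the top of the -x end panel, pointing to the chest's front; grows as it flips up and back; 1.57 upright. Past upright (by 1.8) it falls of itself against the underside of the raised lid (which must be above 1.44 rad); as the lid then sinks the tip slides up into the catch: propped, the stay is at 2.11 rad and the lid at 1.36. Pivot nearly free.
- stay_pivot (a point): Pivot of the stay on the -x end panel, 80 mm in front (-y) of the hinge line and 18 mm below it; its axis runs along the chest's x.
- stay_tip (a point): Centre of the stay's rounded tip (radius 6 mm), 112 mm from the pivot. The stay is a straight lath 18 mm wide (along the chest's x), 12 mm thick, on a panel 12 mm thick: it can be pinched from above across its 18 mm width and turns in the grip as it swings. About 38 mm between that panel's inner face and the nearest tub.
- tub_base_mid (a point): Larger grey tub, blue lid, on the counter: 96 (x) by 130 (y) by 62 mm high, 0.7 kg; point at its centre, z up. In mid-lid, as on every white tub's lid, a raised cross (6 mm high) leaves 4 pockets (centres at x 20, y 45 mm either side) that take a white tub's 4 feet with 2 mm play, either way round. Centres are 56 mm apart in height when home, 62 if the feet stand on the cross.
- tub_a_mid (a point): White food tub with a red lid, standing in the chest at the start (absent in some starts), 0.2 to 0.42 kg; 60 (x) by 110 (y) by 62 mm high, straight-sided, gripped across the 60 mm. Four round-tipped feet (14 mm wide, 8 mm long, at x 20, y 45 mm either side); lid with the same 4 pockets. This point is at its centre, z up.
- tub_b_mid (a point): White food tub with a green lid, standing in the chest at the start (absent in some starts), 0.2 to 0.42 kg; 60 (x) by 110 (y) by 62 mm high, straight-sided, gripped across the 60 mm. Four round-tipped feet (14 mm wide, 8 mm long, at x 20, y 45 mm either side); lid with the same 4 pockets. This point is at its centre, z up.
- tub_c_mid (a point): White food tub with a yellow lid, standing in the chest at the start (absent in some starts), 0.2 to 0.42 kg; 60 (x) by 110 (y) by 62 mm high, straight-sided, gripped across the 60 mm. Four round-tipped feet (14 mm wide, 8 mm long, at x 20, y 45 mm either side); lid with the same 4 pockets. This point is at its centre, z up.
- tub_d_mid (a point): White food tub with a orange lid, standing on the counter at the start (absent in some starts), 0.2 to 0.42 kg; 60 (x) by 110 (y) by 62 mm high, straight-sided, gripped across the 60 mm. Four round-tipped feet (14 mm wide, 8 mm long, at x 20, y 45 mm either side); lid with the same 4 pockets. This point is at its centre, z up.
- mixer: Bystander: silver hand mixer upright on its stand, 115 by 95 by 180 mm; origin under its middle.
- timer: Bystander: kitchen timer with an orange dial, 74 mm across, 56 mm high; origin under its middle.
- bowl: Bystander: blue ceramic bowl, 170 mm across, 75 mm high; origin under its middle.
- pie_dish: Bystander: glass pie dish, 210 mm across, 38 mm high; origin under its middle.
Mind the look-alikes: they are no part of the job. Leave any pink look-alike of the part that bears tub_d_mid alone.

How it is judged:
By the outcome, as a careful person would: the job done as asked, in the order asked, and still so for the second after the job is handed in, with the robot touching nothing.
Of tub_a, tub_b, tub_c, tub_d only 3 to 4 are there at a start; the rules pass over those that are not, and their reading is None.
At some moment in a run one of tub_base may be knocked a few centimetres aside while the robot is not near it.
Once in a run the grip may slacken for a moment while it holds something.
It also fails if it takes over 210 s, if anything falls off the work surface, if the arm or the gripper's body presses on something with over 40 N, if the wrist force passes 120 N, or if a joint passes its speed limit or range.

### The arm

A 6-joint arm with a two-finger parallel gripper is mounted at the origin on the work surface. World frame = base frame: x ahead of the robot, y to its left, z up, the work surface at z = 0. Lengths are in mm, angles in rad, forces in N, time in s.
With the tool pointing down it reaches from about 325 to 900 mm from the base axis. Payload 3.5 kg.
Tool frame: the origin (TCP) lies between the finger pads; the fingertips stand 8 mm ahead of it and the grasp point (between the pads) lies 11 mm behind it; z points along the fingers, y is the direction in which the jaws open and shut (so a half turn about z gives the same grasp; the last joint's range is limited). The gripper opens to 85 mm and grips with 20 to 120 N. Pads are 22 mm wide; open, the fingers measure 114 mm over their backs; the gripper's body (76 mm by 85 mm) begins 54 mm behind the grasp point. The pads swing forward as they close: fully open they stand 13 mm farther back than shut.
Start: joints at [1.05, 0.276, -0.026, 1.268, 0, 1.467], TCP at [253.6, 571.235, 239.313] pointing down, gripper open.
Joint ranges: [-3.12, 3.12], [-0.85, 1.88], [-1.08, 1.24], [-1.95, 2.15], [-1.57, 1.53], [-3.14, 3.14]. Speed limits (rad/s): [2.57, 2.57, 3.14, 3.14, 3.14, 3.14].

### API

Orientations are given as a rotation vector (axis times angle).
In Python, from cell import ctrl, imaging, workorder, finder gives the robot as it stands.
- The arm moves only by the tool jog_arm, never from a script. Its argument "rows" is a list of rows, each an object of numbers: "tx", "ty", "tz": the shift along the tool's x, y, z in cm; "wx", "wy", "wz": the turn, a rotation vector about the tool's x, y, z in degrees; "hand": the opening, from 0 (shut) to 1 (fully open). In form: [{"tx": .., "ty": .., "tz": .., "wx": .., "wy": .., "wz": .., "hand": ..}, ...]. A call has 1 to 20 rows; each row shifts and turns the commanded pose from where the row before left it, along the tool's axes as they then stand; what a row does not reach is not made up. A row lasts 1/10 s, in which the tool goes at most 50 mm and 8.59 degrees, less where a joint would pass 70% of its speed; a pose out of reach is approached as far as the arm can. A call with a gripper value outside its range is refused whole. The fingers move at their own pace and stop on an object; the grip force is fixed at half the most. Time passes only in rows, so rows that do not move let the fingers close. It gives the time, the measured TCP pose, the force and the opening at its end, in the units of the state.
- ctrl.get_state(): the state, without advancing time (a new reading comes with each control period).
- imaging.get_image(name): name is "scene" or "top"; returns a dict with "frame" (384x512x3 uint8, red, green, blue), "mtx" (3x3 intrinsics, pixels), "k1" (the pictures are not rectified: a ray, as slopes to the right and down, at radius r is drawn at 1 + k1 r^2 times it, then the intrinsics apply), "R" (3x3) and "t" (3): a world point X has camera coordinates R X + t. Camera axes: x right, y down, z forward; pixel columns grow to the right and rows downward; lengths in mm; the calibration is good to about 2 mm. A picture is of the moment at which its call begins. There is no depth.
- workorder.job_done(): hands the job in, once; it reports no verdict.
Trained networks look in a picture, given as the dict that the camera call returned (one of the last four; its "shot" number tells which), for a name from the list of things; names that differ only in an ending like _2 or _b are one class to them, and where a whole thing is asked for, a point or a joint stands for the part that bears it (a point fixed in the world has none). Each returns a list of dicts, best first, with "p" (0 to 1); they miss things now and then, are a little off and sometimes report something else, mostly with a low value. They report only what shows in the picture. A call takes as long as a camera call. They do not tell look-alikes from the thing itself.
- finder.outline_of(name, picture): "pixels" (384x512 bool, what is visible of it) and "box" ([left, top, right, bottom] in pixels, round what is visible of it).
- finder.tip_of(name, picture): "pixel" ([column, row] in pixels: a listed point, or the origin of a listed thing).
The state is a dict: "time": time; "joint_pos": joint angles; "joint_velocities": joint speeds; "tau": joint torques, N m; "position": TCP position; "ee_rot": TCP orientation; "contact_force": force on the tool from outside, world axes, zero at the start; "wrist_torque": the same for the moment, N m; "gripper_width": finger opening in mm.
Only numpy, scipy, OpenCV 4.12 (cv2) and the standard library are available. Lean on these libraries where they do the work, as an engineer would, in place of code of your own. Each camera call takes 0.05 s, during which the arm holds its last target.

## Working session

There is one attempt and no reset: what is moved stays moved. The work goes in short steps, Python scripts to look and compute and a tool call to move; the robot and the scene stay as the last step left them, time stands still between calls to the robot, and variables do not carry over. Pictures are saved under pics/ and viewed, and the job is handed in when it is done.

Besides the shell and the picture viewer there is one more tool, called after ">>>" as a command line: name --argument value ..., lists and objects as JSON in quotes. jog_arm: Moves the arm, as the interface text tells. Its arguments: {"type":"object","properties":{"rows":{"type":"array"}},"required":["rows"]}

```bash
ls; mkdir -p pics
python3 - <<'E'
from cell import ctrl, imaging, workorder, finder
import cv2
s=ctrl.get_state(); print(s)
for n in ("scene","top"):
    p=imaging.get_image(n); cv2.imwrite(f"pics/{n}0.png",cv2.resize(p["frame"][:,:,::-1],(800,600)))
    print(n,p["mtx"],p["k1"],p["R"],p["t"],p["shot"])
E
```

```text
pics
{'time': 0.0, 'joint_pos': array([ 1.04960935e+00,  2.77131322e-01, -2.78871500e-02,  1.26795830e+00,
        1.86751714e-06,  1.46740704e+00]), 'joint_velocities': array([-0.00153919,  0.0016023 ,  0.00121155,  0.00057563, -0.00096049,
        0.00198951]), 'tau': array([-5.51828653e-04, -4.45502436e+01,  2.95206159e+01,  1.62375852e-02,
       -1.14074667e-04, -3.26214426e-06]), 'position': array([253.22182799, 570.58878202, 238.15773386]), 'ee_rot': array([-0.65137267, -3.07263527,  0.00325778]), 'contact_force': array([-0.21899414,  0.11692615, -1.35056511]), 'wrist_torque': array([-0.03299142,  0.02132717,  0.04335252]), 'gripper_width': 85.67598536330917}
scene [[488.28043268   0.         260.82760122]
 [  0.         488.28043268 198.52117604]
 [  0.           0.           1.        ]] -0.07902585111580106 [[ 0.22692985  0.97371642  0.01947254]
 [ 0.72304871 -0.15504819 -0.67317206]
 [-0.65245951  0.16684243 -0.73922946]] [ -78.50530829 -304.31094764 1860.66914913] 1
top [[446.86799811   0.         260.04452912]
 [  0.         446.86799811 184.94031048]
 [  0.           0.           1.        ]] -0.13823127999798787 [[ 0.00537739 -0.99990047 -0.01304371]
 [-0.98213944 -0.00282767 -0.18813327]
 [ 0.18807766  0.01382241 -0.98205689]] [ -17.15516244  513.89743149 1496.56035421] 2
```

View pics/scene0.png

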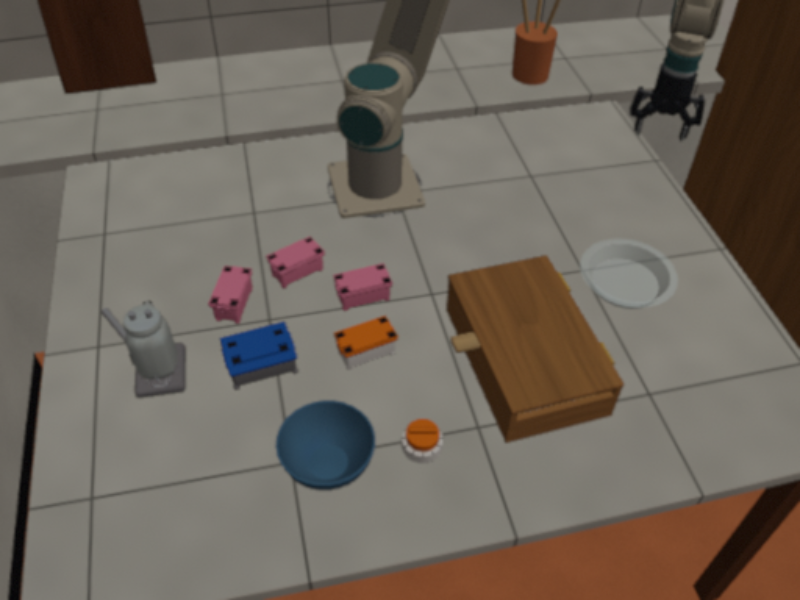

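View pics/top0.png

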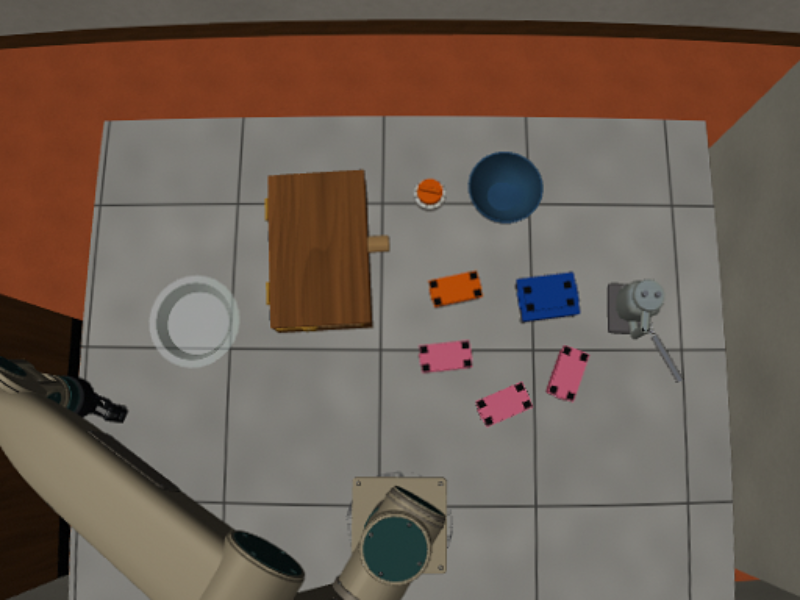

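```bash
cat > h.py <<'E'
import numpy as np, cv2
from cell import ctrl, imaging, workorder, finder
from scipy.spatial.transform import Rotation as Ro
def ray(p,px):
    K=p["mtx"]; d=np.array([(px[0]-K[0,2])/K[0,0],(px[1]-K[1,2])/K[1,1]])
    rd=np.linalg.norm(d); r=rd
    for _ in range(20): r=rd/(1+p["k1"]*r*r)
    u=d*(r/rd if rd>0 else 1)
    R=np.array(p["R"]); t=np.array(p["t"])
    v=R.T@np.array([u[0],u[1],1]); return -R.T@t, v/np.linalg.norm(v)
def onz(p,px,z):
    o,v=ray(p,px); return o+v*(z-o[2])/v[2]
def tri(ps,pxs):
    A=np.zeros((3,3));b=np.zeros(3);L=[]
    for p,x in zip(ps,pxs):
        o,v=ray(p,x); M=np.eye(3)-np.outer(v,v); A+=M;b+=M@o; L.append((o,v))
    X=np.linalg.solve(A,b)
    return X,[np.linalg.norm(np.cross(X-o,v)) for o,v in L]
def proj(p,X):
    c=np.array(p["R"])@np.asarray(X,float)+np.array(p["t"]); u=c[:2]/c[2]; u=u*(1+p["k1"]*(u@u))
    return u@np.diag([p["mtx"][0,0],p["mtx"][1,1]])+p["mtx"][:2,2]
def both(): return imaging.get_image("scene"),imaging.get_image("top")
def find(n,ps,show=True):
    out=[]
    for p in ps:
        r=finder.tip_of(n,p)
        out.append([(np.round(q["pixel"],1).tolist(),round(q["p"],2)) for q in r][:4])
    if show: print(n,out)
    if all(out):
        X,e=tri(ps,[o[0][0] for o in out])
        if show: print("   ",X.round(1),np.round(e,1))
        return X
def crop(p,c,w,name,s=6):
    f=p["frame"]; x,y=int(c[0]),int(c[1])
    im=f[max(0,y-w*3//4):y+w*3//4,max(0,x-w):x+w,::-1]
    s=min(800/im.shape[1],600/im.shape[0])
    cv2.imwrite(name,cv2.resize(im,None,fx=s,fy=s,interpolation=cv2.INTER_CUBIC))
def st():
    s=ctrl.get_state(); R=Ro.from_rotvec(s["ee_rot"]).as_matrix()
    print("t",round(s["time"],2),"pos",s["position"].round(1),"x",R[:,0].round(3),"y",R[:,1].round(3),"z",R[:,2].round(3),"F",s["contact_force"].round(1),"w",round(s["gripper_width"],1)); print("q",s["joint_pos"].round(3))
    return s
E
python3 - <<'E'
from h import *
ps=both()
for n in ["chest","lid_tab","lid_hinge","stay_pivot","stay_tip","tub_base_mid","tub_a_mid","tub_b_mid","tub_c_mid","tub_d_mid"]: find(n,ps)
f=ps[1]["frame"]
crop(ps[1],(205,160),70,"pics/c1.png"); crop(ps[0],(340,220),75,"pics/c2.png")
crop(ps[1],(320,200),70,"pics/c3.png")
E
```

```text
chest [[([209.0, 296.5], 0.7), ([336.6, 229.4], 0.69), ([326.1, 176.5], 0.23)], [([207.4, 163.7], 0.71)]]
    [644.  -23.7 -98.6] [213.2 213.2]
lid_tab [[([297.4, 219.4], 0.58)], [([243.9, 156.5], 0.61)]]
    [603.6  42.7  97.1] [3.2 3.2]
lid_hinge [[([375.1, 203.4], 0.85)], [([174.8, 161.7], 0.88)]]
    [588.7 284.5  91.6] [8.2 8.2]
stay_pivot [[([324.1, 175.5], 0.91)], [([201.5, 204.7], 0.81), ([196.0, 206.5], 0.37), ([274.3, 128.2], 0.37)]]
    [438.9 181.4  85.6] [0.6 0.6]
stay_tip [[], [([231.0, 205.9], 0.48)]]
tub_base_mid [[([166.7, 230.0], 0.64)], [([348.5, 189.7], 0.65), ([399.6, 197.8], 0.56), ([174.6, 163.2], 0.53)]]
    [ 502.7 -326.7   22.7] [0.5 0.5]
tub_a_mid [[], []]
tub_b_mid [[([372.2, 204.0], 0.58)], []]
tub_c_mid [[], []]
tub_d_mid [[([186.9, 168.1], 0.92), ([147.5, 190.7], 0.91), ([232.6, 216.9], 0.84), ([230.9, 181.5], 0.71)], [([285.7, 230.0], 0.81), ([229.7, 204.5], 0.68), ([288.4, 186.1], 0.65), ([324.6, 257.2], 0.58)]]
    [ 348.1 -169.   109. ] [68.8 68.8]
```

```bash
ls pics
```

```text
c1.png
c2.png
c3.png
scene0.png
top0.png
```

View pics/c1.png

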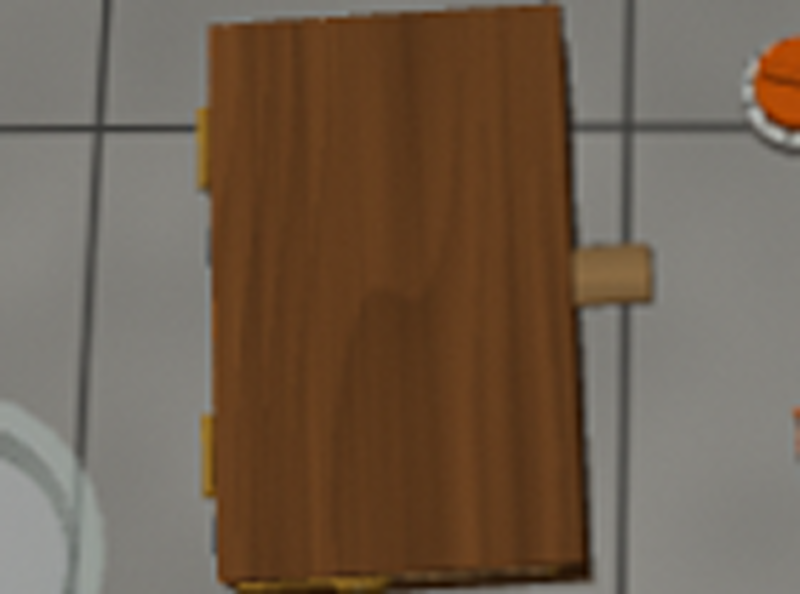

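View pics/c2.png

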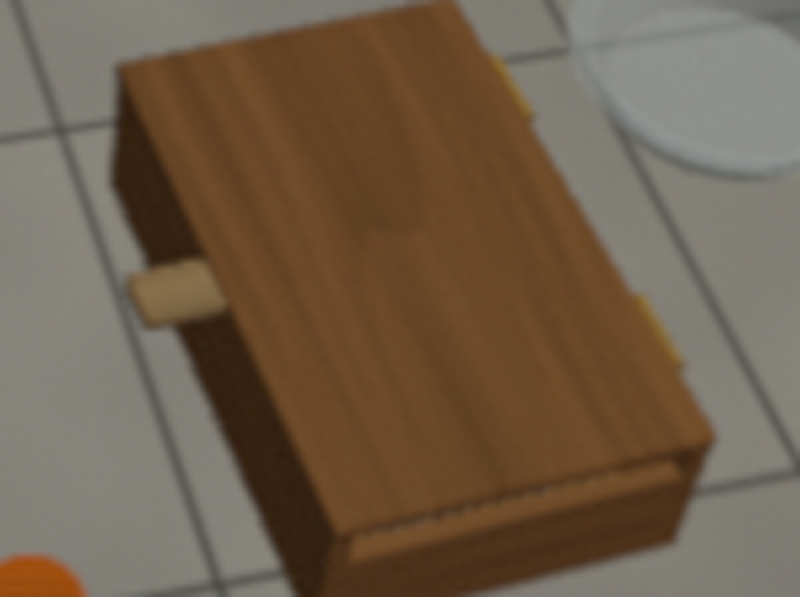

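View pics/c3.png

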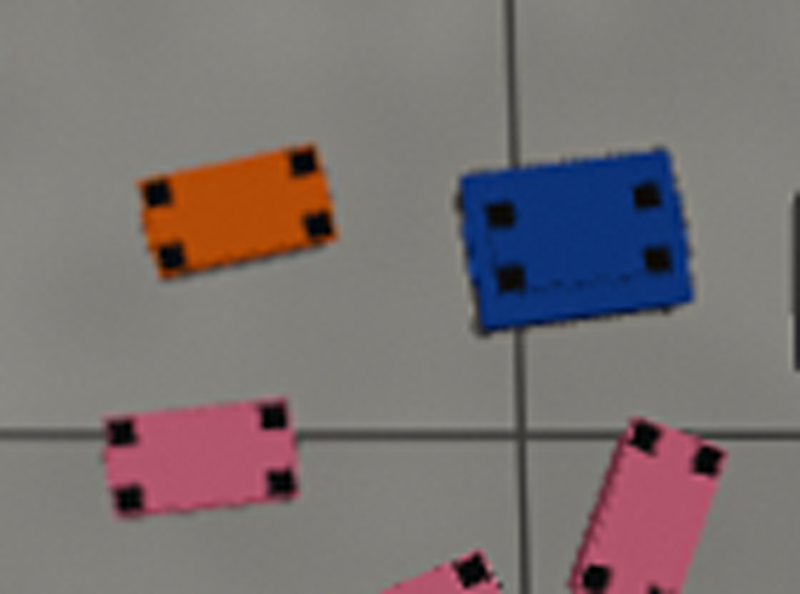

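Run:
```python
from h import *
from scipy.optimize import least_squares
ps=both()
c1=lambda x,y:(135+x/5.714-0.4,108+y/5.714-0.4)
c2=lambda x,y:(265+x/5.333-0.4,164+y/5.333-0.4)
L=[(-172,107),(-172,-109),(172,107),(172,-109)]
top=[c1(220,582),c1(587,578),c1(210,27),c1(560,7)]
sc=[c2(455,2),c2(120,67),c2(712,437),c2(340,537)]
def w(q,l,z): c,s=np.cos(q[2]),np.sin(q[2]); return [q[0]+c*l[0]-s*l[1],q[1]+s*l[0]+c*l[1],z]
def f(q,use=(0,1)):
    r=[]
    for i,(p,m) in enumerate(zip(ps,(sc,top))):
        if i in use:
            for l,x in zip(L,m): r.append(proj(p,w(q,l,104))-x)
    return np.array(r).ravel()
for use in ((0,),(1,),(0,1)):
    s=least_squares(f,[590,180,0],args=(use,)); print(use,s.x.round(3),s.fun.round(1))
q=s.x
for n,l,z in [("tab",(0,107-245),98),("pivot",(-163,27),74),("hinge",(0,107),92),("tip",(-163,27-112),74)]:
    X=w(q,l,z); print(n,np.round(X,1),[proj(p,X).round(1) for p in ps])
# tub lids pockets on top image z
c3=lambda x,y:(250+x/5.714-0.4,148+y/5.714-0.4)
for n,pk in [("base",[(500,214),(647,196),(511,279),(657,259)]),("d",[(158,193),(303,162),(172,257),(319,226)])]:
    X=np.array([onz(ps[1],c3(*k),62-(4 if n=="d" else 4)) for k in pk]); m=X.mean(0); d=X[1]+X[3]-X[0]-X[2]
    print(n,m.round(1),"long axis deg",np.degrees(np.arctan2(d[1],d[0])).round(1), np.linalg.norm(d)/2, [proj(p,m+[0,0,0]).round(1) for p in ps])
for i,v in ((0,(253.2,570.6,238)),): print([proj(p,v) for p in ps])
```

```text
(0,) [5.97577e+02 1.77242e+02 6.10000e-02] [ 0.1 -1.  -1.  -0.4  1.9  0.7 -1.   0. ]
(1,) [5.93395e+02 1.77588e+02 5.50000e-02] [-0.7  1.1 -0.1 -1.4  0.1  0.2  0.7  0.1]
(0, 1) [5.95415e+02 1.77712e+02 5.80000e-02] [ 0.2 -1.4 -1.  -1.   1.6  0.2 -1.3 -0.7 -0.5  0.6 -0.  -2.1 -0.  -0.3
  0.5 -0.5]
tab [603.4  39.9  98. ] [array([295.4, 219.4]), array([243.8, 156.2])]
pivot [431.1 195.2  74. ] [array([326.8, 175.8]), array([197.7, 207.4])]
hinge [589.2 284.5  92. ] [array([372.4, 203.8]), array([172.5, 160.7])]
tip [437.6  83.4  74. ] [array([293.7, 182.4]), array([230.7, 205.7])]
base [ 498.6 -328.    58. ] long axis deg -82.5 90.20397898293263 [array([164.8, 221.6]), array([350.9, 189.1])]
d [ 514.9 -122.5   58. ] long axis deg -77.7 90.09784822718873 [array([234.2, 214.5]), array([291.3, 184.2])]
[array([421.76118521,  88.11003466]), array([ 66.52791006, 256.78351522])]
```

```bash
cat >> h.py <<'E'
def delta(pos,jaw=None,z=(0,0,-1),cmd=None):
    """rotation first (tool-frame rotvec deg), then shift in rotated tool frame (cm)."""
    s=st(); R=Ro.from_rotvec(s["ee_rot"]).as_matrix()
    z=np.array(z,float); z/=np.linalg.norm(z)
    if jaw is None: jaw=R[:,1]
    best=None
    for sg in (1,-1):
        y=sg*np.array(jaw,float); y-=z*(y@z); y/=np.linalg.norm(y)
        T=np.c_[np.cross(y,z),y,z]; w=Ro.from_matrix(R.T@T).as_rotvec(degrees=True)
        d=T.T@(np.array(pos)-s["position"])/10
        print("turn",w.round(2),"shift cm",d.round(2), "shift if first",(R.T@(np.array(pos)-s["position"])/10).round(2),"q6 now",s["joint_pos"][5].round(2))
E
python3 - <<'E'
from h import *
c,s=np.cos(.058),np.sin(.058)
delta((603.4,39.9,160),(c,s,0))
E
```

```text
t 1.3 pos [253.6 571.2 239.3] x [-0.914  0.406  0.   ] y [0.406 0.914 0.   ] z [-0.  0. -1.] F [-0.1 -0.4  0.6] w 85.5
q [ 1.05   0.276 -0.026  1.268  0.     1.467]
turn [ 0.   -0.   62.74] shift cm [-55.07  31.84   7.93] shift if first [-53.53 -34.37   7.93] q6 now 1.47
turn [   0.      0.   -117.26] shift cm [ 55.07 -31.84   7.93] shift if first [-53.53 -34.37   7.93] q6 now 1.47
```

>>> jog_arm --rows '[{"tx": -2, "ty": -1.2}, {"tx": -3.96, "ty": -2.55}, {"tx": -3.96, "ty": -2.55}, {"tx": -3.96, "ty": -2.55}, {"tx": -3.96, "ty": -2.55}, {"tx": -3.96, "ty": -2.55}, {"tx": -3.96, "ty": -2.55}, {"tx": -3.96, "ty": -2.55}, {"tx": -3.96, "ty": -2.55}, {"tx": -3.96, "ty": -2.55}, {"tx": -3.96, "ty": -2.55}, {"tx": -3.96, "ty": -2.55}, {"tx": -3.96, "ty": -2.55}, {"tx": -3.96, "ty": -2.55}, {"wz": 8}, {"wz": 8}, {"wz": 8}, {"wz": 8}, {"wz": 8}, {"wz": 8}]'

```text
schema error: expected keys tx, ty, tz, wx, wy, wz, hand
```

>>> jog_arm --rows '[{"wz": 8}, {"wz": 6.74}, {}, {}]'

```text
schema error: expected keys tx, ty, tz, wx, wy, wz, hand
```

Run:
```python
from h import *
c,s=np.cos(.058),np.sin(.058)
delta((603.4,39.9,87),(c,s,0))
ps=both(); find("lid_tab",ps)
crop(ps[0],(297,200),50,"pics/d1.png"); crop(ps[1],(244,156),40,"pics/d2.png")
```

```text
t 1.3 pos [253.6 571.2 239.3] x [-0.914  0.406  0.   ] y [0.406 0.914 0.   ] z [-0.  0. -1.] F [-0.1 -0.4  0.6] w 85.5
q [ 1.05   0.276 -0.026  1.268  0.     1.467]
turn [ 0.   -0.   62.74] shift cm [-55.07  31.84  15.23] shift if first [-53.53 -34.37  15.23] q6 now 1.47
turn [   0.      0.   -117.26] shift cm [ 55.07 -31.84  15.23] shift if first [-53.53 -34.37  15.23] q6 now 1.47
lid_tab [[([296.1, 220.6], 0.88), ([326.1, 176.6], 0.45), ([268.1, 286.6], 0.25)], [([245.1, 156.1], 0.87)]]
    [605.5  38.6  95. ] [3. 3.]
```

>>> jog_arm --rows '[{"tx": -2.05, "ty": -1.22, "tz": 0, "wx": 0, "wy": 0, "wz": 0, "hand": 1}, {"tx": -3.96, "ty": -2.55, "tz": 0, "wx": 0, "wy": 0, "wz": 0, "hand": 1}, {"tx": -3.96, "ty": -2.55, "tz": 0, "wx": 0, "wy": 0, "wz": 0, "hand": 1}, {"tx": -3.96, "ty": -2.55, "tz": 0, "wx": 0, "wy": 0, "wz": 0, "hand": 1}, {"tx": -3.96, "ty": -2.55, "tz": 0, "wx": 0, "wy": 0, "wz": 0, "hand": 1}, {"tx": -3.96, "ty": -2.55, "tz": 0, "wx": 0, "wy": 0, "wz": 0, "hand": 1}, {"tx": -3.96, "ty": -2.55, "tz": 0, "wx": 0, "wy": 0, "wz": 0, "hand": 1}, {"tx": -3.96, "ty": -2.55, "tz": 0, "wx": 0, "wy": 0, "wz": 0, "hand": 1}, {"tx": -3.96, "ty": -2.55, "tz": 0, "wx": 0, "wy": 0, "wz": 0, "hand": 1}, {"tx": -3.96, "ty": -2.55, "tz": 0, "wx": 0, "wy": 0, "wz": 0, "hand": 1}, {"tx": -3.96, "ty": -2.55, "tz": 0, "wx": 0, "wy": 0, "wz": 0, "hand": 1}, {"tx": -3.96, "ty": -2.55, "tz": 0, "wx": 0, "wy": 0, "wz": 0, "hand": 1}, {"tx": -3.96, "ty": -2.55, "tz": 0, "wx": 0, "wy": 0, "wz": 0, "hand": 1}, {"tx": -3.96, "ty": -2.55, "tz": 0, "wx": 0, "wy": 0, "wz": 0, "hand": 1}, {"tx": 0, "ty": 0, "tz": 1, "wx": 0, "wy": 0, "wz": 8, "hand": 1}, {"tx": 0, "ty": 0, "tz": 2, "wx": 0, "wy": 0, "wz": 8, "hand": 1}, {"tx": 0, "ty": 0, "tz": 2, "wx": 0, "wy": 0, "wz": 8, "hand": 1}, {"tx": 0, "ty": 0, "tz": 1, "wx": 0, "wy": 0, "wz": 8, "hand": 1}, {"tx": 0, "ty": 0, "tz": 1, "wx": 0, "wy": 0, "wz": 8, "hand": 1}, {"tx": 0, "ty": 0, "tz": 0, "wx": 0, "wy": 0, "wz": 8, "hand": 1}]'

```text
time: 3.5
position: [602.0, 39.9, 167.3]
ee_rot: [-1.851, -2.535, 0.003]
contact_force: [0.2, -0.1, -0.2]
gripper_width: 85.6
```

>>> jog_arm --rows '[{"tx": 0, "ty": 0, "tz": 0, "wx": 0, "wy": 0, "wz": 8, "hand": 1}, {"tx": 0, "ty": 0, "tz": 0, "wx": 0, "wy": 0, "wz": 6.74, "hand": 1}, {"tx": 0, "ty": 0, "tz": 0, "wx": 0, "wy": 0, "wz": 0, "hand": 1}, {"tx": 0, "ty": 0, "tz": 0, "wx": 0, "wy": 0, "wz": 0, "hand": 1}]'

```text
time: 3.9
position: [603.4, 39.9, 169.4]
ee_rot: [2.153, 2.288, 0.0]
contact_force: [1.2, -0.4, 0.4]
gripper_width: 85.6
```

Run:
```python
from h import *
c,s=np.cos(.058),np.sin(.058)
delta((603.4,39.9,87),(c,s,0))
ps=both(); find("lid_tab",ps)
crop(ps[0],(297,200),50,"pics/d1.png"); crop(ps[1],(244,156),40,"pics/d2.png")
```

```text
t 3.9 pos [603.4  39.9 169.4] x [-0.06   0.998  0.   ] y [0.998 0.06  0.   ] z [ 0.  0. -1.] F [ 1.2 -0.4  0.4] w 85.6
q [-0.041  0.285 -0.167  1.119  0.     1.47 ]
turn [ 0.01 -0.    0.14] shift cm [-0.   -0.    8.24] shift if first [-0.   -0.    8.24] q6 now 1.47
turn [ 0.0000e+00  1.0000e-02 -1.7986e+02] shift cm [0.   0.   8.24] shift if first [-0.   -0.    8.24] q6 now 1.47
lid_tab [[([298.3, 219.9], 0.96)], []]
```

View pics/d1.png

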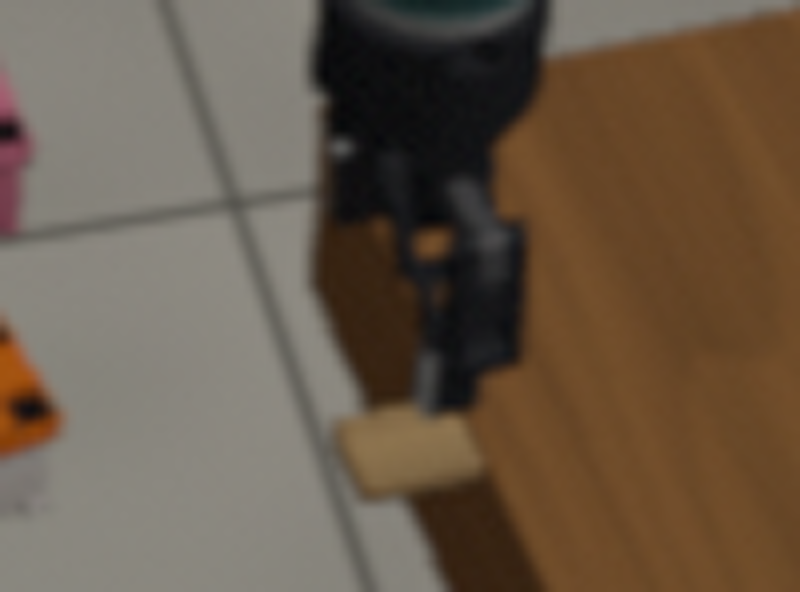

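View pics/d2.png

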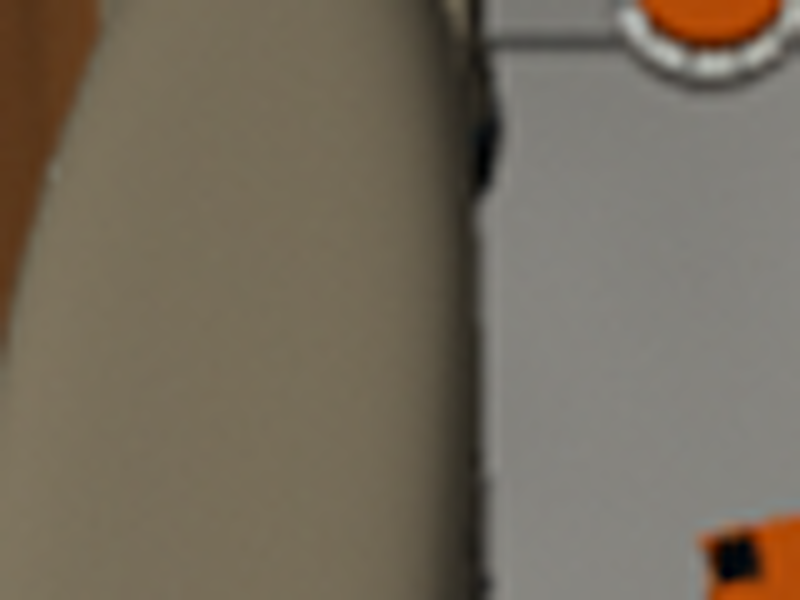

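Run:
```python
from h import *
ps=both()
for n,p in zip("st",ps): cv2.imwrite(f"pics/e{n}.png",cv2.resize(p["frame"][:,:,::-1],(800,600)))
```

```text
(no output)
```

View pics/es.png

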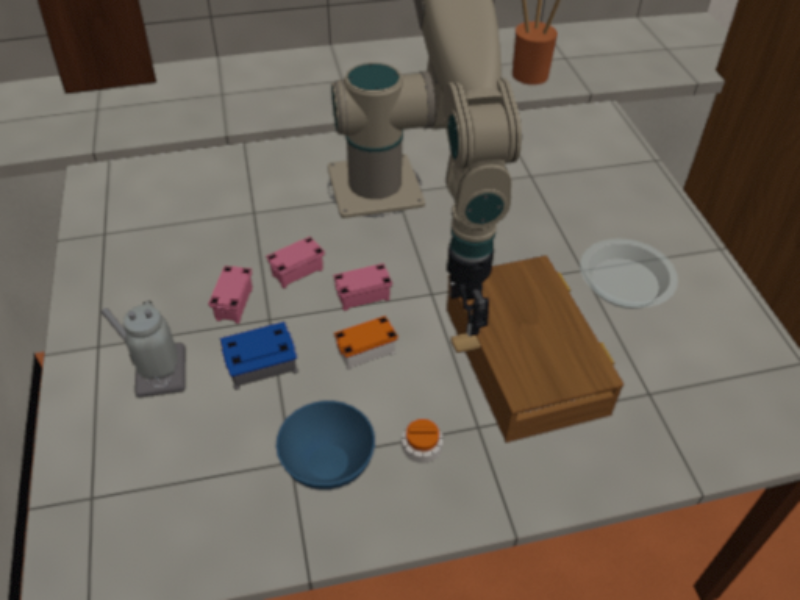

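View pics/et.png

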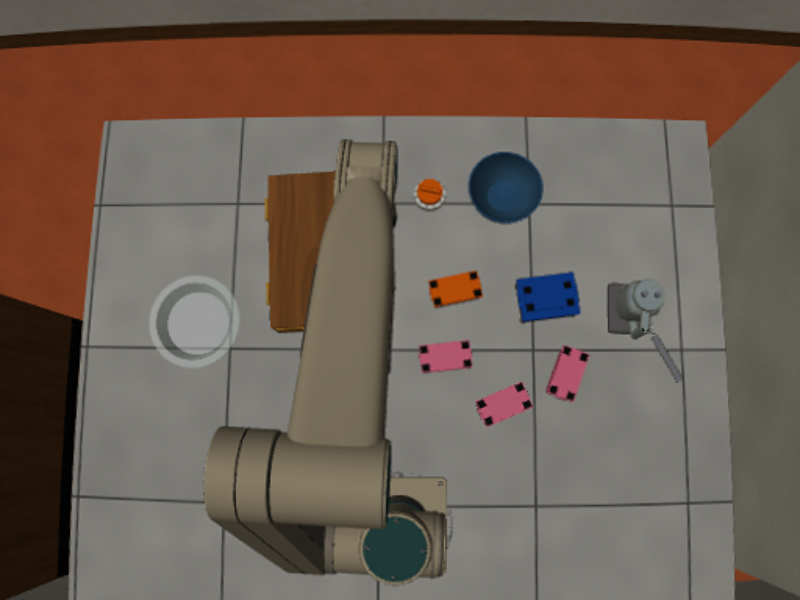

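Run:
```python
from h import *
ps=both()
for z in range(170,700,60): print(z,[(proj(p,(603,40,z))*800/512).round() for p in ps],[(proj(p,(603,100,z))*800/512).round() for p in ps])
```

```text
170 [array([464., 316.]), array([379., 236.])] [array([497., 311.]), array([350., 236.])]
230 [array([467., 293.]), array([378., 228.])] [array([500., 288.]), array([348., 228.])]
290 [array([470., 268.]), array([376., 219.])] [array([504., 263.]), array([345., 219.])]
350 [array([473., 241.]), array([374., 210.])] [array([509., 236.]), array([341., 210.])]
410 [array([476., 212.]), array([372., 199.])] [array([513., 207.]), array([338., 199.])]
470 [array([479., 181.]), array([370., 188.])] [array([518., 176.]), array([334., 188.])]
530 [array([483., 148.]), array([368., 175.])] [array([523., 143.]), array([329., 175.])]
590 [array([487., 112.]), array([365., 161.])] [array([528., 107.]), array([325., 162.])]
650 [array([491.,  73.]), array([362., 146.])] [array([534.,  68.]), array([319., 146.])]
```

>>> jog_arm --rows '[{"tx": 0, "ty": 0, "tz": 1.5, "wx": 0, "wy": 0, "wz": 0, "hand": 1}, {"tx": 0, "ty": 0, "tz": 2.2, "wx": 0, "wy": 0, "wz": 0, "hand": 1}, {"tx": 0, "ty": 0, "tz": 2.2, "wx": 0, "wy": 0, "wz": 0, "hand": 1}, {"tx": 0, "ty": 0, "tz": 1.5, "wx": 0, "wy": 0, "wz": 0, "hand": 1}, {"tx": 0, "ty": 0, "tz": 0.8, "wx": 0, "wy": 0, "wz": 0, "hand": 1}, {"tx": 0, "ty": 0, "tz": 0, "wx": 0, "wy": 0, "wz": 0, "hand": 1}, {"tx": 0, "ty": 0, "tz": 0, "wx": 0, "wy": 0, "wz": 0, "hand": 0.3}, {"tx": 0, "ty": 0, "tz": 0, "wx": 0, "wy": 0, "wz": 0, "hand": 0.3}, {"tx": 0, "ty": 0, "tz": 0, "wx": 0, "wy": 0, "wz": 0, "hand": 0.3}, {"tx": 0, "ty": 0, "tz": 0, "wx": 0, "wy": 0, "wz": 0, "hand": 0.3}, {"tx": 0, "ty": 0, "tz": 0, "wx": 0, "wy": 0, "wz": 0, "hand": 0.3}]'

```text
time: 5.4
position: [603.8, 39.8, 88.6]
ee_rot: [2.155, 2.284, 0.001]
contact_force: [-2.7, -0.8, 5.7]
gripper_width: 34.7
```

Run:
```python
import numpy as np
n=76; a=np.concatenate([[0],np.linspace(0.01,1.54,n)])
x=-(245*np.cos(a)-6*np.sin(a)); z=245*np.sin(a)+6*np.cos(a)
for i in range(n): 
    print(f'({(x[i+1]-x[i])/10:.2f},{-(z[i+1]-z[i])/10:.2f})',end=' ' if i%10!=9 else '\n')
```

```text
(0.01,-0.24) (0.02,-0.50) (0.03,-0.50) (0.04,-0.50) (0.05,-0.50) (0.06,-0.50) (0.07,-0.49) (0.08,-0.49) (0.09,-0.49) (0.10,-0.49)
(0.11,-0.49) (0.12,-0.48) (0.13,-0.48) (0.14,-0.48) (0.15,-0.48) (0.16,-0.47) (0.17,-0.47) (0.18,-0.47) (0.19,-0.46) (0.20,-0.46)
(0.21,-0.45) (0.22,-0.45) (0.23,-0.45) (0.24,-0.44) (0.25,-0.44) (0.25,-0.43) (0.26,-0.42) (0.27,-0.42) (0.28,-0.41) (0.29,-0.41)
(0.30,-0.40) (0.31,-0.40) (0.31,-0.39) (0.32,-0.38) (0.33,-0.38) (0.34,-0.37) (0.34,-0.36) (0.35,-0.36) (0.36,-0.35) (0.37,-0.34)
(0.37,-0.33) (0.38,-0.33) (0.39,-0.32) (0.39,-0.31) (0.40,-0.30) (0.40,-0.29) (0.41,-0.29) (0.42,-0.28) (0.42,-0.27) (0.43,-0.26)
(0.43,-0.25) (0.44,-0.24) (0.44,-0.23) (0.45,-0.22) (0.45,-0.22) (0.46,-0.21) (0.46,-0.20) (0.46,-0.19) (0.47,-0.18) (0.47,-0.17)
(0.47,-0.16) (0.48,-0.15) (0.48,-0.14) (0.48,-0.13) (0.49,-0.12) (0.49,-0.11) (0.49,-0.10) (0.49,-0.09) (0.49,-0.08) (0.50,-0.07)
(0.50,-0.06) (0.50,-0.05) (0.50,-0.04) (0.50,-0.03) (0.50,-0.02) (0.50,-0.01)
```

>>> jog_arm --rows '[{"tx": 0.01, "ty": 0, "tz": -0.24, "wx": 0, "wy": 0, "wz": 0, "hand": 0.2}, {"tx": 0.02, "ty": 0, "tz": -0.5, "wx": 0, "wy": 0, "wz": 0, "hand": 0.2}, {"tx": 0.03, "ty": 0, "tz": -0.5, "wx": 0, "wy": 0, "wz": 0, "hand": 0.2}, {"tx": 0.04, "ty": 0, "tz": -0.5, "wx": 0, "wy": 0, "wz": 0, "hand": 0.2}, {"tx": 0.05, "ty": 0, "tz": -0.5, "wx": 0, "wy": 0, "wz": 0, "hand": 0.2}, {"tx": 0.06, "ty": 0, "tz": -0.5, "wx": 0, "wy": 0, "wz": 0, "hand": 0.2}, {"tx": 0.07, "ty": 0, "tz": -0.49, "wx": 0, "wy": 0, "wz": 0, "hand": 0.2}, {"tx": 0.08, "ty": 0, "tz": -0.49, "wx": 0, "wy": 0, "wz": 0, "hand": 0.2}, {"tx": 0.09, "ty": 0, "tz": -0.49, "wx": 0, "wy": 0, "wz": 0, "hand": 0.2}, {"tx": 0.1, "ty": 0, "tz": -0.49, "wx": 0, "wy": 0, "wz": 0, "hand": 0.2}, {"tx": 0.11, "ty": 0, "tz": -0.49, "wx": 0, "wy": 0, "wz": 0, "hand": 0.2}, {"tx": 0.12, "ty": 0, "tz": -0.48, "wx": 0, "wy": 0, "wz": 0, "hand": 0.2}, {"tx": 0.13, "ty": 0, "tz": -0.48, "wx": 0, "wy": 0, "wz": 0, "hand": 0.2}, {"tx": 0.14, "ty": 0, "tz": -0.48, "wx": 0, "wy": 0, "wz": 0, "hand": 0.2}, {"tx": 0.15, "ty": 0, "tz": -0.48, "wx": 0, "wy": 0, "wz": 0, "hand": 0.2}, {"tx": 0.16, "ty": 0, "tz": -0.47, "wx": 0, "wy": 0, "wz": 0, "hand": 0.2}, {"tx": 0.17, "ty": 0, "tz": -0.47, "wx": 0, "wy": 0, "wz": 0, "hand": 0.2}, {"tx": 0.18, "ty": 0, "tz": -0.47, "wx": 0, "wy": 0, "wz": 0, "hand": 0.2}, {"tx": 0.19, "ty": 0, "tz": -0.46, "wx": 0, "wy": 0, "wz": 0, "hand": 0.2}, {"tx": 0.2, "ty": 0, "tz": -0.46, "wx": 0, "wy": 0, "wz": 0, "hand": 0.2}]'

```text
time: 7.4
position: [602.3, 61.8, 181.5]
ee_rot: [-2.155, -2.285, -0.002]
contact_force: [6.4, 3.2, -9.9]
gripper_width: 35.1
```

>>> jog_arm --rows '[{"tx": 0.21, "ty": 0, "tz": -0.45, "wx": 0, "wy": 0, "wz": 0, "hand": 0.2}, {"tx": 0.22, "ty": 0, "tz": -0.45, "wx": 0, "wy": 0, "wz": 0, "hand": 0.2}, {"tx": 0.23, "ty": 0, "tz": -0.45, "wx": 0, "wy": 0, "wz": 0, "hand": 0.2}, {"tx": 0.24, "ty": 0, "tz": -0.44, "wx": 0, "wy": 0, "wz": 0, "hand": 0.2}, {"tx": 0.25, "ty": 0, "tz": -0.44, "wx": 0, "wy": 0, "wz": 0, "hand": 0.2}, {"tx": 0.25, "ty": 0, "tz": -0.43, "wx": 0, "wy": 0, "wz": 0, "hand": 0.2}, {"tx": 0.26, "ty": 0, "tz": -0.42, "wx": 0, "wy": 0, "wz": 0, "hand": 0.2}, {"tx": 0.27, "ty": 0, "tz": -0.42, "wx": 0, "wy": 0, "wz": 0, "hand": 0.2}, {"tx": 0.28, "ty": 0, "tz": -0.41, "wx": 0, "wy": 0, "wz": 0, "hand": 0.2}, {"tx": 0.29, "ty": 0, "tz": -0.41, "wx": 0, "wy": 0, "wz": 0, "hand": 0.2}, {"tx": 0.3, "ty": 0, "tz": -0.4, "wx": 0, "wy": 0, "wz": 0, "hand": 0.2}, {"tx": 0.31, "ty": 0, "tz": -0.4, "wx": 0, "wy": 0, "wz": 0, "hand": 0.2}, {"tx": 0.31, "ty": 0, "tz": -0.39, "wx": 0, "wy": 0, "wz": 0, "hand": 0.2}, {"tx": 0.32, "ty": 0, "tz": -0.38, "wx": 0, "wy": 0, "wz": 0, "hand": 0.2}, {"tx": 0.33, "ty": 0, "tz": -0.38, "wx": 0, "wy": 0, "wz": 0, "hand": 0.2}, {"tx": 0.34, "ty": 0, "tz": -0.37, "wx": 0, "wy": 0, "wz": 0, "hand": 0.2}, {"tx": 0.34, "ty": 0, "tz": -0.36, "wx": 0, "wy": 0, "wz": 0, "hand": 0.2}, {"tx": 0.35, "ty": 0, "tz": -0.36, "wx": 0, "wy": 0, "wz": 0, "hand": 0.2}, {"tx": 0.36, "ty": 0, "tz": -0.35, "wx": 0, "wy": 0, "wz": 0, "hand": 0.2}, {"tx": 0.37, "ty": 0, "tz": -0.34, "wx": 0, "wy": 0, "wz": 0, "hand": 0.2}]'

```text
time: 9.4
position: [598.7, 119.0, 261.1]
ee_rot: [-2.156, -2.284, 0.002]
contact_force: [6.6, 2.6, -12.4]
gripper_width: 34.6
```

>>> jog_arm --rows '[{"tx": 0.37, "ty": 0, "tz": -0.33, "wx": 0, "wy": 0, "wz": 0, "hand": 0.2}, {"tx": 0.38, "ty": 0, "tz": -0.33, "wx": 0, "wy": 0, "wz": 0, "hand": 0.2}, {"tx": 0.39, "ty": 0, "tz": -0.32, "wx": 0, "wy": 0, "wz": 0, "hand": 0.2}, {"tx": 0.39, "ty": 0, "tz": -0.31, "wx": 0, "wy": 0, "wz": 0, "hand": 0.2}, {"tx": 0.4, "ty": 0, "tz": -0.3, "wx": 0, "wy": 0, "wz": 0, "hand": 0.2}, {"tx": 0.4, "ty": 0, "tz": -0.29, "wx": 0, "wy": 0, "wz": 0, "hand": 0.2}, {"tx": 0.41, "ty": 0, "tz": -0.29, "wx": 0, "wy": 0, "wz": 0, "hand": 0.2}, {"tx": 0.42, "ty": 0, "tz": -0.28, "wx": 0, "wy": 0, "wz": 0, "hand": 0.2}, {"tx": 0.42, "ty": 0, "tz": -0.27, "wx": 0, "wy": 0, "wz": 0, "hand": 0.2}, {"tx": 0.43, "ty": 0, "tz": -0.26, "wx": 0, "wy": 0, "wz": 0, "hand": 0.2}, {"tx": 0.43, "ty": 0, "tz": -0.25, "wx": 0, "wy": 0, "wz": 0, "hand": 0.2}, {"tx": 0.44, "ty": 0, "tz": -0.24, "wx": 0, "wy": 0, "wz": 0, "hand": 0.2}, {"tx": 0.44, "ty": 0, "tz": -0.23, "wx": 0, "wy": 0, "wz": 0, "hand": 0.2}, {"tx": 0.45, "ty": 0, "tz": -0.22, "wx": 0, "wy": 0, "wz": 0, "hand": 0.2}, {"tx": 0.45, "ty": 0, "tz": -0.22, "wx": 0, "wy": 0, "wz": 0, "hand": 0.2}, {"tx": 0.46, "ty": 0, "tz": -0.21, "wx": 0, "wy": 0, "wz": 0, "hand": 0.2}, {"tx": 0.46, "ty": 0, "tz": -0.2, "wx": 0, "wy": 0, "wz": 0, "hand": 0.2}, {"tx": 0.46, "ty": 0, "tz": -0.19, "wx": 0, "wy": 0, "wz": 0, "hand": 0.2}, {"tx": 0.47, "ty": 0, "tz": -0.18, "wx": 0, "wy": 0, "wz": 0, "hand": 0.2}, {"tx": 0.47, "ty": 0, "tz": -0.17, "wx": 0, "wy": 0, "wz": 0, "hand": 0.2}]'

```text
time: 11.4
position: [593.5, 202.2, 312.2]
ee_rot: [2.157, 2.281, -0.007]
contact_force: [5.1, -1.4, -10.7]
gripper_width: 34.5
```

>>> jog_arm --rows '[{"tx": 0.47, "ty": 0, "tz": -0.16, "wx": 0, "wy": 0, "wz": 0, "hand": 0.2}, {"tx": 0.48, "ty": 0, "tz": -0.15, "wx": 0, "wy": 0, "wz": 0, "hand": 0.2}, {"tx": 0.48, "ty": 0, "tz": -0.14, "wx": 0, "wy": 0, "wz": 0, "hand": 0.2}, {"tx": 0.48, "ty": 0, "tz": -0.13, "wx": 0, "wy": 0, "wz": 0, "hand": 0.2}, {"tx": 0.49, "ty": 0, "tz": -0.12, "wx": 0, "wy": 0, "wz": 0, "hand": 0.2}, {"tx": 0.49, "ty": 0, "tz": -0.11, "wx": 0, "wy": 0, "wz": 0, "hand": 0.2}, {"tx": 0.49, "ty": 0, "tz": -0.1, "wx": 0, "wy": 0, "wz": 0, "hand": 0.2}, {"tx": 0.49, "ty": 0, "tz": -0.09, "wx": 0, "wy": 0, "wz": 0, "hand": 0.2}, {"tx": 0.49, "ty": 0, "tz": -0.08, "wx": 0, "wy": 0, "wz": 0, "hand": 0.2}, {"tx": 0.5, "ty": 0, "tz": -0.07, "wx": 0, "wy": 0, "wz": 0, "hand": 0.2}, {"tx": 0.5, "ty": 0, "tz": -0.06, "wx": 0, "wy": 0, "wz": 0, "hand": 0.2}, {"tx": 0.5, "ty": 0, "tz": -0.05, "wx": 0, "wy": 0, "wz": 0, "hand": 0.2}, {"tx": 0.5, "ty": 0, "tz": -0.04, "wx": 0, "wy": 0, "wz": 0, "hand": 0.2}, {"tx": 0.5, "ty": 0, "tz": -0.03, "wx": 0, "wy": 0, "wz": 0, "hand": 0.2}, {"tx": 0.5, "ty": 0, "tz": -0.02, "wx": 0, "wy": 0, "wz": 0, "hand": 0.2}, {"tx": 0.5, "ty": 0, "tz": -0.01, "wx": 0, "wy": 0, "wz": 0, "hand": 0.2}, {"tx": 0.3, "ty": 0, "tz": 0, "wx": 0, "wy": 0, "wz": 0, "hand": 0.2}]'

```text
time: 13.1
position: [588.4, 283.6, 327.6]
ee_rot: [2.154, 2.283, -0.006]
contact_force: [1.3, -3.9, -1.9]
gripper_width: 33.4
```

Run:
```python
from h import *
st()
ps=both()
for n in ["lid_tab","stay_pivot","stay_tip","lid_catch","lid_hinge","tub_a_mid","tub_b_mid","tub_c_mid"]: find(n,ps)
for n,p in zip("st",ps): cv2.imwrite(f"pics/f{n}.png",cv2.resize(p["frame"][:,:,::-1],(800,600)))
crop(ps[1],(220,200),50,"pics/ft2.png")
```

```text
t 13.1 pos [588.4 283.6 327.6] x [-0.058  0.998 -0.005] y [ 0.998  0.058 -0.001] z [-0.001 -0.005 -1.   ] F [ 1.3 -3.9 -1.9] w 33.4
q [ 0.352  0.301  0.189  1.461 -0.005  1.865]
lid_tab [[([386.5, 142.7], 0.73)], [([159.7, 141.1], 0.69)]]
    [588.4 274.  334.3] [1.9 1.9]
stay_pivot [[([324.3, 173.3], 0.61)], [([198.3, 206.6], 0.94)]]
    [431.2 188.3  87. ] [3. 3.]
stay_tip [[([292.7, 178.8], 0.58)], [([231.5, 205.5], 0.58), ([348.0, 190.8], 0.49)]]
    [436.   79.4  89.4] [0. 0.]
lid_catch [[([350.9, 145.8], 0.75)], []]
lid_hinge [[([376.2, 205.2], 0.98)], [([169.9, 159.7], 0.72)]]
    [594.  295.1  88.1] [0.5 0.5]
tub_a_mid [[([351.9, 247.0], 0.66)], [([206.0, 135.3], 0.77), ([276.9, 128.1], 0.43)]]
    [695.7 182.9  44.7] [4.5 4.5]
tub_b_mid [[], []]
tub_c_mid [[([326.0, 202.0], 0.83), ([388.4, 143.9], 0.64)], [([205.3, 183.0], 0.7), ([174.0, 160.3], 0.37)]]
    [518.8 170.8  50.4] [4.2 4.2]
```

View pics/fs.png

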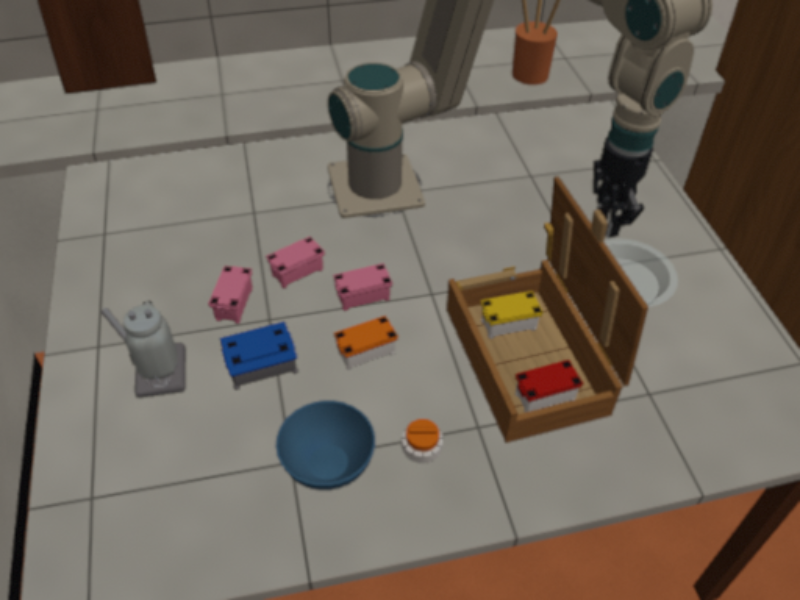

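View pics/ft.png

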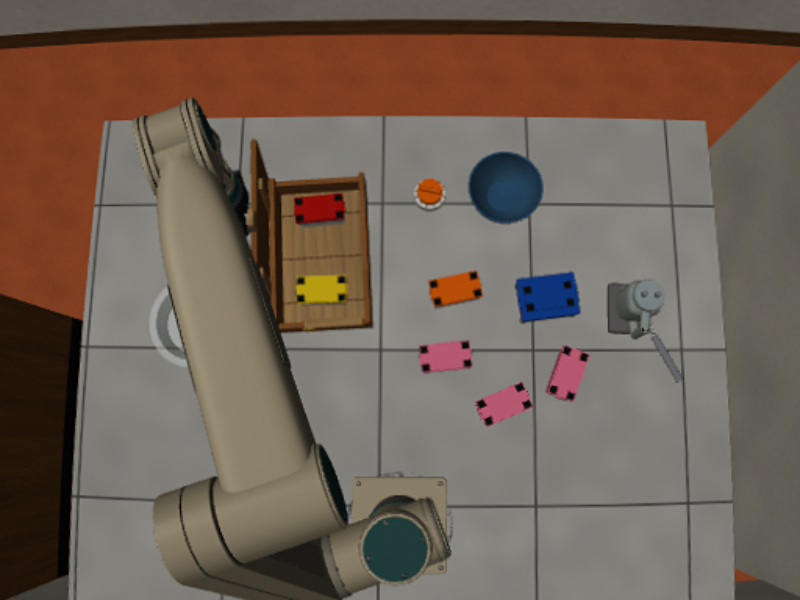

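View pics/ft2.png

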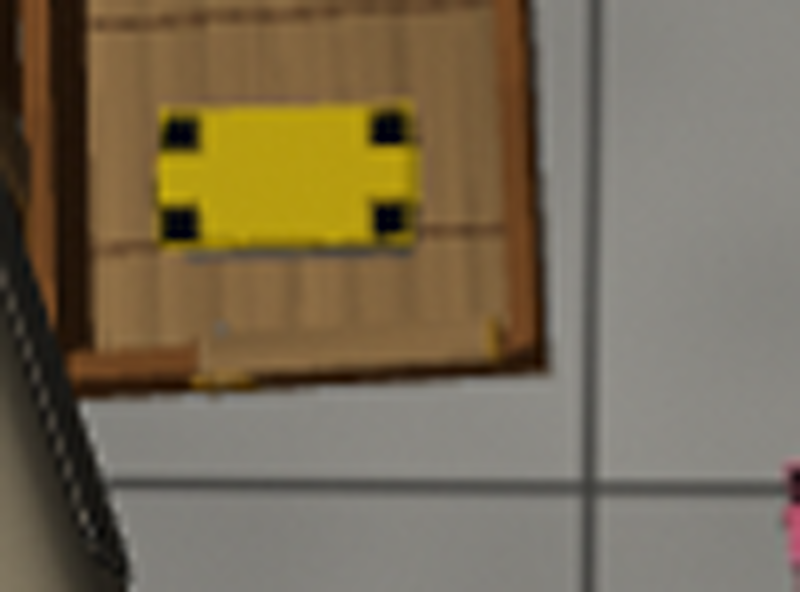

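Run:
```python
from h import *
p=imaging.get_image("top")
s=8.0; x0,y0=170,163
for X in [(436.3,105.4,80),(437.6,83.4,80),(437.9,77.4,80),(431.1,195.2,80)]:
    q=proj(p,X); print(X,q.round(1),((q-[x0,y0]+.5)*s).round())
u=np.array([.998,.058,0])
delta((436.3,105.4,110),u)
```

```text
(436.3, 105.4, 80) [224.  205.8] [436. 346.]
(437.6, 83.4, 80) [230.5 205.4] [488. 343.]
(437.9, 77.4, 80) [232.3 205.3] [503. 343.]
(431.1, 195.2, 80) [197.4 207.2] [223. 357.]
t 14.05 pos [588.6 286.  327.5] x [-0.058  0.998  0.001] y [ 0.998  0.058 -0.   ] z [-0.     0.001 -1.   ] F [-4.4 -2.1  5. ] w 32.8
q [3.530e-01 3.010e-01 1.900e-01 1.459e+00 1.000e-03 1.866e+00]
turn [-0.02 -0.04 -0.03] shift cm [-17.15 -16.25  21.75] shift if first [-17.17 -16.24  21.74] q6 now 1.87
turn [-7.0000e-02  3.0000e-02  1.7997e+02] shift cm [17.15 16.25 21.75] shift if first [-17.17 -16.24  21.74] q6 now 1.87
```

>>> jog_arm --rows '[{"tx": 0, "ty": 0, "tz": 0, "wx": 0, "wy": 0, "wz": 0, "hand": 1}, {"tx": 0, "ty": 0, "tz": 0, "wx": 0, "wy": 0, "wz": 0, "hand": 1}, {"tx": 0, "ty": 0, "tz": 0, "wx": 0, "wy": 0, "wz": 0, "hand": 1}, {"tx": -2, "ty": 0, "tz": 0, "wx": 0, "wy": 0, "wz": 0, "hand": 1}, {"tx": -3, "ty": 0, "tz": 0, "wx": 0, "wy": 0, "wz": 0, "hand": 1}, {"tx": -3, "ty": 0, "tz": 0, "wx": 0, "wy": 0, "wz": 0, "hand": 1}, {"tx": -1.15, "ty": -2.03, "tz": 2.72, "wx": 0, "wy": 0, "wz": 0, "hand": 0.5}, {"tx": -1.15, "ty": -2.03, "tz": 2.72, "wx": 0, "wy": 0, "wz": 0, "hand": 0.5}, {"tx": -1.15, "ty": -2.03, "tz": 2.72, "wx": 0, "wy": 0, "wz": 0, "hand": 0.5}, {"tx": -1.15, "ty": -2.03, "tz": 2.72, "wx": 0, "wy": 0, "wz": 0, "hand": 0.5}, {"tx": -1.15, "ty": -2.03, "tz": 2.72, "wx": 0, "wy": 0, "wz": 0, "hand": 0.5}, {"tx": -1.15, "ty": -2.03, "tz": 2.72, "wx": 0, "wy": 0, "wz": 0, "hand": 0.5}, {"tx": -1.15, "ty": -2.03, "tz": 2.72, "wx": 0, "wy": 0, "wz": 0, "hand": 0.5}, {"tx": -1.15, "ty": -2.03, "tz": 2.72, "wx": 0, "wy": 0, "wz": 0, "hand": 0.5}, {"tx": 0, "ty": 0, "tz": 0, "wx": 0, "wy": 0, "wz": 0, "hand": 0.5}, {"tx": 0, "ty": 0, "tz": 0, "wx": 0, "wy": 0, "wz": 0, "hand": 0.5}]'

```text
time: 15.65
position: [436.7, 104.1, 109.0]
ee_rot: [-2.157, -2.284, 0.0]
contact_force: [1.3, 1.0, -0.2]
gripper_width: 42.9
```

Run:
```python
from h import *
u=np.array([.998,.058,0])
delta((436.3,105.4,64),u)
p=imaging.get_image("scene"); crop(p,(310,160),60,"pics/g1.png")
```

```text
t 15.65 pos [436.7 104.1 109. ] x [-0.057  0.998  0.   ] y [ 0.998  0.057 -0.   ] z [-0.  0. -1.] F [ 1.3  1.  -0.2] w 42.9
q [ 0.09   0.079 -0.563  0.929  0.     1.604]
turn [-0.01 -0.   -0.06] shift cm [ 0.13 -0.04  4.5 ] shift if first [ 0.13 -0.04  4.5 ] q6 now 1.6
turn [-1.0000e-02  2.0000e-02  1.7994e+02] shift cm [-0.13  0.04  4.5 ] shift if first [ 0.13 -0.04  4.5 ] q6 now 1.6
```

View pics/g1.png

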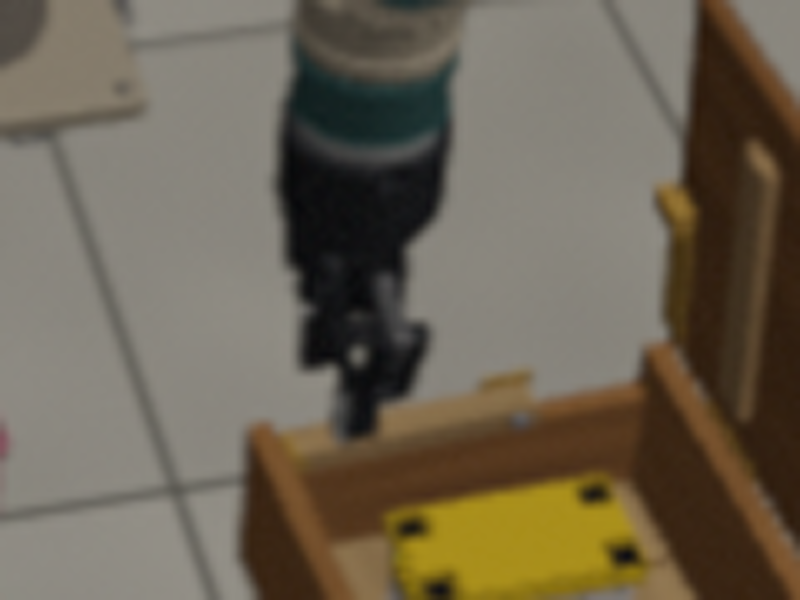

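>>> jog_arm --rows '[{"tx": 0.13, "ty": -0.04, "tz": 1.5, "wx": 0, "wy": 0, "wz": 0, "hand": 0.5}, {"tx": 0, "ty": 0, "tz": 1.5, "wx": 0, "wy": 0, "wz": 0, "hand": 0.5}, {"tx": 0, "ty": 0, "tz": 1.1, "wx": 0, "wy": 0, "wz": 0, "hand": 0.5}, {"tx": 0, "ty": 0, "tz": 0.4, "wx": 0, "wy": 0, "wz": 0, "hand": 0.5}, {"tx": 0, "ty": 0, "tz": 0, "wx": 0, "wy": 0, "wz": 0, "hand": 0.1}, {"tx": 0, "ty": 0, "tz": 0, "wx": 0, "wy": 0, "wz": 0, "hand": 0.1}, {"tx": 0, "ty": 0, "tz": 0, "wx": 0, "wy": 0, "wz": 0, "hand": 0.1}, {"tx": 0, "ty": 0, "tz": 0, "wx": 0, "wy": 0, "wz": 0, "hand": 0.1}]'

```text
time: 16.5
position: [436.4, 106.0, 64.7]
ee_rot: [-2.156, -2.285, -0.0]
contact_force: [-4.0, 0.3, 4.9]
gripper_width: 17.1
```

Run:
```python
from h import *
s=st()
# flip path: grasp pt at r=90 from pivot; tool tilt psi grows to 30deg; tool frame y jaw=chest x, x=chest +y, z down
# in 2D (Y=chest y, Z up). tool z dir: (sin psi, -cos psi); tool x dir: (cos psi, sin psi)
n=24
a=np.concatenate([[0,.03],np.linspace(.1,1.95,n-1)]); psi=np.radians(np.interp(np.arange(n+1),[0,4,20,n],[0,0,32,32]))
G=np.c_[-90*np.cos(a),90*np.sin(a)]
T=G+11*np.c_[np.sin(psi),-np.cos(psi)]   # TCP ahead of grasp
for i in range(n):
    # row: shift along tool axes (before turn assumed) then turn about tool y
    d=T[i+1]-T[i]; x=np.array([np.cos(psi[i]),np.sin(psi[i])]); z=np.array([np.sin(psi[i]),-np.cos(psi[i])])
    print(i,f"tx {d@x/10:.2f} tz {d@z/10:.2f} turn {np.degrees(psi[i+1]-psi[i]):.2f}")
```

```text
t 16.5 pos [436.4 106.   64.7] x [-0.058  0.998  0.   ] y [0.998 0.058 0.   ] z [ 0.  0. -1.] F [-4.   0.3  4.9] w 17.1
q [ 0.094  0.138 -0.61   0.823  0.     1.607]
0 tx 0.00 tz -0.27 turn 0.00
1 tx 0.04 tz -0.63 turn 0.00
2 tx 0.11 tz -0.75 turn 0.00
3 tx 0.17 tz -0.74 turn 0.00
4 tx 0.27 tz -0.72 turn 2.00
5 tx 0.35 tz -0.69 turn 2.00
6 tx 0.43 tz -0.65 turn 2.00
7 tx 0.51 tz -0.60 turn 2.00
8 tx 0.57 tz -0.54 turn 2.00
9 tx 0.63 tz -0.47 turn 2.00
10 tx 0.68 tz -0.39 turn 2.00
11 tx 0.73 tz -0.31 turn 2.00
12 tx 0.76 tz -0.23 turn 2.00
13 tx 0.78 tz -0.14 turn 2.00
14 tx 0.79 tz -0.05 turn 2.00
15 tx 0.79 tz 0.04 turn 2.00
16 tx 0.78 tz 0.13 turn 2.00
17 tx 0.76 tz 0.21 turn 2.00
18 tx 0.73 tz 0.30 turn 2.00
19 tx 0.69 tz 0.38 turn 2.00
20 tx 0.61 tz 0.45 turn 0.00
21 tx 0.57 tz 0.50 turn 0.00
22 tx 0.52 tz 0.55 turn 0.00
23 tx 0.47 tz 0.59 turn 0.00
```

>>> jog_arm --rows '[{"tx": 0, "ty": 0, "tz": -0.27, "wx": 0, "wy": 0, "wz": 0, "hand": 0.1}, {"tx": 0.04, "ty": 0, "tz": -0.63, "wx": 0, "wy": 0, "wz": 0, "hand": 0.1}, {"tx": 0.11, "ty": 0, "tz": -0.75, "wx": 0, "wy": 0, "wz": 0, "hand": 0.1}, {"tx": 0.17, "ty": 0, "tz": -0.74, "wx": 0, "wy": 0, "wz": 0, "hand": 0.1}, {"tx": 0.27, "ty": 0, "tz": -0.72, "wx": 0, "wy": 2, "wz": 0, "hand": 0.1}, {"tx": 0.35, "ty": 0, "tz": -0.69, "wx": 0, "wy": 2, "wz": 0, "hand": 0.1}, {"tx": 0.43, "ty": 0, "tz": -0.65, "wx": 0, "wy": 2, "wz": 0, "hand": 0.1}, {"tx": 0.51, "ty": 0, "tz": -0.6, "wx": 0, "wy": 2, "wz": 0, "hand": 0.1}, {"tx": 0.57, "ty": 0, "tz": -0.54, "wx": 0, "wy": 2, "wz": 0, "hand": 0.1}, {"tx": 0.63, "ty": 0, "tz": -0.47, "wx": 0, "wy": 2, "wz": 0, "hand": 0.1}, {"tx": 0.68, "ty": 0, "tz": -0.39, "wx": 0, "wy": 2, "wz": 0, "hand": 0.1}, {"tx": 0.73, "ty": 0, "tz": -0.31, "wx": 0, "wy": 2, "wz": 0, "hand": 0.1}, {"tx": 0.76, "ty": 0, "tz": -0.23, "wx": 0, "wy": 2, "wz": 0, "hand": 0.1}]'

```text
time: 17.8
position: [433.5, 151.0, 141.6]
ee_rot: [-1.991, -2.108, -0.31]
contact_force: [1.3, -1.0, -7.1]
gripper_width: 16.1
```

Run:
```python
from h import *
st()
p=imaging.get_image("scene"); crop(p,(320,155),60,"pics/g2.png")
```

```text
t 17.8 pos [433.5 151.  141.6] x [-0.054  0.951  0.305] y [ 0.998  0.057 -0.001] z [-0.018  0.305 -0.952] F [ 1.3 -1.  -7.1] w 16.1
q [ 1.000e-03  5.000e-02 -5.480e-01  9.920e-01  3.100e-01  1.511e+00]
```

View pics/g2.png

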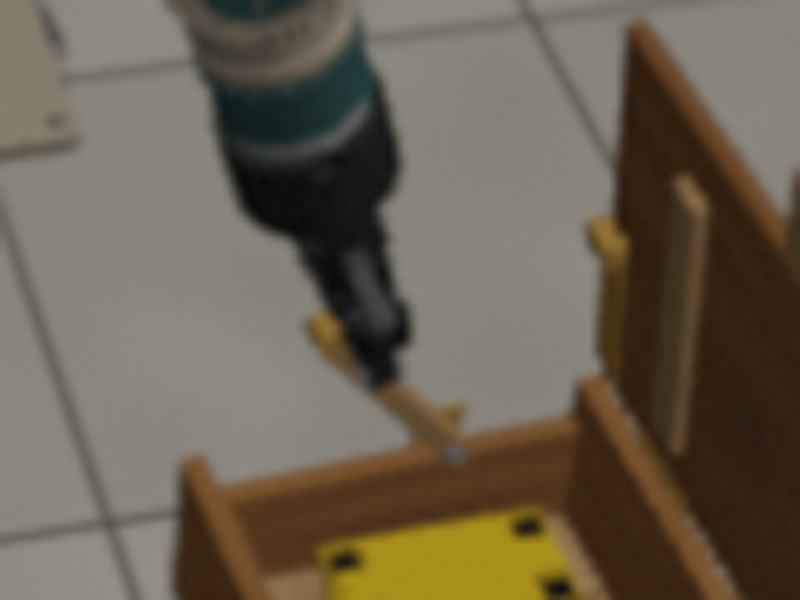

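>>> jog_arm --rows '[{"tx": 0.78, "ty": 0, "tz": -0.14, "wx": 0, "wy": 2, "wz": 0, "hand": 0.1}, {"tx": 0.79, "ty": 0, "tz": -0.05, "wx": 0, "wy": 2, "wz": 0, "hand": 0.1}, {"tx": 0.79, "ty": 0, "tz": 0.04, "wx": 0, "wy": 2, "wz": 0, "hand": 0.1}, {"tx": 0.78, "ty": 0, "tz": 0.13, "wx": 0, "wy": 2, "wz": 0, "hand": 0.1}, {"tx": 0.76, "ty": 0, "tz": 0.21, "wx": 0, "wy": 2, "wz": 0, "hand": 0.1}, {"tx": 0.73, "ty": 0, "tz": 0.3, "wx": 0, "wy": 2, "wz": 0, "hand": 0.1}, {"tx": 0.69, "ty": 0, "tz": 0.38, "wx": 0, "wy": 2, "wz": 0, "hand": 0.1}, {"tx": 0.61, "ty": 0, "tz": 0.45, "wx": 0, "wy": 0, "wz": 0, "hand": 0.1}, {"tx": 0.57, "ty": 0, "tz": 0.5, "wx": 0, "wy": 0, "wz": 0, "hand": 0.1}, {"tx": 0.52, "ty": 0, "tz": 0.55, "wx": 0, "wy": 0, "wz": 0, "hand": 0.1}, {"tx": 0.47, "ty": 0, "tz": 0.59, "wx": 0, "wy": 0, "wz": 0, "hand": 0.1}, {"tx": 0, "ty": 0, "tz": 0, "wx": 0, "wy": 0, "wz": 0, "hand": 0.1}]'

```text
time: 19.05
position: [428.4, 235.5, 149.1]
ee_rot: [-1.842, -1.955, -0.528]
contact_force: [-0.2, -0.6, -0.1]
gripper_width: 8.6
```

Run:
```python
from h import *
st()
p=imaging.get_image("scene"); crop(p,(320,155),60,"pics/g3.png")
```

```text
t 19.05 pos [428.4 235.5 149.1] x [-0.05   0.847  0.53 ] y [ 0.998  0.06  -0.   ] z [-0.032  0.529 -0.848] F [-0.2 -0.6 -0.1] w 8.6
q [ 0.048  0.078 -0.571  0.929  0.558  1.558]
```

View pics/g3.png

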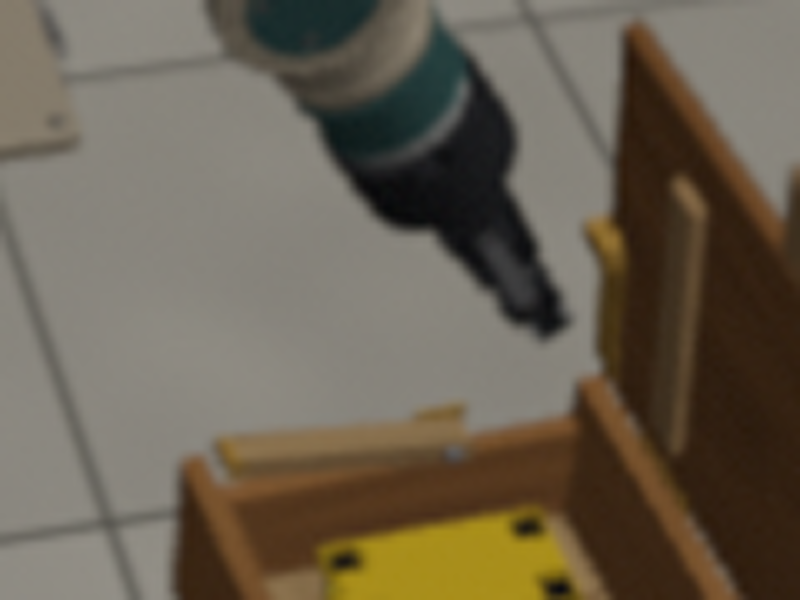

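Run:
```python
from h import *
u=np.array([.998,.058,0])
delta((436.3,105.4,110),u)
```

```text
t 19.1 pos [428.5 235.2 149.1] x [-0.05   0.847  0.53 ] y [ 0.998  0.059 -0.   ] z [-0.032  0.529 -0.848] F [ 0.1 -1.1  0.1] w 8.4
q [ 0.048  0.078 -0.571  0.929  0.558  1.557]
turn [ -0.04 -31.98   0.06] shift cm [-13.     0.02   3.91] shift if first [-1.31e+01  1.00e-02 -3.57e+00] q6 now 1.56
turn [ 4.9570e+01 -6.0000e-02 -1.7297e+02] shift cm [13.   -0.02  3.91] shift if first [-1.31e+01  1.00e-02 -3.57e+00] q6 now 1.56
```

>>> jog_arm --rows '[{"tx": -3.28, "ty": 0, "tz": -0.89, "wx": 0, "wy": 0, "wz": 0, "hand": 0.5}, {"tx": -3.28, "ty": 0, "tz": -0.89, "wx": 0, "wy": 0, "wz": 0, "hand": 0.5}, {"tx": -3.28, "ty": 0, "tz": -0.89, "wx": 0, "wy": 0, "wz": 0, "hand": 0.5}, {"tx": -3.28, "ty": 0, "tz": -0.89, "wx": 0, "wy": 0, "wz": 0, "hand": 0.5}, {"tx": 0, "ty": 0, "tz": 0, "wx": 0, "wy": -8, "wz": 0, "hand": 0.5}, {"tx": 0, "ty": 0, "tz": 0, "wx": 0, "wy": -8, "wz": 0, "hand": 0.5}, {"tx": 0, "ty": 0, "tz": 0, "wx": 0, "wy": -8, "wz": 0, "hand": 0.5}, {"tx": 0, "ty": 0, "tz": 0, "wx": 0, "wy": -8, "wz": 0, "hand": 0.5}, {"tx": 0, "ty": 0, "tz": 0, "wx": 0, "wy": 0, "wz": 0, "hand": 0.5}]'

```text
time: 20.0
position: [436.8, 107.1, 110.7]
ee_rot: [2.149, 2.289, 0.001]
contact_force: [0.2, -0.4, -0.2]
gripper_width: 42.7
```

Run:
```python
from h import *
u=np.array([.998,.058,0])
delta((436.3,104,60),u)
```

```text
t 20.0 pos [436.8 107.1 110.7] x [-0.063  0.998 -0.   ] y [0.998 0.063 0.002] z [ 0.002 -0.    -1.   ] F [ 0.2 -0.4 -0.2] w 42.7
q [ 9.700e-02  7.700e-02 -5.610e-01  9.310e-01 -1.000e-03  1.604e+00]
turn [0.1  0.03 0.29] shift cm [-0.3  -0.06  5.07] shift if first [-0.3  -0.07  5.07] q6 now 1.6
turn [-4.0000e-02  1.6000e-01 -1.7971e+02] shift cm [0.3  0.06 5.07] shift if first [-0.3  -0.07  5.07] q6 now 1.6
```

>>> jog_arm --rows '[{"tx": -0.3, "ty": -0.07, "tz": 2, "wx": 0, "wy": 0, "wz": 0.3, "hand": 0.5}, {"tx": 0, "ty": 0, "tz": 2, "wx": 0, "wy": 0, "wz": 0, "hand": 0.5}, {"tx": 0, "ty": 0, "tz": 1, "wx": 0, "wy": 0, "wz": 0, "hand": 0.5}, {"tx": 0, "ty": 0, "tz": 0, "wx": 0, "wy": 0, "wz": 0, "hand": 0.3}, {"tx": 0, "ty": 0, "tz": 0, "wx": 0, "wy": 0, "wz": 0, "hand": 0}, {"tx": 0, "ty": 0, "tz": 0, "wx": 0, "wy": 0, "wz": 0, "hand": 0}, {"tx": 0, "ty": 0, "tz": 0, "wx": 0, "wy": 0, "wz": 0, "hand": 0}, {"tx": 0, "ty": 0, "tz": 0, "wx": 0, "wy": 0, "wz": 0, "hand": 0}]'

```text
time: 20.8
position: [436.5, 101.2, 60.5]
ee_rot: [2.161, 2.278, -0.0]
contact_force: [-0.1, -3.4, -0.6]
gripper_width: 17.0
```

>>> jog_arm --rows '[{"tx": 0, "ty": 0, "tz": -0.27, "wx": 0, "wy": 0, "wz": 0, "hand": 0}, {"tx": 0.04, "ty": 0, "tz": -0.63, "wx": 0, "wy": 0, "wz": 0, "hand": 0}, {"tx": 0.11, "ty": 0, "tz": -0.75, "wx": 0, "wy": 0, "wz": 0, "hand": 0}, {"tx": 0.17, "ty": 0, "tz": -0.74, "wx": 0, "wy": 0, "wz": 0, "hand": 0}, {"tx": 0.27, "ty": 0, "tz": -0.72, "wx": 0, "wy": 2, "wz": 0, "hand": 0}, {"tx": 0.35, "ty": 0, "tz": -0.69, "wx": 0, "wy": 2, "wz": 0, "hand": 0}, {"tx": 0.43, "ty": 0, "tz": -0.65, "wx": 0, "wy": 2, "wz": 0, "hand": 0}, {"tx": 0.51, "ty": 0, "tz": -0.6, "wx": 0, "wy": 2, "wz": 0, "hand": 0}, {"tx": 0.57, "ty": 0, "tz": -0.54, "wx": 0, "wy": 2, "wz": 0, "hand": 0}, {"tx": 0.63, "ty": 0, "tz": -0.47, "wx": 0, "wy": 2, "wz": 0, "hand": 0}, {"tx": 0.68, "ty": 0, "tz": -0.39, "wx": 0, "wy": 2, "wz": 0, "hand": 0}, {"tx": 0.73, "ty": 0, "tz": -0.31, "wx": 0, "wy": 2, "wz": 0, "hand": 0}, {"tx": 0.76, "ty": 0, "tz": -0.23, "wx": 0, "wy": 2, "wz": 0, "hand": 0}]'

```text
time: 22.1
position: [433.7, 146.6, 138.4]
ee_rot: [-1.997, -2.104, -0.312]
contact_force: [0.7, -5.9, 0.8]
gripper_width: 16.8
```

Run:
```python
from h import *
st()
p=imaging.get_image("scene"); crop(p,(320,155),60,"pics/g4.png")
```

```text
t 22.1 pos [433.7 146.6 138.4] x [-0.049  0.951  0.305] y [0.999 0.052 0.   ] z [-0.016  0.304 -0.952] F [ 0.7 -5.9  0.8] w 16.8
q [-0.009  0.052 -0.553  0.985  0.309  1.506]
```

View pics/g4.png

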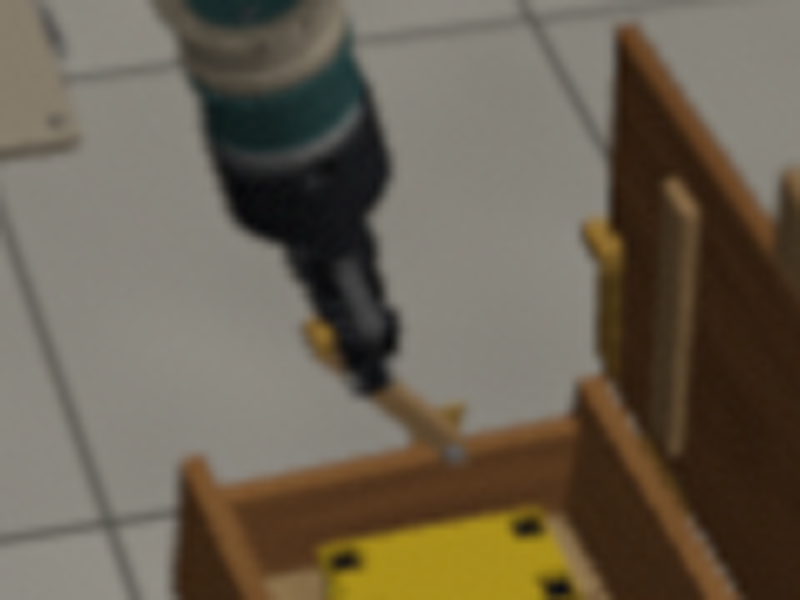

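>>> jog_arm --rows '[{"tx": 0.78, "ty": 0, "tz": -0.14, "wx": 0, "wy": 2, "wz": 0, "hand": 0}, {"tx": 0.79, "ty": 0, "tz": -0.05, "wx": 0, "wy": 2, "wz": 0, "hand": 0}, {"tx": 0.79, "ty": 0, "tz": 0.04, "wx": 0, "wy": 2, "wz": 0, "hand": 0}, {"tx": 0.78, "ty": 0, "tz": 0.13, "wx": 0, "wy": 2, "wz": 0, "hand": 0}, {"tx": 0.76, "ty": 0, "tz": 0.21, "wx": 0, "wy": 2, "wz": 0, "hand": 0}, {"tx": 0.73, "ty": 0, "tz": 0.3, "wx": 0, "wy": 2, "wz": 0, "hand": 0}]'

```text
time: 22.75
position: [431.6, 193.6, 155.1]
ee_rot: [-1.87, -1.968, -0.505]
contact_force: [-9.0, -10.5, 23.0]
gripper_width: 15.5
```

>>> jog_arm --rows '[{"tx": 0.5, "ty": 0, "tz": -0.3, "wx": 0, "wy": 0, "wz": 0, "hand": 0}]'

```text
time: 22.85
position: [430.5, 195.4, 156.4]
ee_rot: [-1.872, -1.972, -0.499]
contact_force: [7.3, 3.1, -26.5]
gripper_width: 15.2
```

Run:
```python
from h import *
st()
p=imaging.get_image("scene"); crop(p,(320,155),60,"pics/g5.png")
```

```text
t 22.85 pos [430.5 195.4 156.4] x [-0.044  0.866  0.499] y [ 0.999  0.052 -0.001] z [-0.027  0.498 -0.867] F [  7.3   3.1 -26.5] w 15.2
q [-0.023  0.062 -0.558  0.995  0.52   1.484]
```

View pics/g5.png

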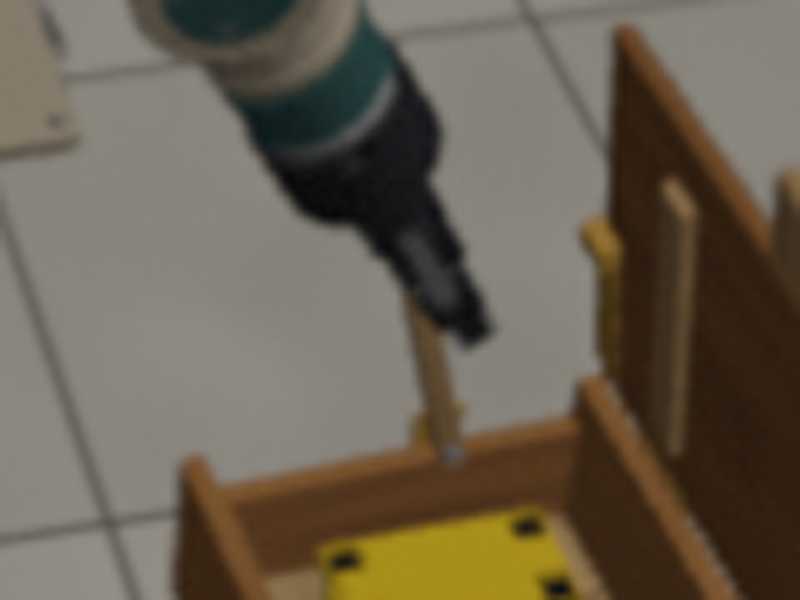

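>>> jog_arm --rows '[{"tx": 0.62, "ty": 0, "tz": 0.36, "wx": 0, "wy": -5, "wz": 0, "hand": 0}, {"tx": 0.62, "ty": 0, "tz": 0.36, "wx": 0, "wy": -5, "wz": 0, "hand": 0}, {"tx": 0.62, "ty": 0, "tz": 0.36, "wx": 0, "wy": -5, "wz": 0, "hand": 0}, {"tx": 0.62, "ty": 0, "tz": 0.36, "wx": 0, "wy": -5, "wz": 0, "hand": 0}, {"tx": 0.62, "ty": 0, "tz": 0.36, "wx": 0, "wy": -4, "wz": 0, "hand": 0}]'

```text
time: 23.4
position: [428.5, 229.3, 149.4]
ee_rot: [-2.114, -2.226, -0.101]
contact_force: [3.8, -23.4, -3.7]
gripper_width: 15.1
```

Run:
```python
from h import *
st()
p=imaging.get_image("scene"); crop(p,(320,155),60,"pics/g6.png")
```

```text
t 23.4 pos [428.5 229.3 149.4] x [-0.052  0.994  0.096] y [ 0.999  0.052 -0.   ] z [-0.005  0.096 -0.995] F [  3.8 -23.4  -3.7] w 15.1
q [ 0.303  0.077 -0.47   1.     0.093  1.823]
```

View pics/g6.png

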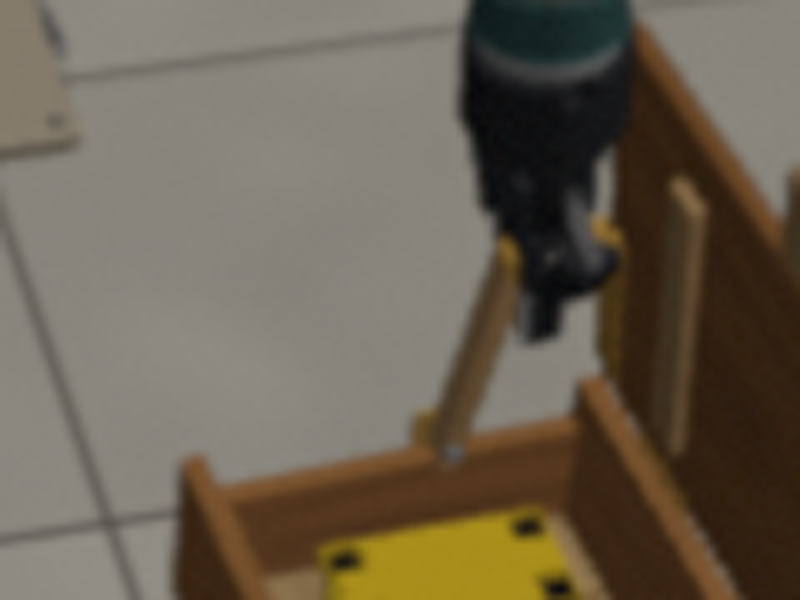

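>>> jog_arm --rows '[{"tx": 0, "ty": 0, "tz": 0, "wx": 0, "wy": 0, "wz": 0, "hand": 0.8}, {"tx": -0.3, "ty": 0, "tz": 0, "wx": 0, "wy": 0, "wz": 0, "hand": 0.8}, {"tx": -0.3, "ty": 0, "tz": 0, "wx": 0, "wy": 0, "wz": 0, "hand": 0.8}, {"tx": -0.3, "ty": 0, "tz": 0, "wx": 0, "wy": 0, "wz": 0, "hand": 0.8}]'

```text
time: 23.85
position: [429.9, 221.7, 149.7]
ee_rot: [-2.109, -2.222, -0.112]
contact_force: [0.5, 0.7, -0.3]
gripper_width: 68.3
```

Run:
```python
from h import *
st()
p=imaging.get_image("scene"); crop(p,(320,155),60,"pics/g7.png")
```

```text
t 23.85 pos [429.9 221.7 149.7] x [-0.052  0.993  0.106] y [0.999 0.052 0.001] z [-0.005  0.106 -0.994] F [ 0.5  0.7 -0.3] w 68.3
q [ 0.281  0.072 -0.476  0.998  0.103  1.801]
```

View pics/g7.png

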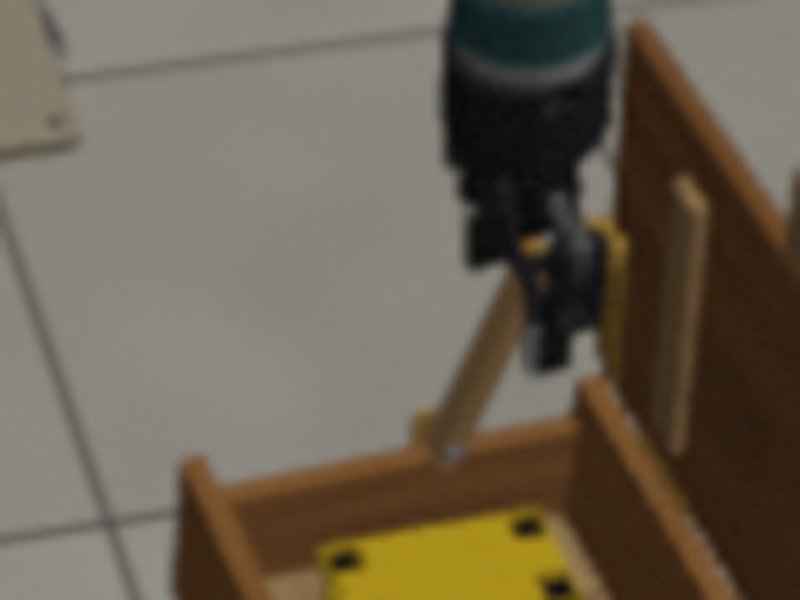

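>>> jog_arm --rows '[{"tx": -1, "ty": 0, "tz": -0.5, "wx": 0, "wy": 0, "wz": 0, "hand": 0.8}, {"tx": -2, "ty": 0, "tz": -1, "wx": 0, "wy": 0, "wz": 0, "hand": 0.8}, {"tx": -3, "ty": 0, "tz": -2, "wx": 0, "wy": 0, "wz": 0, "hand": 0.8}, {"tx": -3, "ty": 0, "tz": -2, "wx": 0, "wy": 0, "wz": 0, "hand": 0.8}, {"tx": -3, "ty": 0, "tz": -2, "wx": 0, "wy": 0, "wz": 0, "hand": 0.8}, {"tx": -3, "ty": 0, "tz": -2, "wx": 0, "wy": -6, "wz": 0, "hand": 0.8}]'

```text
time: 24.5
position: [437.8, 59.4, 228.8]
ee_rot: [2.166, 2.273, -0.003]
contact_force: [-0.5, -0.4, 0.6]
gripper_width: 68.4
```

Run:
```python
from h import *
st()
ps=both(); crop(ps[0],(330,165),70,"pics/g8.png")
find("stay_tip",ps); find("stay_pivot",ps);find("lid_tab",ps);find("lid_catch",ps)
```

```text
t 24.5 pos [437.8  59.4 228.8] x [-0.048  0.999 -0.003] y [ 0.999  0.048 -0.   ] z [-0.    -0.003 -1.   ] F [-0.5 -0.4  0.6] w 68.4
q [-0.01  -0.046 -0.414  1.203 -0.003  1.513]
stay_tip [[([346.2, 149.5], 0.49), ([349.8, 146.1], 0.34)], [([175.5, 201.6], 0.65)]]
    [433.6 247.  179.7] [3.2 3.2]
stay_pivot [[([325.1, 174.8], 0.72)], [([198.2, 204.9], 0.83)]]
    [437.1 189.   85.9] [2.9 2.9]
lid_tab [[([386.6, 142.5], 0.91)], [([159.9, 139.9], 0.73)]]
    [591.  272.7 337.5] [1.8 1.8]
lid_catch [[([351.2, 148.3], 0.82), ([161.6, 229.5], 0.49)], [([172.8, 206.8], 0.92)]]
    [420.3 263.4 168.9] [3. 3.]
```

View pics/g8.png

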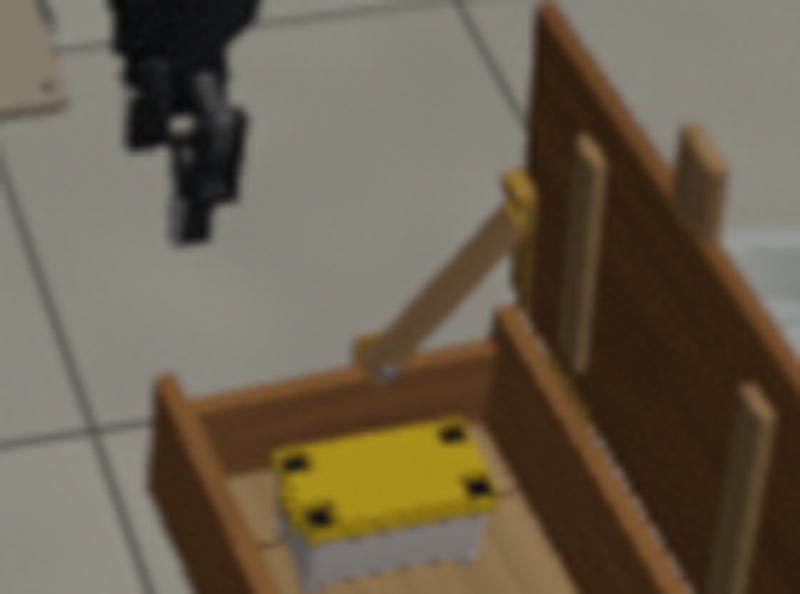

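Run:
```python
from h import *
delta((514.9,-122.5,120),(.977,.213,0))
```

```text
t 25.0 pos [437.4  63.6 227.1] x [-0.054  0.999  0.001] y [ 0.999  0.054 -0.002] z [-0.002  0.001 -1.   ] F [0.5 0.1 0.4] w 68.0
q [-2.000e-03 -4.300e-02 -4.160e-01  1.200e+00  1.000e-03  1.515e+00]
turn [-0.1  -0.04 -9.22] shift cm [-19.84   3.61  10.71] shift if first [-19.01   6.76  10.69] q6 now 1.51
turn [-7.0000e-02  1.5000e-01  1.7078e+02] shift cm [19.84 -3.61 10.71] shift if first [-19.01   6.76  10.69] q6 now 1.51
```

>>> jog_arm --rows '[{"tx": -2.38, "ty": 0.85, "tz": 0.8, "wx": 0, "wy": 0, "wz": 0, "hand": 1}, {"tx": -2.38, "ty": 0.85, "tz": 1.2, "wx": 0, "wy": 0, "wz": 0, "hand": 1}, {"tx": -2.38, "ty": 0.85, "tz": 1.45, "wx": 0, "wy": 0, "wz": 0, "hand": 1}, {"tx": -2.38, "ty": 0.85, "tz": 1.45, "wx": 0, "wy": 0, "wz": 0, "hand": 1}, {"tx": -2.38, "ty": 0.85, "tz": 1.45, "wx": 0, "wy": 0, "wz": 0, "hand": 1}, {"tx": -2.38, "ty": 0.84, "tz": 1.45, "wx": 0, "wy": 0, "wz": 0, "hand": 1}, {"tx": -2.38, "ty": 0.84, "tz": 1.45, "wx": 0, "wy": 0, "wz": 0, "hand": 1}, {"tx": -2.37, "ty": 0.84, "tz": 1.45, "wx": 0, "wy": 0, "wz": 0, "hand": 1}, {"tx": 0, "ty": 0, "tz": 0, "wx": 0, "wy": 0, "wz": -4.6, "hand": 1}, {"tx": 0, "ty": 0, "tz": 0, "wx": 0, "wy": 0, "wz": -4.6, "hand": 1}, {"tx": 0, "ty": 0, "tz": 0, "wx": 0, "wy": 0, "wz": 0, "hand": 1}, {"tx": 0, "ty": 0, "tz": 0, "wx": 0, "wy": 0, "wz": 0, "hand": 1}]'

```text
time: 26.2
position: [515.6, -123.0, 120.6]
ee_rot: [-1.973, -2.444, 0.0]
contact_force: [-0.9, 0.1, 0.2]
gripper_width: 85.5
```

Run:
```python
from h import *
delta((514.9,-122.5,29),(.977,.213,0))
p=imaging.get_image("scene"); crop(p,(235,200),45,"pics/h1.png")
```

```text
t 26.2 pos [ 515.6 -123.   120.6] x [-0.211  0.978  0.001] y [ 0.978  0.211 -0.   ] z [-0.001  0.    -1.   ] F [-0.9  0.1  0.2] w 85.5
q [-0.356  0.204 -0.386  0.982  0.     1.002]
turn [-0.03 -0.03 -0.14] shift cm [ 0.06 -0.06  9.16] shift if first [ 0.06 -0.05  9.16] q6 now 1.0
turn [-5.0000e-02  4.0000e-02  1.7986e+02] shift cm [-0.06  0.06  9.16] shift if first [ 0.06 -0.05  9.16] q6 now 1.0
```

View pics/h1.png

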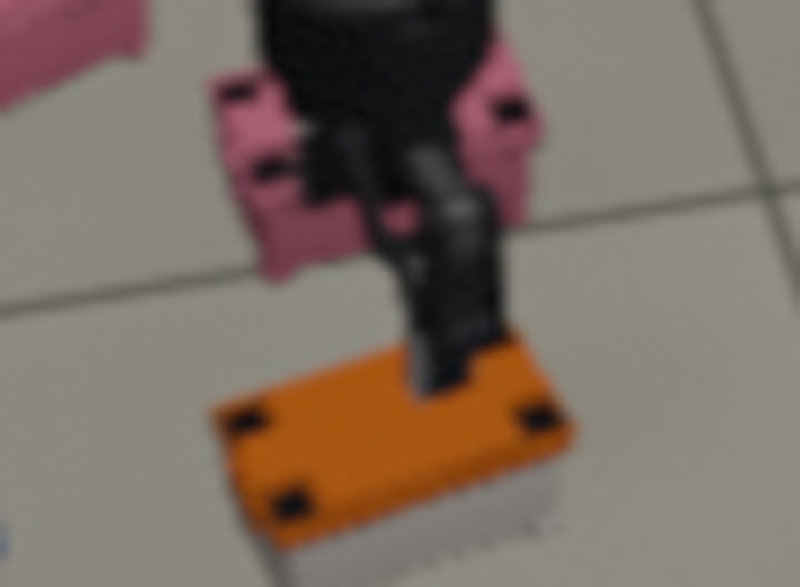

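>>> jog_arm --rows '[{"tx": 0.06, "ty": -0.05, "tz": 2, "wx": 0, "wy": 0, "wz": 0, "hand": 1}, {"tx": 0, "ty": 0, "tz": 2, "wx": 0, "wy": 0, "wz": 0, "hand": 1}, {"tx": 0, "ty": 0, "tz": 2, "wx": 0, "wy": 0, "wz": 0, "hand": 1}, {"tx": 0, "ty": 0, "tz": 2, "wx": 0, "wy": 0, "wz": 0, "hand": 1}, {"tx": 0, "ty": 0, "tz": 1.15, "wx": 0, "wy": 0, "wz": 0, "hand": 1}, {"tx": 0, "ty": 0, "tz": 0, "wx": 0, "wy": 0, "wz": 0, "hand": 1}, {"tx": 0, "ty": 0, "tz": 0, "wx": 0, "wy": 0, "wz": 0, "hand": 0.5}, {"tx": 0, "ty": 0, "tz": 0, "wx": 0, "wy": 0, "wz": 0, "hand": 0.5}, {"tx": 0, "ty": 0, "tz": 0, "wx": 0, "wy": 0, "wz": 0, "hand": 0.5}, {"tx": 0, "ty": 0, "tz": 0, "wx": 0, "wy": 0, "wz": 0, "hand": 0.5}]'

```text
time: 27.25
position: [516.5, -123.4, 30.8]
ee_rot: [1.971, 2.443, 0.002]
contact_force: [0.3, 0.1, 4.3]
gripper_width: 59.2
```

Run:
```python
from h import *
st()
ps=both(); crop(ps[0],(230,205),45,"pics/h2.png"); crop(ps[0],(350,165),60,"pics/h2b.png")
```

```text
t 27.25 pos [ 516.5 -123.4   30.8] x [-0.212  0.977 -0.001] y [0.977 0.212 0.003] z [ 0.003 -0.001 -1.   ] F [0.3 0.1 4.3] w 59.2
q [-0.356  0.312 -0.471  0.785  0.     1.001]
```

View pics/h2.png

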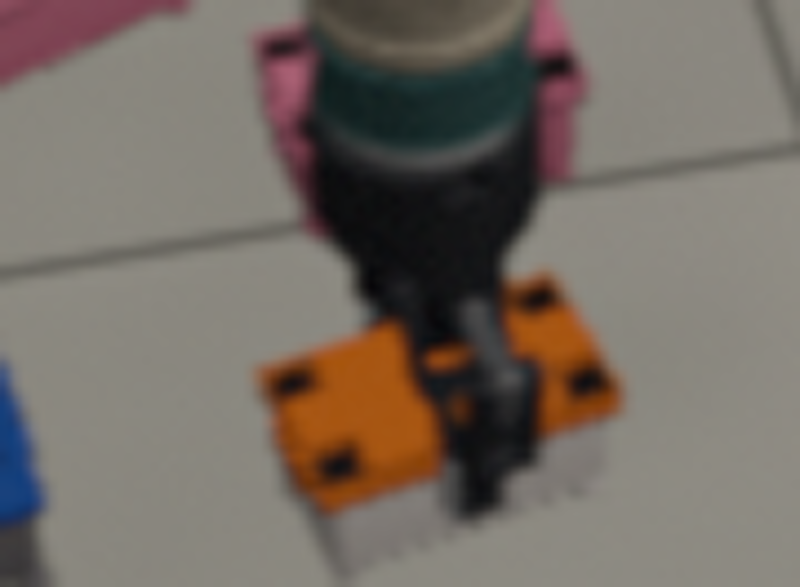

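View pics/h2b.png

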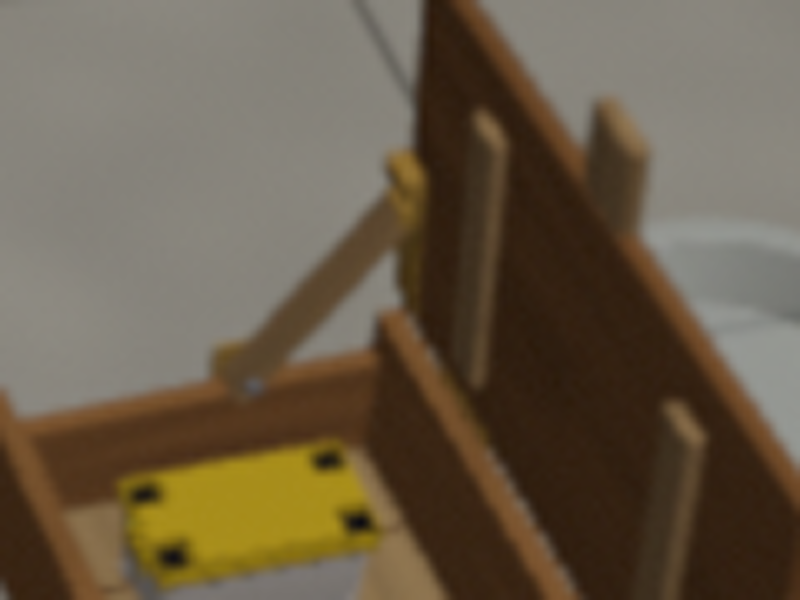

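Run:
```python
from h import *
p=imaging.get_image("top"); crop(p,(310,190),60,"pics/h3.png")
```

```text
(no output)
```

View pics/h3.png

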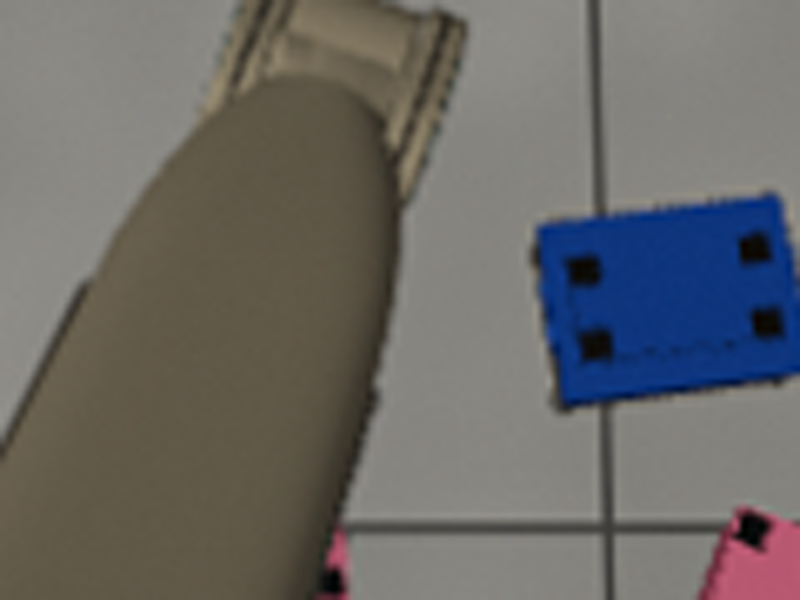

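```bash
cat >> h.py <<'E'
from scipy.optimize import least_squares
PK=np.array([(20,45),(20,-45),(-20,45),(-20,-45)],float)
def lidfit(p,x,y,yaw,zmark,rad=5,verb=True,thr=70,fixz=True,need=3):
    """fit lid pose by dark pocket marks; yaw of tub x axis (rad)"""
    g=cv2.cvtColor(p["frame"],cv2.COLOR_RGB2GRAY).astype(float); mx=p["frame"].max(2).astype(float)
    q=np.array([x,y,yaw],float)
    def pts(q): c,s=np.cos(q[2]),np.sin(q[2]); return np.c_[q[0]+c*PK[:,0]-s*PK[:,1],q[1]+s*PK[:,0]+c*PK[:,1],np.full(4,zmark)]
    for it in range(4):
        obs=[];ok=[]
        for X in pts(q):
            u=proj(p,X); r=rad if it==0 else 4
            xs,ys=np.meshgrid(np.arange(int(u[0])-r,int(u[0])+r+2),np.arange(int(u[1])-r,int(u[1])+r+2))
            v=mx[ys,xs]; w=np.clip(thr-v,0,None); 
            m=w.sum()
            ok.append(m>60); obs.append([(w*xs).sum()/max(m,1e-6),(w*ys).sum()/max(m,1e-6)])
        ok=np.array(ok);obs=np.array(obs)
        if ok.sum()<2: print("few marks",ok); return None
        f=lambda q:(np.array([proj(p,X) for X in pts(q)])-obs)[ok].ravel()
        sol=least_squares(f,q); q=sol.x
    if verb: print("lidfit",q[:2].round(2),"yaw deg",np.degrees(q[2]).round(2),"ok",ok.astype(int),"res px",sol.fun.round(2))
    return q
E
python3 - <<'E'
from h import *
st()
ps=both()
print("base scene,top"); lidfit(ps[0],498.6,-328,np.radians(7.5),56); lidfit(ps[1],498.6,-328,np.radians(7.5),56)
print("d scene (now)"); lidfit(ps[0],516,-123,np.radians(12.3),57)
print("yellow"); 
c,s=np.cos(.058),np.sin(.058)
for cx in (-89,99): 
    for p in ps: lidfit(p,595.4+c*cx,177.7+s*cx,.058,64)
E
```

```text
t 27.4 pos [ 516.5 -123.4   30.8] x [-0.212  0.977 -0.001] y [0.977 0.212 0.003] z [ 0.003 -0.001 -1.   ] F [ 0.6 -0.6  6. ] w 59.0
q [-0.356  0.312 -0.471  0.785  0.     1.001]
base scene,top
lidfit [ 494.82 -329.18] yaw deg 7.67 ok [1 1 1 1] res px [-0.16 -0.1   0.03 -0.16  0.    0.13  0.13  0.15]
lidfit [ 498.95 -328.16] yaw deg 7.65 ok [1 1 1 1] res px [-0.04 -0.1  -0.01 -0.08  0.    0.09  0.05  0.08]
d scene (now)
lidfit [ 510.02 -128.71] yaw deg 19.8 ok [1 1 1 1] res px [ 0.51 -2.74 -0.57  0.31  2.05  1.34 -1.93  0.98]
yellow
lidfit [505.9  172.93] yaw deg 1.58 ok [1 1 1 1] res px [-0.22  0.08  0.17 -0.16 -0.24  0.14  0.28 -0.03]
lidfit [511.48 173.77] yaw deg 1.41 ok [1 1 1 1] res px [ 0.1   0.03 -0.12 -0.09  0.08 -0.03 -0.06  0.1 ]
lidfit [691.95 183.49] yaw deg 5.55 ok [1 1 1 1] res px [-0.18  0.07  0.15 -0.1  -0.14  0.11  0.17 -0.06]
lidfit [697.64 184.15] yaw deg 5.8 ok [1 1 1 1] res px [ 0.18  0.07 -0.08  0.   -0.07 -0.03 -0.03 -0.04]
```

```bash
cat >> h.py <<'E'
def fitpx(p,px,q0,zmark):
    """px order PK: (+20,+45),(+20,-45),(-20,+45),(-20,-45); None to skip"""
    ok=[i for i,k in enumerate(px) if k is not None]; obs=np.array([px[i] for i in ok])
    def f(q):
        c,s=np.cos(q[2]),np.sin(q[2]); return np.ravel([proj(p,(q[0]+c*PK[i,0]-s*PK[i,1],q[1]+s*PK[i,0]+c*PK[i,1],zmark)) for i in ok]-obs)
    r=least_squares(f,q0); print("fitpx",r.x[:2].round(2),np.degrees(r.x[2]).round(2),r.fun.round(2)); return r.x
E
python3 - <<'E'
from h import *
ps=both()
m=lambda a,b:(185+a/8.89-.45,171.25+b/8.89-.45)   # h2 crop: y0=205-33=172
m=lambda a,b:(185+a/8.89-.45,172+b/8.89-.45)
px=[m(587,381),m(338,465),m(537,297),m(293,381)]
q=fitpx(ps[0],px,(516,-123,.21),62.5)
T=np.array([516.5,-123.4]); j=np.array([.977,.212]); print("offset jaw, tool x:",(q[:2]-T)@j,(q[:2]-T)@[-.212,.977])
for z in (61,): lidfit(ps[0],498.6,-328,.13,z); lidfit(ps[1],498.6,-328,.13,z)
# d initial from first top image pockets
E
```

```text
fitpx [ 517.8  -123.47] 12.19 [-0.07 -0.16  0.01  0.02  0.09  0.15 -0.03  0.  ]
offset jaw, tool x: 1.2502647864857082 -0.3441738591379037
lidfit [ 499.1  -328.92] yaw deg 7.67 ok [1 1 1 1] res px [-0.09 -0.11 -0.02 -0.11  0.06  0.09  0.05  0.14]
lidfit [ 498.04 -327.2 ] yaw deg 7.67 ok [1 1 1 1] res px [-0.1  -0.11  0.03 -0.09 -0.04  0.11  0.11  0.09]
```

Run:
```python
from h import *
delta((497.8,-328.85,140),(np.cos(np.radians(7.67)),np.sin(np.radians(7.67)),0))
```

```text
t 27.6 pos [ 516.5 -123.4   30.8] x [-0.212  0.977 -0.001] y [0.977 0.212 0.003] z [ 0.003 -0.001 -1.   ] F [0.5 0.2 5.9] w 59.1
q [-0.356  0.312 -0.471  0.785  0.     1.001]
turn [0.15 0.08 4.55] shift cm [-20.11  -4.6  -10.92] shift if first [-19.7   -6.15 -10.91] q6 now 1.0
turn [-1.2000e-01  2.3000e-01 -1.7545e+02] shift cm [ 20.11   4.6  -10.92] shift if first [-19.7   -6.15 -10.91] q6 now 1.0
```

>>> jog_arm --rows '[{"tx": 0, "ty": 0, "tz": -0.6, "wx": 0, "wy": 0, "wz": 0, "hand": 0.5}, {"tx": 0, "ty": 0, "tz": -1.5, "wx": 0, "wy": 0, "wz": 0, "hand": 0.5}, {"tx": 0, "ty": 0, "tz": -2, "wx": 0, "wy": 0, "wz": 0, "hand": 0.5}, {"tx": 0, "ty": 0, "tz": -2, "wx": 0, "wy": 0, "wz": 0, "hand": 0.5}, {"tx": 0, "ty": 0, "tz": -2, "wx": 0, "wy": 0, "wz": 0, "hand": 0.5}, {"tx": 0, "ty": 0, "tz": -2, "wx": 0, "wy": 0, "wz": 0, "hand": 0.5}, {"tx": 0, "ty": 0, "tz": -0.8, "wx": 0, "wy": 0, "wz": 0, "hand": 0.5}, {"tx": 0, "ty": 0, "tz": 0, "wx": 0, "wy": 0, "wz": 0, "hand": 0.5}]'

```text
time: 28.4
position: [515.5, -123.1, 139.2]
ee_rot: [1.971, 2.444, 0.001]
contact_force: [1.6, -0.5, -3.3]
gripper_width: 59.1
```

>>> jog_arm --rows '[{"tx": -1, "ty": -0.35, "tz": 0, "wx": 0, "wy": 0, "wz": 0, "hand": 0.5}, {"tx": -2.5, "ty": -0.75, "tz": 0, "wx": 0, "wy": 0, "wz": 0.55, "hand": 0.5}, {"tx": -2.5, "ty": -0.75, "tz": 0, "wx": 0, "wy": 0, "wz": 1, "hand": 0.5}, {"tx": -2.5, "ty": -0.75, "tz": 0, "wx": 0, "wy": 0, "wz": 1, "hand": 0.5}, {"tx": -2.5, "ty": -0.75, "tz": 0, "wx": 0, "wy": 0, "wz": 1, "hand": 0.5}, {"tx": -2.5, "ty": -0.7, "tz": 0, "wx": 0, "wy": 0, "wz": 1, "hand": 0.5}, {"tx": -2.5, "ty": -0.7, "tz": 0, "wx": 0, "wy": 0, "wz": 0, "hand": 0.5}, {"tx": -2.5, "ty": -0.7, "tz": 0, "wx": 0, "wy": 0, "wz": 0, "hand": 0.5}, {"tx": -1, "ty": -0.3, "tz": 0, "wx": 0, "wy": 0, "wz": 0, "hand": 0.5}, {"tx": 0, "ty": 0, "tz": 0, "wx": 0, "wy": 0, "wz": 0, "hand": 0.5}, {"tx": 0, "ty": 0, "tz": 0, "wx": 0, "wy": 0, "wz": 0, "hand": 0.5}, {"tx": 0, "ty": 0, "tz": 0, "wx": 0, "wy": 0, "wz": 0, "hand": 0.5}]'

```text
time: 29.6
position: [491.2, -323.5, 137.9]
ee_rot: [-2.065, -2.365, -0.001]
contact_force: [0.6, -0.4, -3.4]
gripper_width: 59.1
```

Run:
```python
from h import *
delta((497.8,-328.85,100),(np.cos(np.radians(7.67)),np.sin(np.radians(7.67)),0))
p=imaging.get_image("scene"); crop(p,(165,190),45,"pics/i1.png"); crop(p,(350,165),60,"pics/i2.png")
```

```text
t 29.6 pos [ 491.2 -323.5  137.9] x [-0.135  0.991  0.002] y [ 0.991  0.135 -0.001] z [-0.001  0.001 -1.   ] F [ 0.6 -0.4 -3.4] w 59.1
q [-0.692  0.284 -0.24   1.049  0.     0.743]
turn [-0.05 -0.09  0.06] shift cm [-0.62  0.58  3.79] shift if first [-0.63  0.59  3.79] q6 now 0.74
turn [ 1.4000e-01 -8.0000e-02 -1.7994e+02] shift cm [ 0.62 -0.58  3.79] shift if first [-0.63  0.59  3.79] q6 now 0.74
```

View pics/i1.png

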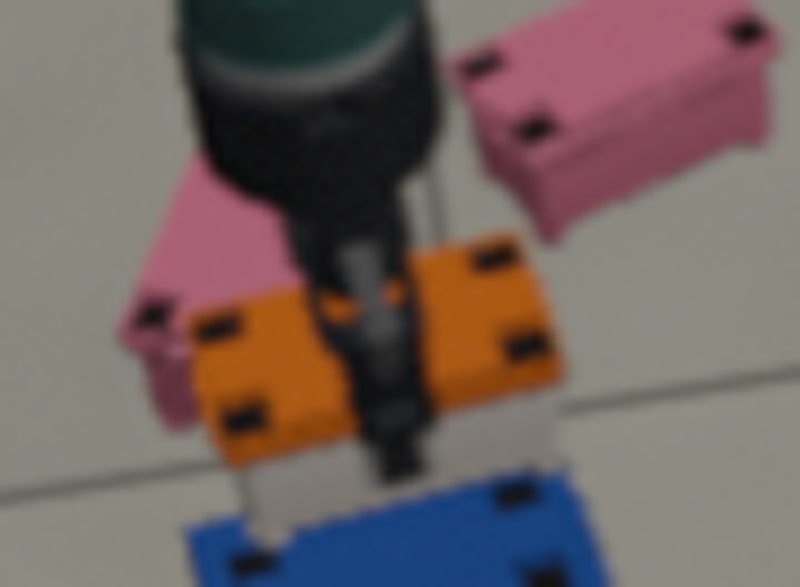

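View pics/i2.png

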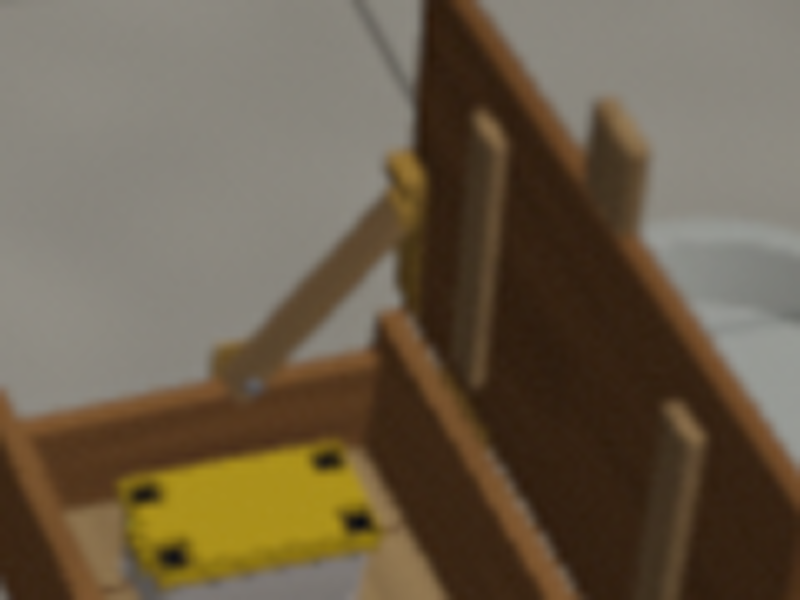

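Run:
```python
from h import *
ps=both()
m=lambda a,b:(120+a/8.89-.45,157+b/8.89-.45)
q=fitpx(ps[0],[m(528,346),m(245,419),m(495,257),m(218,327)],(491,-323,.13),168.5)
lidfit(ps[0],499,-329,.13,61,need=2)
lidfit(ps[1],499,-328,.13,61)
```

```text
fitpx [ 492.6  -322.99] 7.85 [-0.08 -0.15 -0.03 -0.15  0.1   0.14  0.01  0.18]
lidfit [ 499.1  -328.94] yaw deg 7.65 ok [1 1 1 1] res px [-0.07 -0.11 -0.02 -0.13  0.06  0.11  0.04  0.15]
few marks [ True False False False]
```

>>> jog_arm --rows '[{"tx": -0.63, "ty": 0.59, "tz": 1, "wx": 0, "wy": 0, "wz": 0, "hand": 0.5}, {"tx": 0, "ty": 0, "tz": 1, "wx": 0, "wy": 0, "wz": 0, "hand": 0.5}, {"tx": 0, "ty": 0, "tz": 1, "wx": 0, "wy": 0, "wz": 0, "hand": 0.5}, {"tx": 0, "ty": 0, "tz": 0.5, "wx": 0, "wy": 0, "wz": 0, "hand": 0.5}, {"tx": 0, "ty": 0, "tz": 0, "wx": 0, "wy": 0, "wz": 0, "hand": 0.5}, {"tx": 0, "ty": 0, "tz": 0, "wx": 0, "wy": 0, "wz": 0, "hand": 0.5}]'

```text
time: 30.35
position: [498.1, -330.2, 103.2]
ee_rot: [-2.068, -2.365, -0.0]
contact_force: [-0.4, 1.0, -3.4]
gripper_width: 59.1
```

Run:
```python
from h import *
delta((497.8,-328.85,90),(np.cos(np.radians(7.67)),np.sin(np.radians(7.67)),0))
p=imaging.get_image("scene"); crop(p,(165,200),45,"pics/i3.png")
```

```text
t 30.35 pos [ 498.1 -330.2  103.2] x [-0.133  0.991  0.   ] y [ 0.991  0.133 -0.   ] z [-0.  0. -1.] F [-0.4  1.  -3.4] w 59.1
q [-0.694  0.331 -0.256  0.984  0.     0.743]
turn [-0.02 -0.03 -0.  ] shift cm [ 0.14 -0.01  1.32] shift if first [ 0.14 -0.01  1.32] q6 now 0.74
turn [-4.0e-02  3.0e-02  1.8e+02] shift cm [-0.14  0.01  1.32] shift if first [ 0.14 -0.01  1.32] q6 now 0.74
```

View pics/i3.png

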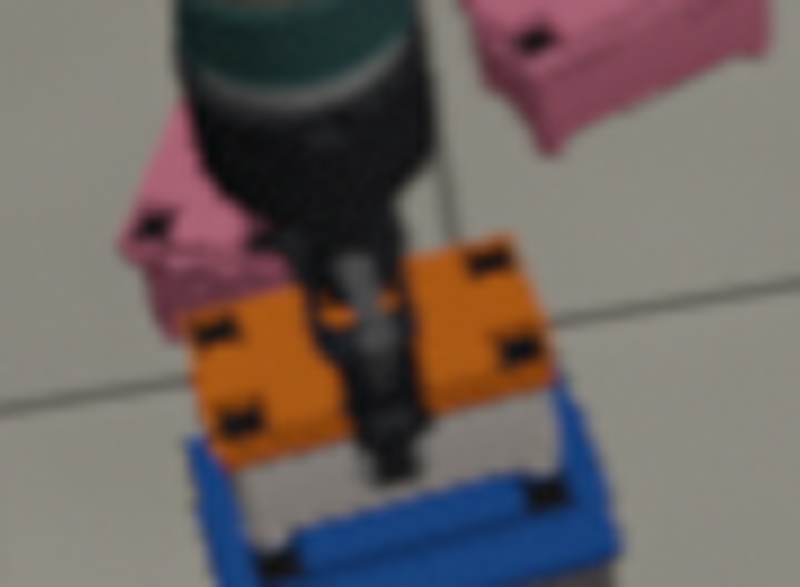

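>>> jog_arm --rows '[{"tx": 0.1, "ty": -0.03, "tz": 0.3, "wx": 0, "wy": 0, "wz": 0, "hand": 0.5}, {"tx": 0, "ty": 0, "tz": 0.3, "wx": 0, "wy": 0, "wz": 0, "hand": 0.5}, {"tx": 0, "ty": 0, "tz": 0.3, "wx": 0, "wy": 0, "wz": 0, "hand": 0.5}, {"tx": 0, "ty": 0, "tz": 0.2, "wx": 0, "wy": 0, "wz": 0, "hand": 0.5}, {"tx": 0, "ty": 0, "tz": 0, "wx": 0, "wy": 0, "wz": 0, "hand": 0.5}]'

```text
time: 30.9
position: [497.5, -329.1, 92.0]
ee_rot: [-2.067, -2.364, 0.0]
contact_force: [-0.5, -0.5, -3.2]
gripper_width: 59.2
```

Run:
```python
from h import *
delta((497.8,-329.1,87),(np.cos(np.radians(7.67)),np.sin(np.radians(7.67)),0))
p=imaging.get_image("scene"); crop(p,(165,205),35,"pics/i4.png"); crop(p,(350,165),60,"pics/i5.png")
```

```text
t 30.9 pos [ 497.5 -329.1   92. ] x [-0.133  0.991  0.001] y [ 0.991  0.133 -0.001] z [-0.001  0.001 -1.   ] F [-0.5 -0.5 -3.2] w 59.2
q [-0.693  0.341 -0.269  0.962  0.     0.744]
turn [-0.03 -0.04  0.  ] shift cm [-0.    0.03  0.5 ] shift if first [-0.    0.03  0.5 ] q6 now 0.74
turn [ 6.0e-02 -5.0e-02 -1.8e+02] shift cm [ 0.   -0.03  0.5 ] shift if first [-0.    0.03  0.5 ] q6 now 0.74
```

View pics/i4.png

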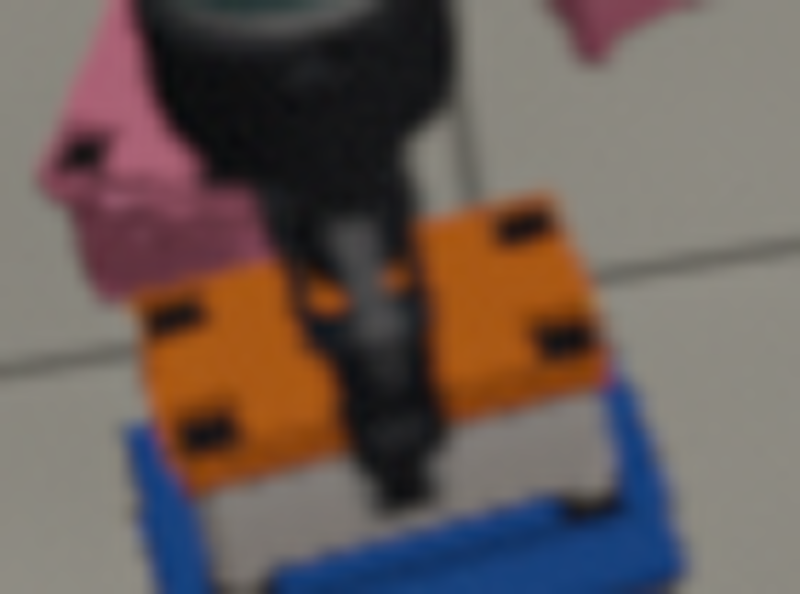

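View pics/i5.png

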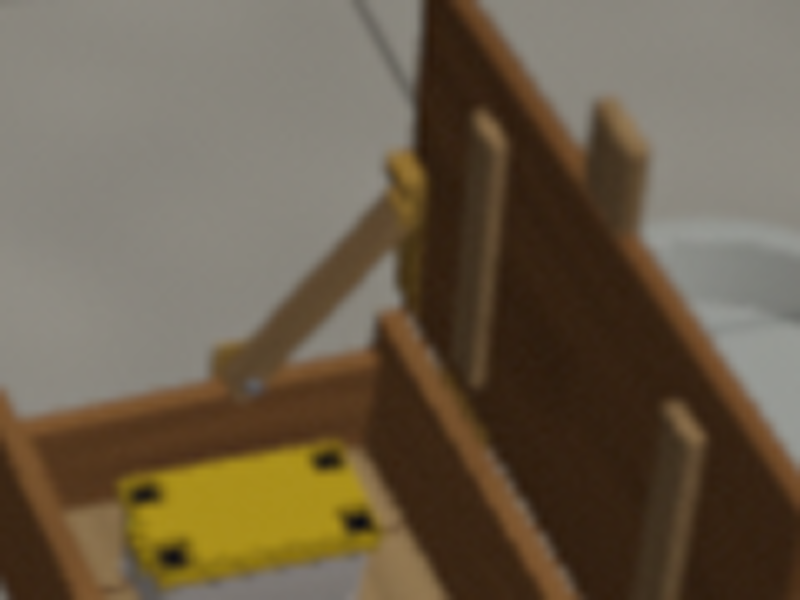

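>>> jog_arm --rows '[{"tx": 0, "ty": 0, "tz": 0.25, "wx": 0, "wy": 0, "wz": 0, "hand": 0.5}, {"tx": 0, "ty": 0, "tz": 0.25, "wx": 0, "wy": 0, "wz": 0, "hand": 0.5}, {"tx": 0, "ty": 0, "tz": 0, "wx": 0, "wy": 0, "wz": 0, "hand": 0.5}]'

```text
time: 31.25
position: [497.5, -329.1, 87.0]
ee_rot: [-2.067, -2.364, 0.0]
contact_force: [-0.1, -0.1, -1.5]
gripper_width: 59.0
```

Run:
```python
from h import *
st()
ps=both(); find("lid_tab",ps); find("stay_tip",ps); find("lid_catch",ps)
for a in (1.54,1.44,1.36): print(a,[proj(p,(603.4-.058*(245-245*np.cos(a)), 284.5-(245*np.cos(a)-6*np.sin(a)),92+245*np.sin(a)+6*np.cos(a))).round(1) for p in ps])
```

```text
t 31.25 pos [ 497.5 -329.1   87. ] x [-0.133  0.991  0.001] y [ 0.991  0.133 -0.001] z [-0.001  0.001 -1.   ] F [-0.1 -0.1 -1.5] w 59.0
q [-0.693  0.346 -0.274  0.952  0.     0.744]
lid_tab [[([383.1, 142.9], 0.78)], [([161.1, 142.4], 0.85), ([198.4, 204.8], 0.24)]]
    [584.5 268.6 331.6] [0.1 0.1]
stay_tip [[([347.7, 149.3], 0.71), ([325.2, 200.2], 0.58)], [([175.7, 204.5], 0.6)]]
    [426.5 251.3 172.8] [0.8 0.8]
lid_catch [[([349.9, 147.7], 0.64), ([162.5, 213.3], 0.61)], [([170.6, 204.1], 0.81)]]
    [425.7 262.6 177.5] [3.4 3.4]
1.54 [array([389.3, 141.9]), array([155.8, 140.2])]
1.44 [array([380.8, 143.9]), array([164.3, 139.8])]
1.36 [array([373.9, 145.9]), array([171.1, 139.7])]
```

>>> jog_arm --rows '[{"tx": 0, "ty": 0, "tz": 0.1, "wx": 0, "wy": 0, "wz": 0, "hand": 0.5}, {"tx": 0, "ty": 0, "tz": 0, "wx": 0, "wy": 0, "wz": 0, "hand": 0.5}, {"tx": 0, "ty": 0, "tz": 0, "wx": 0, "wy": 0, "wz": 0, "hand": 0.5}, {"tx": 0, "ty": 0, "tz": 0, "wx": 0, "wy": 0, "wz": 0, "hand": 0.5}, {"tx": 0, "ty": 0, "tz": 0, "wx": 0, "wy": 0, "wz": 0, "hand": 0.5}, {"tx": 0, "ty": 0, "tz": 0, "wx": 0, "wy": 0, "wz": 0, "hand": 0.5}, {"tx": 0, "ty": 0, "tz": 0, "wx": 0, "wy": 0, "wz": 0, "hand": 0.5}, {"tx": 0, "ty": 0, "tz": 0, "wx": 0, "wy": 0, "wz": 0, "hand": 0.5}, {"tx": 0, "ty": 0, "tz": 0, "wx": 0, "wy": 0, "wz": 0, "hand": 0.5}, {"tx": 0, "ty": 0, "tz": 0, "wx": 0, "wy": 0, "wz": 0, "hand": 0.5}, {"tx": 0, "ty": 0, "tz": 0, "wx": 0, "wy": 0, "wz": 0, "hand": 0.5}, {"tx": 0, "ty": 0, "tz": 0, "wx": 0, "wy": 0, "wz": 0, "hand": 0.5}, {"tx": 0, "ty": 0, "tz": 0, "wx": 0, "wy": 0, "wz": 0, "hand": 0.5}, {"tx": 0, "ty": 0, "tz": 0, "wx": 0, "wy": 0, "wz": 0, "hand": 0.5}, {"tx": 0, "ty": 0, "tz": 0, "wx": 0, "wy": 0, "wz": 0, "hand": 0.5}, {"tx": 0, "ty": 0, "tz": 0, "wx": 0, "wy": 0, "wz": 0, "hand": 0.5}, {"tx": 0, "ty": 0, "tz": 0, "wx": 0, "wy": 0, "wz": 0, "hand": 0.5}, {"tx": 0, "ty": 0, "tz": 0, "wx": 0, "wy": 0, "wz": 0, "hand": 0.5}, {"tx": 0, "ty": 0, "tz": 0, "wx": 0, "wy": 0, "wz": 0, "hand": 0.5}, {"tx": 0, "ty": 0, "tz": 0, "wx": 0, "wy": 0, "wz": 0, "hand": 0.5}]'

```text
time: 33.65
position: [497.9, -329.5, 86.6]
ee_rot: [2.068, 2.365, 0.0]
contact_force: [0.9, 0.4, 0.8]
gripper_width: 58.6
```

>>> jog_arm --rows '[{"tx": 0, "ty": 0, "tz": 0, "wx": 0, "wy": 0, "wz": 0, "hand": 0.5}, {"tx": 0, "ty": 0, "tz": 0, "wx": 0, "wy": 0, "wz": 0, "hand": 0.5}, {"tx": 0, "ty": 0, "tz": 0, "wx": 0, "wy": 0, "wz": 0, "hand": 0.5}, {"tx": 0, "ty": 0, "tz": 0, "wx": 0, "wy": 0, "wz": 0, "hand": 0.5}, {"tx": 0, "ty": 0, "tz": 0, "wx": 0, "wy": 0, "wz": 0, "hand": 0.5}, {"tx": 0, "ty": 0, "tz": 0, "wx": 0, "wy": 0, "wz": 0, "hand": 0.5}, {"tx": 0, "ty": 0, "tz": 0, "wx": 0, "wy": 0, "wz": 0, "hand": 0.5}, {"tx": 0, "ty": 0, "tz": 0, "wx": 0, "wy": 0, "wz": 0, "hand": 0.5}, {"tx": 0, "ty": 0, "tz": 0, "wx": 0, "wy": 0, "wz": 0, "hand": 0.5}, {"tx": 0, "ty": 0, "tz": 0, "wx": 0, "wy": 0, "wz": 0, "hand": 0.5}, {"tx": 0, "ty": 0, "tz": 0, "wx": 0, "wy": 0, "wz": 0, "hand": 0.5}, {"tx": 0, "ty": 0, "tz": 0, "wx": 0, "wy": 0, "wz": 0, "hand": 0.5}, {"tx": 0, "ty": 0, "tz": 0, "wx": 0, "wy": 0, "wz": 0, "hand": 0.5}, {"tx": 0, "ty": 0, "tz": 0, "wx": 0, "wy": 0, "wz": 0, "hand": 0.5}, {"tx": 0, "ty": 0, "tz": 0, "wx": 0, "wy": 0, "wz": 0, "hand": 0.5}, {"tx": 0, "ty": 0, "tz": 0, "wx": 0, "wy": 0, "wz": 0, "hand": 0.5}, {"tx": 0, "ty": 0, "tz": 0, "wx": 0, "wy": 0, "wz": 0, "hand": 0.5}, {"tx": 0, "ty": 0, "tz": 0, "wx": 0, "wy": 0, "wz": 0, "hand": 0.5}, {"tx": 0, "ty": 0, "tz": 0, "wx": 0, "wy": 0, "wz": 0, "hand": 0.5}, {"tx": 0, "ty": 0, "tz": 0, "wx": 0, "wy": 0, "wz": 0, "hand": 0.5}]'

```text
time: 35.65
position: [497.9, -329.4, 86.6]
ee_rot: [2.068, 2.365, 0.0]
contact_force: [0.9, -0.2, 3.0]
gripper_width: 59.1
```

Run:
```python
from h import *
st()
ps=both(); find("lid_tab",ps); find("stay_tip",ps); find("lid_catch",ps)
crop(ps[0],(350,165),60,"pics/j1.png");crop(ps[0],(165,205),35,"pics/j2.png")
```

```text
t 35.65 pos [ 497.9 -329.4   86.6] x [-0.133  0.991 -0.   ] y [0.991 0.133 0.   ] z [ 0. -0. -1.] F [ 0.9 -0.2  3. ] w 59.1
q [-0.693  0.347 -0.274  0.95   0.     0.744]
lid_tab [[([382.6, 141.0], 0.57)], [([158.3, 139.5], 0.95)]]
    [588.1 269.2 342.4] [5.3 5.3]
stay_tip [[([351.6, 149.6], 0.61)], [([171.7, 202.0], 0.66)]]
    [433.5 262.5 176. ] [0.6 0.6]
lid_catch [[([350.5, 148.7], 0.97)], [([170.2, 207.8], 0.8)]]
    [416.3 268.2 163.8] [1.5 1.5]
```

View pics/j1.png

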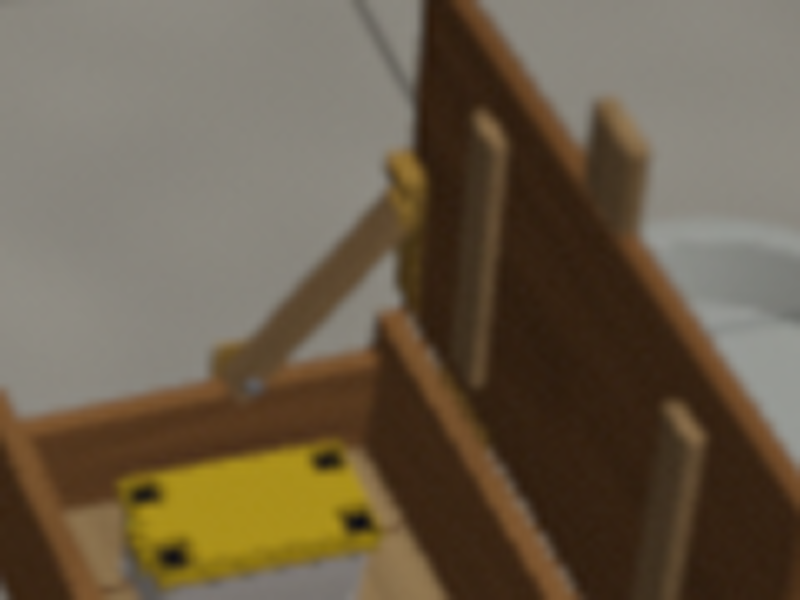

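View pics/j2.png

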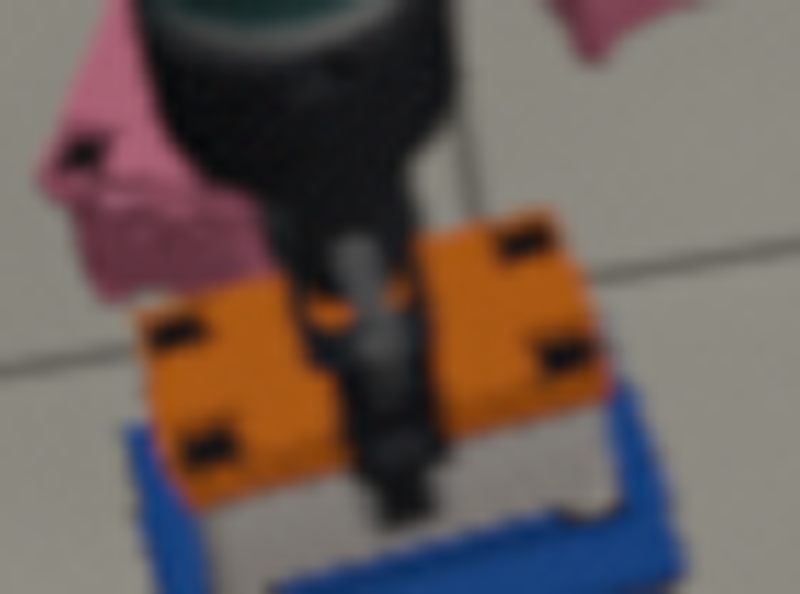

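>>> jog_arm --rows '[{"tx": 0, "ty": 0, "tz": 0, "wx": 0, "wy": 0, "wz": 0, "hand": 1}, {"tx": 0, "ty": 0, "tz": 0, "wx": 0, "wy": 0, "wz": 0, "hand": 1}, {"tx": 0, "ty": 0, "tz": 0, "wx": 0, "wy": 0, "wz": 0, "hand": 1}, {"tx": 0, "ty": 0, "tz": -2, "wx": 0, "wy": 0, "wz": 0, "hand": 1}, {"tx": 0, "ty": 0, "tz": -3, "wx": 0, "wy": 0, "wz": 0, "hand": 1}, {"tx": 0, "ty": 0, "tz": -4, "wx": 0, "wy": 0, "wz": 0, "hand": 1}, {"tx": 3, "ty": 0, "tz": -4, "wx": 0, "wy": 0, "wz": 0, "hand": 1}, {"tx": 4, "ty": 0, "tz": -2, "wx": 0, "wy": 0, "wz": 0, "hand": 1}, {"tx": 4, "ty": 0, "tz": 0, "wx": 0, "wy": 0, "wz": 0, "hand": 1}, {"tx": 4, "ty": 0, "tz": 0, "wx": 0, "wy": 0, "wz": 0, "hand": 1}, {"tx": 4, "ty": 0, "tz": 0, "wx": 0, "wy": 0, "wz": 0, "hand": 1}, {"tx": 3, "ty": 0, "tz": 0, "wx": 0, "wy": 0, "wz": 0, "hand": 1}, {"tx": 0, "ty": 0, "tz": 0, "wx": 0, "wy": 0, "wz": 0, "hand": 1}, {"tx": 0, "ty": 0, "tz": 0, "wx": 0, "wy": 0, "wz": 0, "hand": 1}]'

```text
time: 37.45
position: [468.1, -110.9, 236.3]
ee_rot: [-2.066, -2.367, 0.001]
contact_force: [-0.3, -0.6, -0.5]
gripper_width: 85.2
```

Run:
```python
from h import *
st()
ps=both(); find("lid_tab",ps); find("stay_tip",ps)
print("d on base, mark z 117"); [lidfit(p,497.8,-329,.134,117) for p in ps]
print("yellow,red top")
c,s=np.cos(.058),np.sin(.058)
for cx in (-89,99): 
    for p in ps: lidfit(p,595.4+c*cx,177.7+s*cx,.058,69)
for n,p in zip("st",ps): cv2.imwrite(f"pics/k{n}.png",cv2.resize(p["frame"][:,:,::-1],(800,600)))
crop(ps[0],(165,200),35,"pics/k2.png")
```

```text
t 37.45 pos [ 468.1 -110.9  236.3] x [-0.135  0.991 -0.   ] y [ 0.991  0.135 -0.   ] z [-0. -0. -1.] F [-0.3 -0.6 -0.5] w 85.2
q [-0.367  0.022 -0.331  1.218 -0.     1.069]
lid_tab [[([384.8, 142.2], 0.76)], [([162.2, 141.9], 0.6)]]
    [586.4 268.  335. ] [3.6 3.6]
stay_tip [[], [([173.9, 205.0], 0.58)]]
d on base, mark z 117
lidfit [ 499.21 -328.76] yaw deg 7.92 ok [1 1 1 1] res px [-0.15 -0.06 -0.02 -0.06 -0.01  0.03  0.18  0.1 ]
lidfit [ 497.28 -326.56] yaw deg 7.87 ok [1 1 1 1] res px [ 0.03  0.01 -0.26  0.05  0.27 -0.17 -0.05  0.11]
yellow,red top
lidfit [510.16 170.86] yaw deg 1.62 ok [1 1 1 1] res px [-0.13  0.06  0.11 -0.12 -0.19  0.1   0.21 -0.02]
lidfit [510.53 173.04] yaw deg 1.42 ok [1 1 1 1] res px [ 0.06  0.   -0.07 -0.1   0.04 -0.01 -0.02  0.1 ]
lidfit [695.38 181.39] yaw deg 5.61 ok [1 1 1 1] res px [-0.1   0.06  0.1  -0.06 -0.11  0.06  0.11 -0.05]
lidfit [695.95 183.41] yaw deg 5.83 ok [1 1 1 1] res px [ 0.13  0.09 -0.02  0.01 -0.16 -0.05  0.05 -0.06]
```

View pics/k2.png

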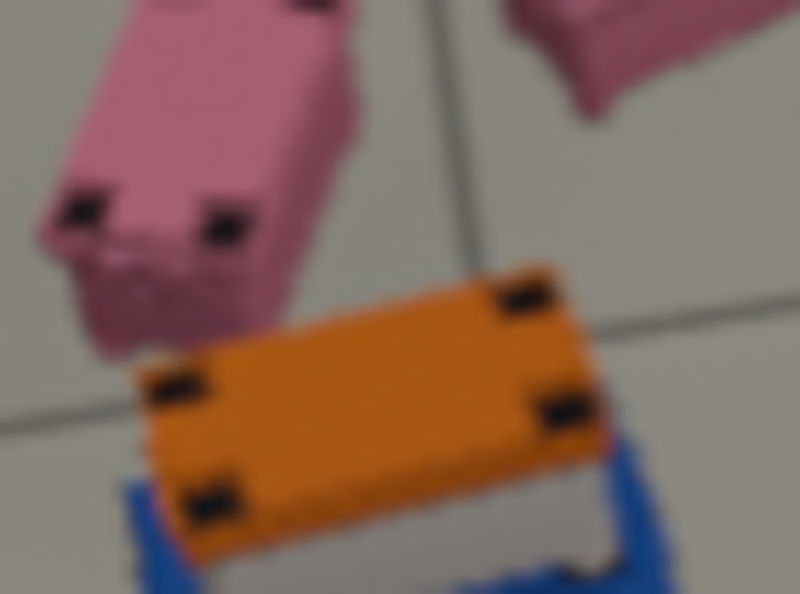

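View pics/kt.png

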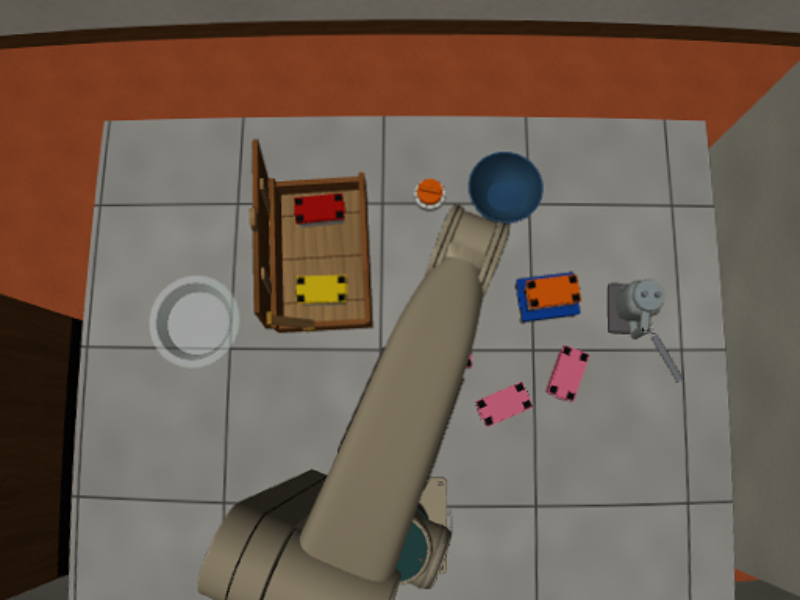

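```bash
cat >> h.py <<'E'
def tz(psi,yaw):  # tool z for lean psi (top toward -y of tub), tub yaw
    return (-np.sin(psi)*np.sin(yaw),np.sin(psi)*np.cos(yaw),-np.cos(psi))
def jaw(yaw): return (np.cos(yaw),np.sin(yaw),0)
E
python3 - <<'E'
from h import *
y=np.radians(1.5); delta((509.5,80,230),jaw(y),tz(np.radians(12),y))
E
```

```text
t 37.75 pos [ 468.6 -112.2  236.4] x [-0.132  0.991  0.   ] y [ 0.991  0.132 -0.   ] z [-0. -0. -1.] F [0.6 0.  0.1] w 85.3
q [-0.369  0.023 -0.33   1.218 -0.     1.069]
turn [-0.65 11.99  6.07] shift cm [18.56  4.59  4.59] shift if first [18.51  6.59  0.63] q6 now 1.07
turn [ -18.18   -0.99 -172.99] shift cm [-18.56  -4.59   4.59] shift if first [18.51  6.59  0.63] q6 now 1.07
```

>>> jog_arm --rows '[{"tx": 1.5, "ty": 0.6, "tz": 0, "wx": 0, "wy": 0, "wz": 0, "hand": 1}, {"tx": 3, "ty": 1.1, "tz": 0.1, "wx": 0, "wy": 0, "wz": 0, "hand": 1}, {"tx": 3.5, "ty": 1.2, "tz": 0.1, "wx": 0, "wy": 0, "wz": 0, "hand": 1}, {"tx": 3.5, "ty": 1.2, "tz": 0.2, "wx": 0, "wy": 0, "wz": 0, "hand": 1}, {"tx": 3.5, "ty": 1.2, "tz": 0.2, "wx": 0, "wy": 0, "wz": 0, "hand": 1}, {"tx": 3.5, "ty": 1.2, "tz": 0, "wx": 0, "wy": 0, "wz": 0, "hand": 1}, {"tx": 0, "ty": 0, "tz": 0, "wx": -0.33, "wy": 6, "wz": 3.03, "hand": 0.85}, {"tx": 0, "ty": 0, "tz": 0, "wx": -0.32, "wy": 6, "wz": 3.03, "hand": 0.85}, {"tx": 0, "ty": 0, "tz": 0, "wx": 0, "wy": 0, "wz": 0, "hand": 0.85}, {"tx": 0, "ty": 0, "tz": 0, "wx": 0, "wy": 0, "wz": 0, "hand": 0.85}]'

```text
time: 38.75
position: [508.3, 79.8, 230.2]
ee_rot: [-2.082, -2.138, -0.217]
contact_force: [-0.3, 0.3, 0.6]
gripper_width: 72.4
```

Run:
```python
from h import *
y=np.radians(1.5); delta((509.5,173.8,39.2),jaw(y),tz(np.radians(12),y))
ps=both(); find("lid_tab",ps); crop(ps[0],(350,165),60,"pics/l1.png")
for n,p in zip("st",ps): cv2.imwrite(f"pics/l{n}.png",cv2.resize(p["frame"][:,:,::-1],(800,600)))
```

```text
t 38.75 pos [508.3  79.8 230.2] x [-0.026  0.978  0.207] y [ 1.     0.027 -0.   ] z [-0.006  0.207 -0.978] F [-0.3  0.3  0.6] w 72.4
q [-0.085  0.087 -0.289  1.219  0.207  1.457]
turn [-0.02  0.06  0.02] shift cm [ 5.22  0.36 20.64] shift if first [ 5.24  0.37 20.63] q6 now 1.46
turn [-9.0000e-02 -3.0000e-02 -1.7998e+02] shift cm [-5.22 -0.36 20.64] shift if first [ 5.24  0.37 20.63] q6 now 1.46
lid_tab [[([383.3, 143.7], 0.57)], [([159.6, 139.5], 0.69)]]
    [591.  269.3 335.1] [3.2 3.2]
```

View pics/ls.png

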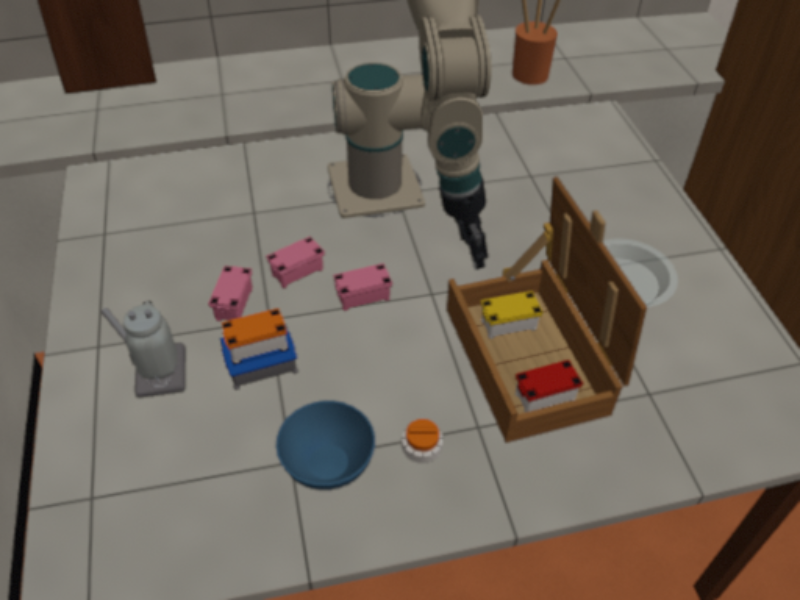

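View pics/l1.png

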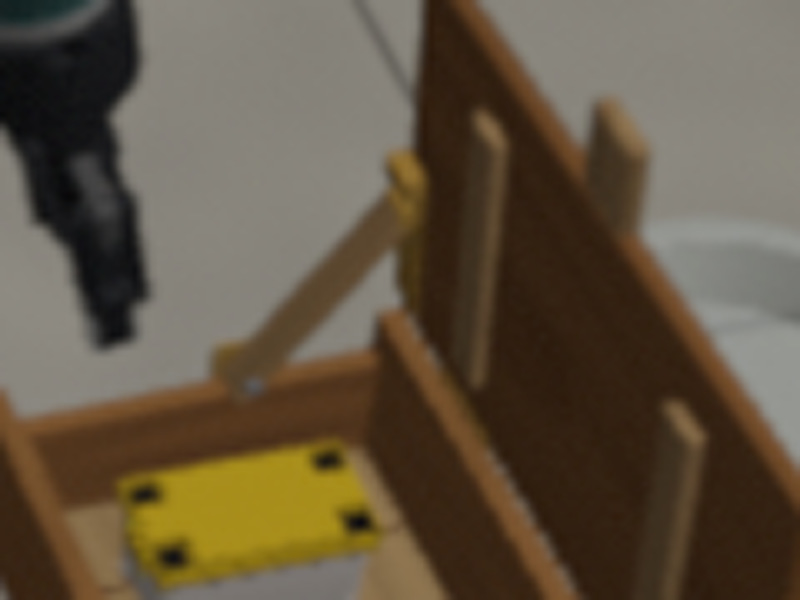

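Run:
```python
from h import *
p=imaging.get_image("scene")
c,s=np.cos(.058),np.sin(.058)
def W(l): return (595.4+1.5+c*l[0]-s*l[1],177.7-.5+s*l[0]+c*l[1],l[2])
P=lambda l:((proj(p,W(l))-[290,120])*6.667).round(0)
print("crop l1 coords. pivot",P((-163,27,74)), "tip folded")
for b in (1.9,2.0,2.11,2.2,2.25,2.3,2.4): 
    print("stay",b,"tip",P((-163,27-112*np.cos(b),74+112*np.sin(b))),"end",P((-163,27-118*np.cos(b),74+118*np.sin(b))))
for a in (1.36,1.4,1.44,1.48,1.52,1.54):
    f=lambda d,o,x:(x,107-d*np.cos(a)-o*np.sin(a)*1 if False else 107-(d*np.cos(a)+o*np.sin(a)),92+d*np.sin(a)-o*np.cos(a))
    print("lid",a,"corner -x free under",P(f(216,0,-172)),"corner -x hinge",P(f(0,0,-172)),"block hinge-face under",P(f(87,10,-163)),"corner +x free",P(f(216,0,172)),"tabtop",P(f(268,-6,0)))
```

```text
crop l1 coords. pivot [246. 374.] tip folded
stay 1.9 tip [346. 196.] end [352. 186.]
stay 2.0 tip [366. 199.] end [373. 189.]
stay 2.11 tip [386. 204.] end [394. 194.]
stay 2.2 tip [401. 210.] end [409. 200.]
stay 2.25 tip [408. 213.] end [417. 204.]
stay 2.3 tip [415. 217.] end [425. 209.]
stay 2.4 tip [428. 227.] end [438. 219.]
lid 1.36 corner -x free under [375. -30.] corner -x hinge [397. 304.] block hinge-face under [376. 198.] corner +x free [747. 540.] tabtop [559. 133.]
lid 1.4 corner -x free under [393. -36.] corner -x hinge [397. 304.] block hinge-face under [383. 195.] corner +x free [769. 533.] tabtop [585. 125.]
lid 1.44 corner -x free under [412. -41.] corner -x hinge [397. 304.] block hinge-face under [390. 192.] corner +x free [790. 526.] tabtop [610. 118.]
lid 1.48 corner -x free under [430. -46.] corner -x hinge [397. 304.] block hinge-face under [398. 190.] corner +x free [812. 519.] tabtop [635. 112.]
lid 1.52 corner -x free under [449. -51.] corner -x hinge [397. 304.] block hinge-face under [405. 187.] corner +x free [833. 514.] tabtop [660. 106.]
lid 1.54 corner -x free under [458. -52.] corner -x hinge [397. 304.] block hinge-face under [408. 186.] corner +x free [843. 511.] tabtop [673. 104.]
```

Run:
```python
from h import *
p=imaging.get_image("scene"); crop(p,(347,150),20,"pics/m1.png"); crop(p,(380,150),40,"pics/m2.png")
q=imaging.get_image("top"); crop(q,(175,190),36,"pics/m3.png")
```

```text
(no output)
```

View pics/m1.png

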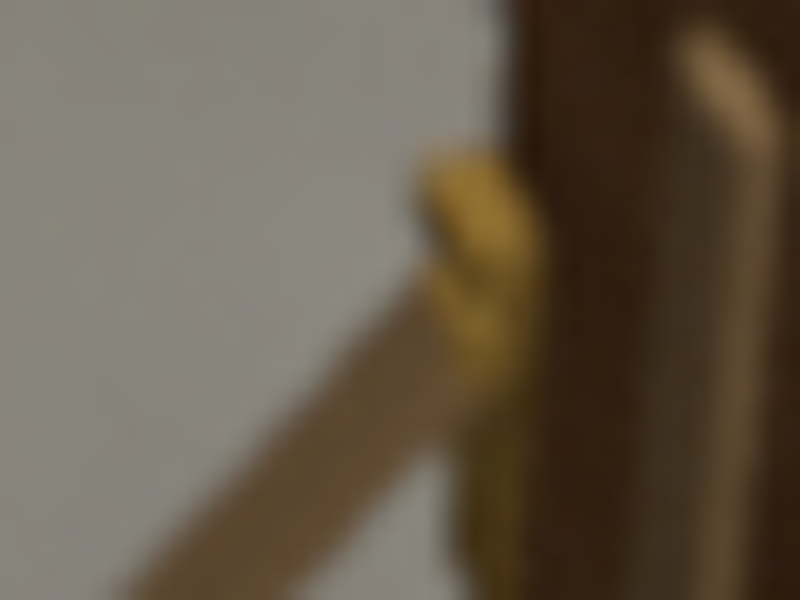

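View pics/m2.png

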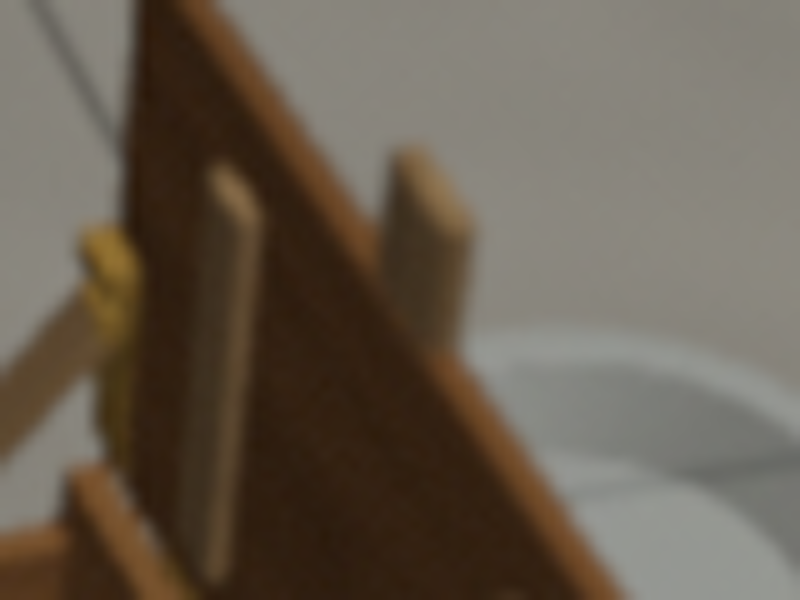

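View pics/m3.png

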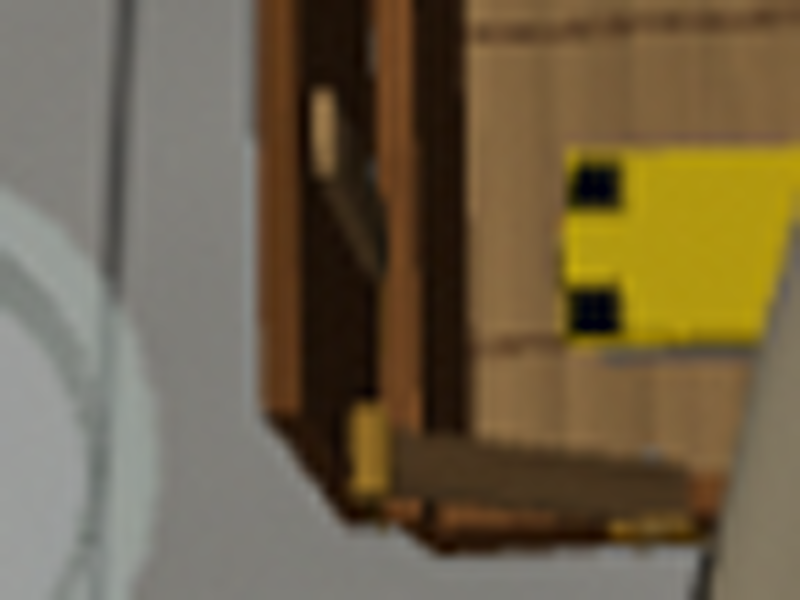

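Run:
```python
from h import *
delta((592.5,190,327.5),jaw(.058))
```

```text
t 39.1 pos [508.2  80.9 230.6] x [-0.028  0.978  0.208] y [1.    0.028 0.   ] z [-0.005  0.208 -0.978] F [-0.3 -0.7 -0.5] w 72.9
q [-0.084  0.086 -0.289  1.219  0.208  1.457]
turn [  0.21 -11.99  -1.69] shift cm [10.4   9.05 -9.69] shift if first [12.45  8.74 -7.26] q6 now 1.46
turn [-18.63  -0.32 177.33] shift cm [-10.4   -9.05  -9.69] shift if first [12.45  8.74 -7.26] q6 now 1.46
```

>>> jog_arm --rows '[{"tx": 0, "ty": 0, "tz": -2, "wx": 0.1, "wy": -6, "wz": -0.85, "hand": 1}, {"tx": 0, "ty": 0, "tz": -2, "wx": 0.1, "wy": -6, "wz": -0.85, "hand": 1}, {"tx": 1.5, "ty": 1.3, "tz": -2, "wx": 0, "wy": 0, "wz": 0, "hand": 1}, {"tx": 2, "ty": 1.7, "tz": -2, "wx": 0, "wy": 0, "wz": 0, "hand": 1}, {"tx": 2, "ty": 1.7, "tz": -1.4, "wx": 0, "wy": 0, "wz": 0, "hand": 1}, {"tx": 2, "ty": 1.7, "tz": -0.3, "wx": 0, "wy": 0, "wz": 0, "hand": 1}, {"tx": 1.5, "ty": 1.4, "tz": 0, "wx": 0, "wy": 0, "wz": 0, "hand": 1}, {"tx": 1.5, "ty": 1.25, "tz": 0, "wx": 0, "wy": 0, "wz": 0, "hand": 1}, {"tx": 0, "ty": 0, "tz": 0, "wx": 0, "wy": 0, "wz": 0, "hand": 1}, {"tx": 0, "ty": 0, "tz": 0, "wx": 0, "wy": 0, "wz": 0, "hand": 1}]'

```text
time: 40.1
position: [592.3, 184.6, 326.6]
ee_rot: [-2.155, -2.285, 0.002]
contact_force: [-0.3, -0.0, -0.9]
gripper_width: 85.6
```

Run:
```python
from h import *
delta((589,268,327),jaw(.058))
p=imaging.get_image("scene"); crop(p,(365,140),60,"pics/n1.png")
```

```text
t 40.1 pos [592.3 184.6 326.6] x [-0.058  0.998 -0.   ] y [ 0.998  0.058 -0.001] z [-0.001 -0.    -1.   ] F [-0.3 -0.  -0.9] w 85.6
q [ 0.198  0.239  0.107  1.44  -0.     1.71 ]
turn [-0.07  0.02  0.02] shift cm [ 8.35  0.15 -0.04] shift if first [ 8.35  0.16 -0.04] q6 now 1.71
turn [-3.0000e-02 -1.0000e-01 -1.7998e+02] shift cm [-8.35 -0.15 -0.04] shift if first [ 8.35  0.16 -0.04] q6 now 1.71
```

View pics/n1.png

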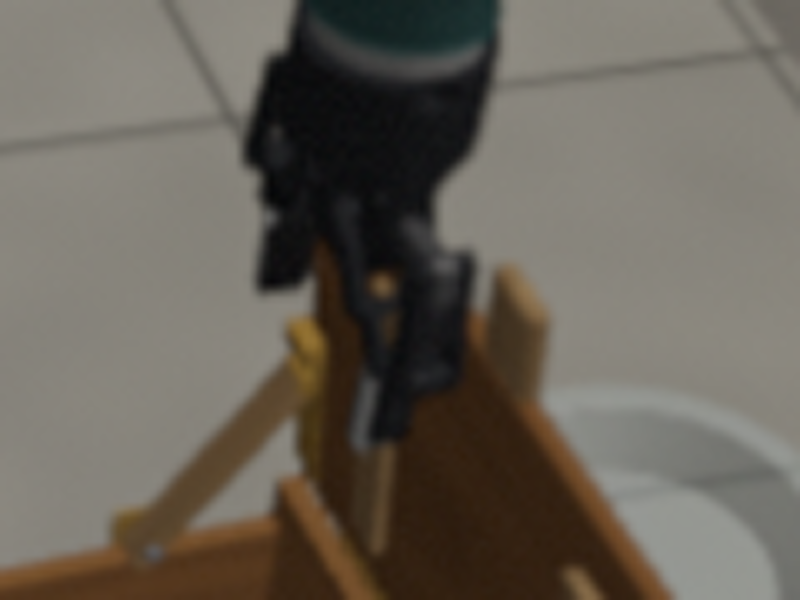

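>>> jog_arm --rows '[{"tx": 1.5, "ty": 0.16, "tz": -0.2, "wx": 0, "wy": 0, "wz": 0, "hand": 1}, {"tx": 2.5, "ty": 0, "tz": 0, "wx": 0, "wy": 0, "wz": 0, "hand": 1}, {"tx": 2.5, "ty": 0, "tz": 0, "wx": 0, "wy": 0, "wz": 0, "hand": 1}, {"tx": 1.3, "ty": 0, "tz": 0, "wx": 0, "wy": 0, "wz": 0, "hand": 1}, {"tx": 0.5, "ty": 0, "tz": 0, "wx": 0, "wy": 0, "wz": 0, "hand": 1}, {"tx": 0, "ty": 0, "tz": 0, "wx": 0, "wy": 0, "wz": 0, "hand": 1}, {"tx": 0, "ty": 0, "tz": 0, "wx": 0, "wy": 0, "wz": 0, "hand": 0.2}, {"tx": 0, "ty": 0, "tz": 0, "wx": 0, "wy": 0, "wz": 0, "hand": 0.2}, {"tx": 0, "ty": 0, "tz": 0, "wx": 0, "wy": 0, "wz": 0, "hand": 0.2}, {"tx": 0, "ty": 0, "tz": 0, "wx": 0, "wy": 0, "wz": 0, "hand": 0.2}, {"tx": 0, "ty": 0, "tz": 0, "wx": 0, "wy": 0, "wz": 0, "hand": 0.2}]'

```text
time: 41.25
position: [589.5, 267.0, 329.2]
ee_rot: [2.157, 2.284, -0.0]
contact_force: [-0.7, 0.1, 2.1]
gripper_width: 34.9
```

Run:
```python
from h import *
st()
p=imaging.get_image("scene"); crop(p,(375,140),50,"pics/n2.png")
```

```text
t 41.25 pos [589.5 267.  329.2] x [-0.057  0.998 -0.   ] y [ 0.998  0.057 -0.   ] z [-0. -0. -1.] F [-0.7  0.1  2.1] w 34.9
q [ 0.325  0.287  0.175  1.458 -0.     1.839]
```

View pics/n2.png

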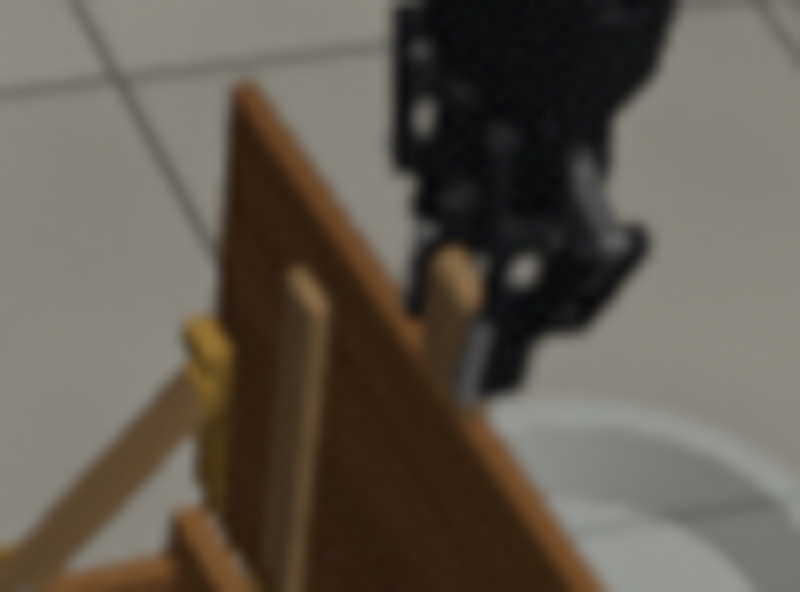

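>>> jog_arm --rows '[{"tx": -0.1, "ty": 0, "tz": 0.01, "wx": 0, "wy": 0, "wz": 0, "hand": 0.2}, {"tx": -0.1, "ty": 0, "tz": 0.01, "wx": 0, "wy": 0, "wz": 0, "hand": 0.2}, {"tx": -0.1, "ty": 0, "tz": 0.01, "wx": 0, "wy": 0, "wz": 0, "hand": 0.2}, {"tx": -0.1, "ty": 0, "tz": 0.01, "wx": 0, "wy": 0, "wz": 0, "hand": 0.2}, {"tx": -0.1, "ty": 0, "tz": 0.01, "wx": 0, "wy": 0, "wz": 0, "hand": 0.2}, {"tx": -0.1, "ty": 0, "tz": 0.01, "wx": 0, "wy": 0, "wz": 0, "hand": 0.2}, {"tx": -0.1, "ty": 0, "tz": 0.01, "wx": 0, "wy": 0, "wz": 0, "hand": 0.2}, {"tx": -0.1, "ty": 0, "tz": 0.01, "wx": 0, "wy": 0, "wz": 0, "hand": 0.2}, {"tx": -0.1, "ty": 0, "tz": 0.01, "wx": 0, "wy": 0, "wz": 0, "hand": 0.2}, {"tx": -0.1, "ty": 0, "tz": 0.01, "wx": 0, "wy": 0, "wz": 0, "hand": 0.2}, {"tx": -0.1, "ty": 0, "tz": 0.015, "wx": 0, "wy": 0, "wz": 0, "hand": 0.2}, {"tx": -0.1, "ty": 0, "tz": 0.015, "wx": 0, "wy": 0, "wz": 0, "hand": 0.2}, {"tx": -0.1, "ty": 0, "tz": 0.015, "wx": 0, "wy": 0, "wz": 0, "hand": 0.2}, {"tx": -0.1, "ty": 0, "tz": 0.015, "wx": 0, "wy": 0, "wz": 0, "hand": 0.2}, {"tx": -0.1, "ty": 0, "tz": 0.015, "wx": 0, "wy": 0, "wz": 0, "hand": 0.2}]'

```text
time: 42.8
position: [590.5, 252.2, 327.5]
ee_rot: [2.156, 2.284, 0.0]
contact_force: [-1.5, 2.4, 4.7]
gripper_width: 34.9
```

Run:
```python
from h import *
st()
p=imaging.get_image("scene"); crop(p,(355,145),30,"pics/n3.png")
```

```text
t 42.8 pos [590.5 252.2 327.5] x [-0.058  0.998 -0.   ] y [0.998 0.058 0.   ] z [ 0. -0. -1.] F [-1.5  2.4  4.7] w 34.9
q [ 0.303  0.278  0.159  1.451 -0.     1.816]
```

View pics/n3.png

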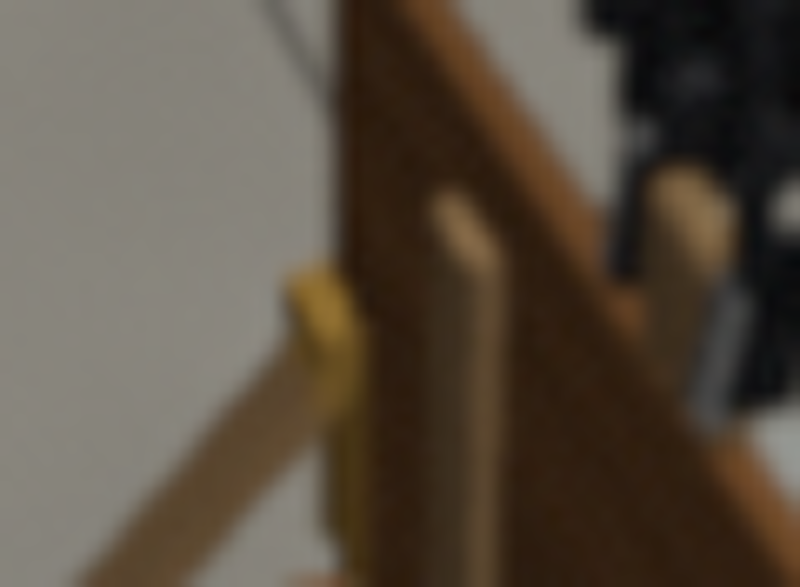

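>>> jog_arm --rows '[{"tx": -0.1, "ty": 0, "tz": 0.015, "wx": 0, "wy": 0, "wz": 0, "hand": 0.2}, {"tx": -0.1, "ty": 0, "tz": 0.015, "wx": 0, "wy": 0, "wz": 0, "hand": 0.2}, {"tx": -0.1, "ty": 0, "tz": 0.015, "wx": 0, "wy": 0, "wz": 0, "hand": 0.2}, {"tx": -0.1, "ty": 0, "tz": 0.018, "wx": 0, "wy": 0, "wz": 0, "hand": 0.2}, {"tx": -0.1, "ty": 0, "tz": 0.018, "wx": 0, "wy": 0, "wz": 0, "hand": 0.2}, {"tx": -0.1, "ty": 0, "tz": 0.018, "wx": 0, "wy": 0, "wz": 0, "hand": 0.2}, {"tx": -0.1, "ty": 0, "tz": 0.018, "wx": 0, "wy": 0, "wz": 0, "hand": 0.2}, {"tx": -0.1, "ty": 0, "tz": 0.018, "wx": 0, "wy": 0, "wz": 0, "hand": 0.2}, {"tx": -0.1, "ty": 0, "tz": 0.018, "wx": 0, "wy": 0, "wz": 0, "hand": 0.2}, {"tx": -0.1, "ty": 0, "tz": 0.02, "wx": 0, "wy": 0, "wz": 0, "hand": 0.2}]'

```text
time: 43.85
position: [591.1, 242.3, 325.9]
ee_rot: [2.157, 2.284, 0.001]
contact_force: [-1.3, 2.4, 5.9]
gripper_width: 35.1
```

Run:
```python
from h import *
st()
p=imaging.get_image("scene"); crop(p,(355,145),30,"pics/n4.png")
```

```text
t 43.85 pos [591.1 242.3 325.9] x [-0.057  0.998  0.   ] y [0.998 0.057 0.   ] z [ 0.  0. -1.] F [-1.3  2.4  5.9] w 35.1
q [0.288 0.272 0.148 1.446 0.    1.801]
```

View pics/n4.png

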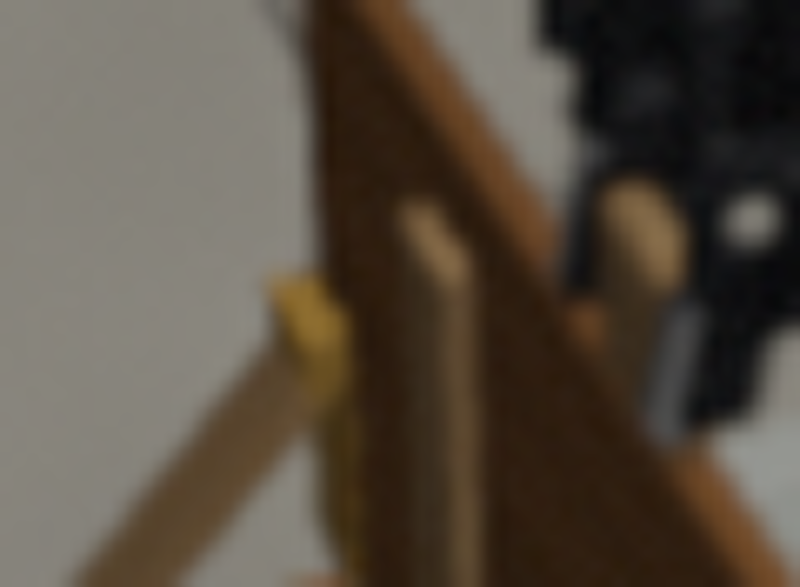

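>>> jog_arm --rows '[{"tx": -0.1, "ty": 0, "tz": 0.02, "wx": 0, "wy": 0, "wz": 0, "hand": 0.2}, {"tx": -0.1, "ty": 0, "tz": 0.02, "wx": 0, "wy": 0, "wz": 0, "hand": 0.2}, {"tx": 0, "ty": 0, "tz": 0, "wx": 0, "wy": 0, "wz": 0, "hand": 0.2}]'

```text
time: 44.2
position: [591.2, 240.8, 325.7]
ee_rot: [-2.157, -2.284, -0.002]
contact_force: [-2.0, 3.8, 5.8]
gripper_width: 34.9
```

>>> jog_arm --rows '[{"tx": -0.15, "ty": 0, "tz": 0.02, "wx": 0, "wy": 0, "wz": 0, "hand": 0.2}, {"tx": -0.15, "ty": 0, "tz": 0.02, "wx": 0, "wy": 0, "wz": 0, "hand": 0.2}, {"tx": 0, "ty": 0, "tz": 0, "wx": 0, "wy": 0, "wz": 0, "hand": 0.2}, {"tx": 0, "ty": 0, "tz": 0, "wx": 0, "wy": 0, "wz": 0, "hand": 0.2}]'

```text
time: 44.6
position: [591.3, 239.5, 325.5]
ee_rot: [-2.154, -2.283, -0.007]
contact_force: [-1.2, 7.4, 6.2]
gripper_width: 34.9
```

>>> jog_arm --rows '[{"tx": 0, "ty": 0, "tz": 0, "wx": 0, "wy": 0, "wz": 0, "hand": 1}, {"tx": 0, "ty": 0, "tz": 0, "wx": 0, "wy": 0, "wz": 0, "hand": 1}, {"tx": 0, "ty": 0, "tz": 0, "wx": 0, "wy": 0, "wz": 0, "hand": 1}, {"tx": 0, "ty": 0, "tz": -1, "wx": 0, "wy": 0, "wz": 0, "hand": 1}, {"tx": 0, "ty": 0, "tz": -2.5, "wx": 0, "wy": 0, "wz": 0, "hand": 1}, {"tx": 0, "ty": 0, "tz": -2.5, "wx": 0, "wy": 0, "wz": 0, "hand": 1}, {"tx": -2, "ty": 0, "tz": 0, "wx": 0, "wy": 0, "wz": 0, "hand": 1}, {"tx": -4, "ty": 0, "tz": 0, "wx": 0, "wy": 0, "wz": 0, "hand": 1}, {"tx": -4, "ty": 0, "tz": 0, "wx": 0, "wy": 0, "wz": 0, "hand": 1}, {"tx": -4, "ty": 0, "tz": 0, "wx": 0, "wy": 0, "wz": 0, "hand": 1}, {"tx": 0, "ty": 0, "tz": 0, "wx": 0, "wy": 0, "wz": 0, "hand": 1}]'

```text
time: 45.7
position: [599.7, 93.2, 385.3]
ee_rot: [2.161, 2.277, -0.002]
contact_force: [0.6, -0.2, -0.7]
gripper_width: 85.3
```

Run:
```python
from h import *
st()
ps=both(); crop(ps[0],(350,165),60,"pics/o1.png"); crop(ps[1],(175,190),36,"pics/o2.png")
for n in ["lid_tab","stay_tip","lid_catch"]: find(n,ps)
```

```text
t 45.7 pos [599.7  93.2 385.3] x [-0.052  0.999 -0.002] y [0.999 0.052 0.   ] z [ 0.001 -0.002 -1.   ] F [ 0.6 -0.2 -0.7] w 85.3
q [ 0.049  0.208  0.188  1.55  -0.002  1.568]
lid_tab [[([376.3, 148.3], 0.56)], [([169.4, 137.8], 0.55)]]
    [598.7 244.6 329.5] [0.6 0.6]
stay_tip [[([346.7, 148.6], 0.53)], [([320.9, 125.5], 0.72)]]
    [659.4 -42.1 462. ] [151.3 151.3]
lid_catch [[([347.4, 148.4], 0.75)], []]
```

View pics/o1.png

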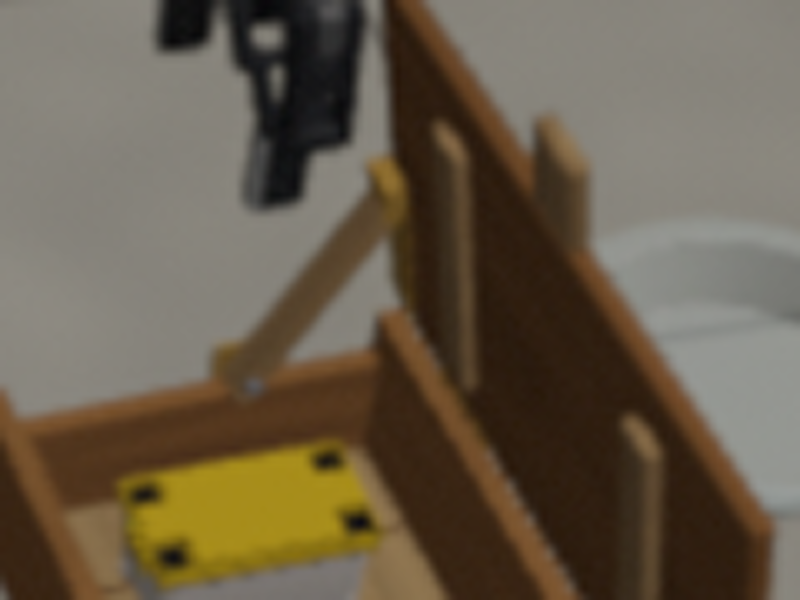

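View pics/o2.png

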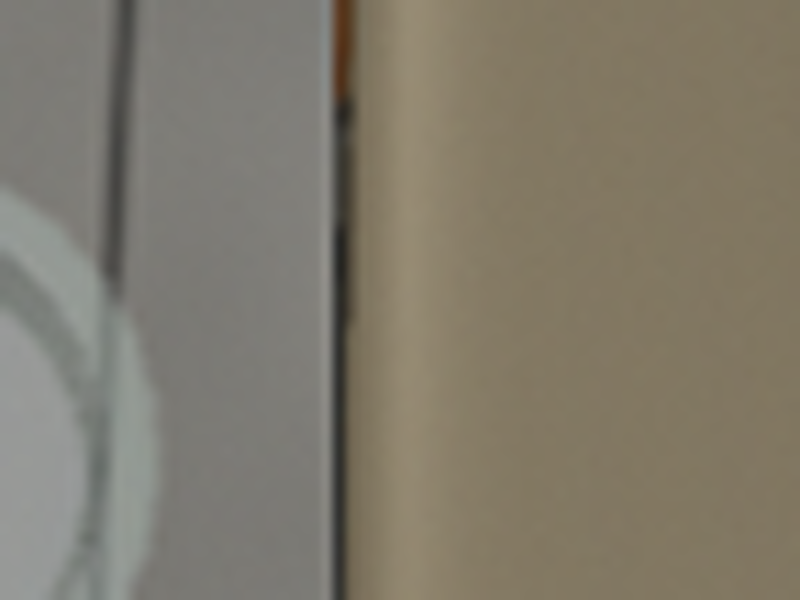

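Run:
```python
from h import *
y=np.radians(1.5); delta((509.5,173.8,140),jaw(y),tz(np.radians(12),y))
```

```text
t 46.1 pos [599.2  98.8 384.7] x [-0.059  0.998  0.   ] y [ 0.998  0.059 -0.   ] z [-0.  0. -1.] F [-0.7  0.6  0.5] w 85.6
q [0.057 0.209 0.188 1.55  0.    1.568]
turn [-0.21 11.99  1.88] shift cm [ 2.48 -8.77 25.54] shift if first [ 8.02 -8.51 24.47] q6 now 1.57
turn [ -18.6    -0.32 -177.15] shift cm [-2.48  8.77 25.54] shift if first [ 8.02 -8.51 24.47] q6 now 1.57
```

>>> jog_arm --rows '[{"tx": 0, "ty": 0, "tz": 0, "wx": -0.1, "wy": 6, "wz": 0.94, "hand": 0.87}, {"tx": 0, "ty": 0, "tz": 0, "wx": -0.1, "wy": 6, "wz": 0.94, "hand": 0.87}, {"tx": 0.2, "ty": -0.97, "tz": 2, "wx": 0, "wy": 0, "wz": 0, "hand": 0.87}, {"tx": 0.3, "ty": -1.3, "tz": 3, "wx": 0, "wy": 0, "wz": 0, "hand": 0.87}, {"tx": 0.3, "ty": -1.3, "tz": 3, "wx": 0, "wy": 0, "wz": 0, "hand": 0.87}, {"tx": 0.3, "ty": -1.3, "tz": 3, "wx": 0, "wy": 0, "wz": 0, "hand": 0.87}, {"tx": 0.3, "ty": -1.3, "tz": 3, "wx": 0, "wy": 0, "wz": 0, "hand": 0.87}, {"tx": 0.3, "ty": -1.3, "tz": 3, "wx": 0, "wy": 0, "wz": 0, "hand": 0.87}, {"tx": 0.3, "ty": -1.3, "tz": 3, "wx": 0, "wy": 0, "wz": 0, "hand": 0.87}, {"tx": 0.3, "ty": 0, "tz": 3, "wx": 0, "wy": 0, "wz": 0, "hand": 0.87}, {"tx": 0.18, "ty": 0, "tz": 2.54, "wx": 0, "wy": 0, "wz": 0, "hand": 0.87}, {"tx": 0, "ty": 0, "tz": 0, "wx": 0, "wy": 0, "wz": 0, "hand": 0.87}, {"tx": 0, "ty": 0, "tz": 0, "wx": 0, "wy": 0, "wz": 0, "hand": 0.87}]'

```text
time: 47.4
position: [509.4, 173.4, 140.1]
ee_rot: [-2.082, -2.136, -0.218]
contact_force: [-0.6, 0.0, 1.6]
gripper_width: 74.7
```

Run:
```python
from h import *
y=np.radians(1.5); delta((509.5,173.8,39.2),jaw(y),tz(np.radians(12),y))
ps=both()
for n,p in zip("st",ps): cv2.imwrite(f"pics/p{n}.png",cv2.resize(p["frame"][:,:,::-1],(800,600)))
crop(ps[0],(340,190),60,"pics/p1.png")
```

```text
t 47.4 pos [509.4 173.4 140.1] x [-0.025  0.978  0.208] y [ 1.     0.026 -0.001] z [-0.006  0.208 -0.978] F [-0.6  0.   1.6] w 74.7
q [ 0.097  0.177 -0.387  0.992  0.209  1.644]
turn [-0.04 -0.   -0.03] shift cm [-2.06  0.01  9.88] shift if first [-2.06  0.02  9.88] q6 now 1.64
turn [-1.0000e-02  7.0000e-02  1.7997e+02] shift cm [ 2.06 -0.01  9.88] shift if first [-2.06  0.02  9.88] q6 now 1.64
```

View pics/p1.png

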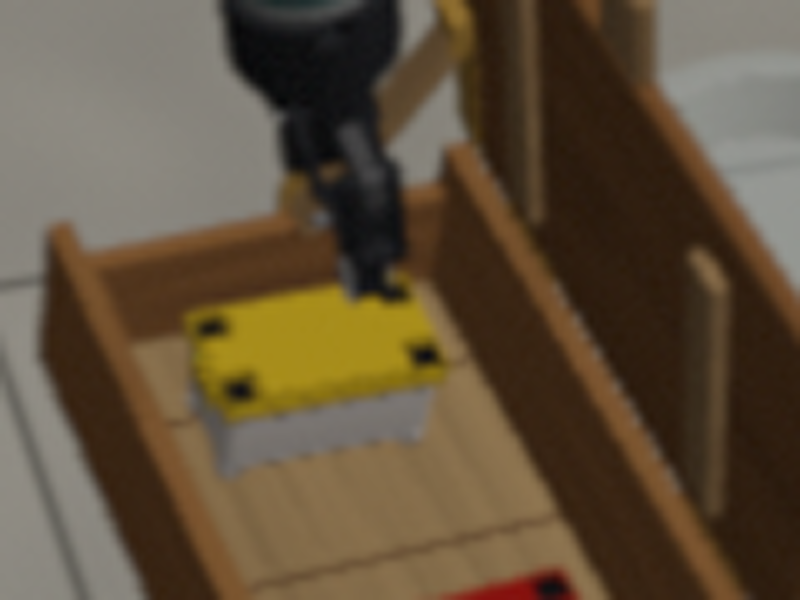

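View pics/ps.png

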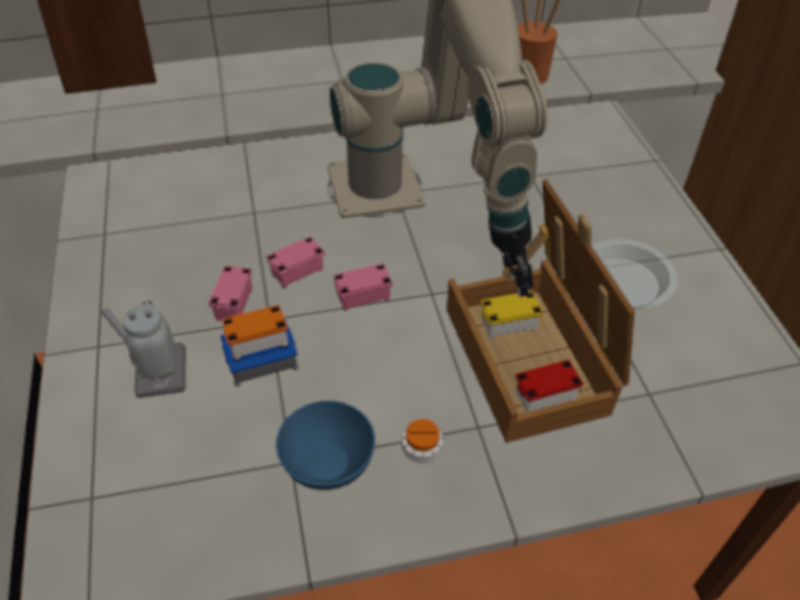

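>>> jog_arm --rows '[{"tx": -0.42, "ty": 0.02, "tz": 2, "wx": 0, "wy": 0, "wz": 0, "hand": 0.87}, {"tx": -0.42, "ty": 0, "tz": 2, "wx": 0, "wy": 0, "wz": 0, "hand": 0.87}, {"tx": -0.42, "ty": 0, "tz": 2, "wx": 0, "wy": 0, "wz": 0, "hand": 0.87}, {"tx": -0.42, "ty": 0, "tz": 2, "wx": 0, "wy": 0, "wz": 0, "hand": 0.87}, {"tx": -0.26, "ty": 0, "tz": 1.2, "wx": 0, "wy": 0, "wz": 0, "hand": 0.87}, {"tx": -0.12, "ty": 0, "tz": 0.68, "wx": 0, "wy": 0, "wz": 0, "hand": 0.87}, {"tx": 0, "ty": 0, "tz": 0, "wx": 0, "wy": 0, "wz": 0, "hand": 0.87}, {"tx": 0, "ty": 0, "tz": 0, "wx": 0, "wy": 0, "wz": 0, "hand": 0.5}, {"tx": 0, "ty": 0, "tz": 0, "wx": 0, "wy": 0, "wz": 0, "hand": 0.5}, {"tx": 0, "ty": 0, "tz": 0, "wx": 0, "wy": 0, "wz": 0, "hand": 0.5}, {"tx": 0, "ty": 0, "tz": 0, "wx": 0, "wy": 0, "wz": 0, "hand": 0.5}]'

```text
time: 48.6
position: [511.3, 173.5, 40.3]
ee_rot: [-2.084, -2.137, -0.223]
contact_force: [0.5, -0.9, 4.8]
gripper_width: 59.3
```

Run:
```python
from h import *
st()
ps=both()
crop(ps[0],(330,200),45,"pics/p2.png")
lidfit(ps[0],499,-329,.134,117); lidfit(ps[1],497.5,-327,.134,117)
```

```text
t 48.6 pos [511.3 173.5  40.3] x [-0.025  0.978  0.208] y [1.    0.025 0.003] z [-0.002  0.208 -0.978] F [ 0.5 -0.9  4.8] w 59.3
q [ 0.097  0.297 -0.484  0.772  0.209  1.645]
lidfit [ 491.01 -327.19] yaw deg 7.92 ok [1 1 1 1] res px [-0.04 -0.05 -0.01 -0.06  0.01  0.06  0.04  0.06]
lidfit [ 489.36 -324.78] yaw deg 7.87 ok [1 1 1 1] res px [-0.1  -0.18 -0.14  0.23  0.    0.08  0.24 -0.13]
```

View pics/p2.png

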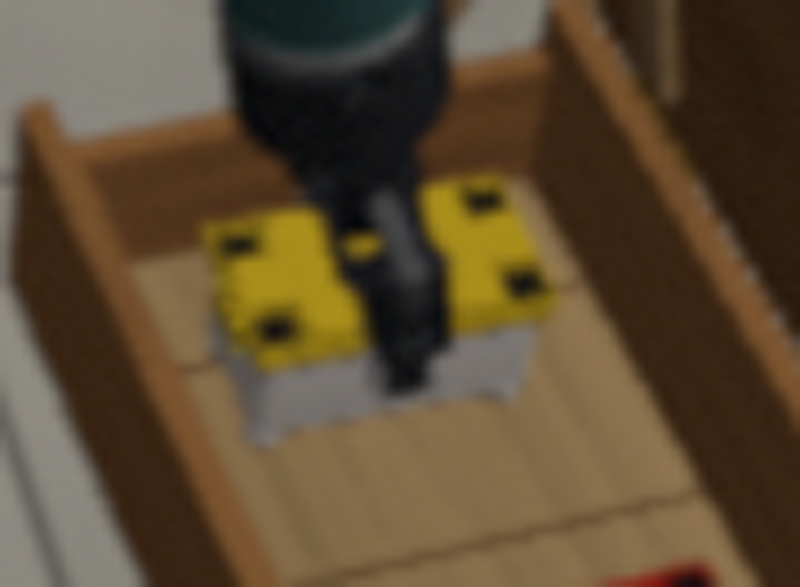

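>>> jog_arm --rows '[{"tx": 0.1, "ty": 0, "tz": -0.49, "wx": 0, "wy": 0, "wz": 0, "hand": 0.5}, {"tx": 0.21, "ty": 0, "tz": -0.98, "wx": 0, "wy": 0, "wz": 0, "hand": 0.5}, {"tx": 0.31, "ty": 0, "tz": -1.47, "wx": 0, "wy": 0, "wz": 0, "hand": 0.5}, {"tx": 0.42, "ty": 0, "tz": -1.96, "wx": 0, "wy": 0, "wz": 0, "hand": 0.5}, {"tx": 0.42, "ty": 0, "tz": -1.96, "wx": 0, "wy": 0, "wz": 0, "hand": 0.5}, {"tx": 0.42, "ty": 0, "tz": -1.96, "wx": 0, "wy": 0, "wz": 0, "hand": 0.5}, {"tx": 0.42, "ty": 0, "tz": -1.96, "wx": 0, "wy": 0, "wz": 0, "hand": 0.5}, {"tx": 0.42, "ty": 0, "tz": -1.96, "wx": 0, "wy": 0, "wz": 0, "hand": 0.5}, {"tx": 0.31, "ty": 0, "tz": -1.47, "wx": 0, "wy": 0, "wz": 0, "hand": 0.5}, {"tx": 0, "ty": 0, "tz": 0, "wx": 0, "wy": 0, "wz": 0, "hand": 0.5}, {"tx": 0, "ty": 0, "tz": 0, "wx": 0, "wy": 0, "wz": 0, "hand": 0.5}]'

```text
time: 49.8
position: [509.2, 173.3, 184.0]
ee_rot: [-2.083, -2.135, -0.218]
contact_force: [-0.4, -0.4, -3.8]
gripper_width: 59.1
```

Run:
```python
from h import *
st()
ps=both()
crop(ps[0],(330,175),45,"pics/p3.png")
q=lidfit(ps[0],491,-327,.134,117); r=lidfit(ps[1],489.5,-325,.134,117)
y=q[2]; delta((q[0]-1.3,q[1]-.3,185),jaw(y),tz(np.radians(12),y))
```

```text
t 49.8 pos [509.2 173.3 184. ] x [-0.024  0.978  0.208] y [ 1.     0.025 -0.001] z [-0.006  0.208 -0.978] F [-0.4 -0.4 -3.8] w 59.1
q [ 0.097  0.137 -0.334  1.085  0.209  1.645]
lidfit [ 491.  -327.2] yaw deg 7.93 ok [1 1 1 1] res px [-0.05 -0.05 -0.01 -0.06  0.02  0.05  0.04  0.07]
lidfit [ 489.32 -324.5 ] yaw deg 7.69 ok [1 1 1 1] res px [-0.16 -0.21 -0.21  0.27  0.22  0.03  0.15 -0.09]
t 49.9 pos [508.6 173.3 183. ] x [-0.023  0.978  0.208] y [ 1.     0.025 -0.003] z [-0.008  0.208 -0.978] F [-0.5  0.4 -2.3] w 59.5
q [ 0.097  0.138 -0.335  1.085  0.209  1.645]
turn [ 1.19  0.   -6.41] shift cm [-48.22  -8.78 -10.46] shift if first [-48.88  -3.12 -10.58] q6 now 1.64
turn [  0.    -1.8  173.58] shift cm [ 48.22   8.78 -10.46] shift if first [-48.88  -3.12 -10.58] q6 now 1.64
```

View pics/p3.png

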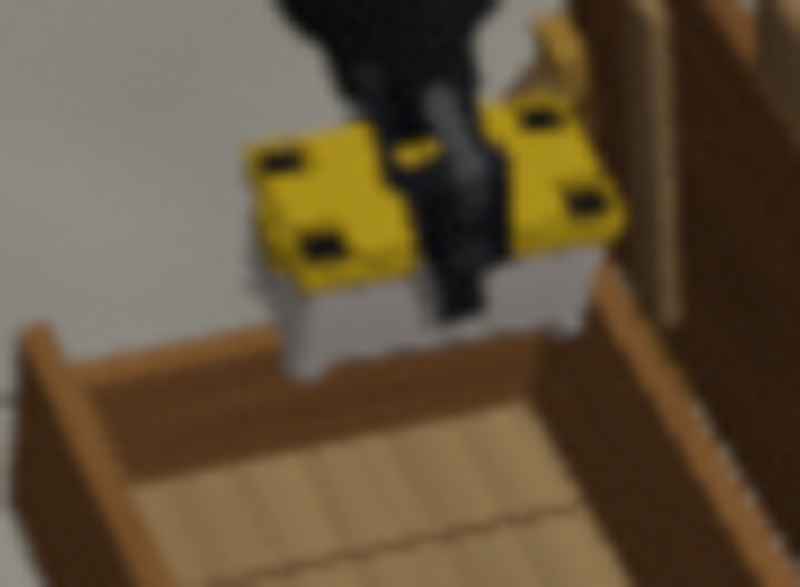

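>>> jog_arm --rows '[{"tx": -1.5, "ty": -0.1, "tz": -0.32, "wx": 0, "wy": 0, "wz": 0, "hand": 0.5}, {"tx": -2.5, "ty": -0.16, "tz": -0.54, "wx": 0, "wy": 0, "wz": 0, "hand": 0.5}, {"tx": -3.5, "ty": -0.22, "tz": -0.76, "wx": 0, "wy": 0, "wz": 0, "hand": 0.5}, {"tx": -3.7, "ty": -0.24, "tz": -0.8, "wx": 0, "wy": 0, "wz": 0, "hand": 0.5}, {"tx": -3.7, "ty": -0.24, "tz": -0.8, "wx": 0, "wy": 0, "wz": 0, "hand": 0.5}, {"tx": -3.7, "ty": -0.24, "tz": -0.8, "wx": 0, "wy": 0, "wz": 0, "hand": 0.5}, {"tx": -3.7, "ty": -0.24, "tz": -0.8, "wx": 0, "wy": 0, "wz": 0, "hand": 0.5}, {"tx": -3.7, "ty": -0.24, "tz": -0.8, "wx": 0, "wy": 0, "wz": 0, "hand": 0.5}, {"tx": -3.7, "ty": -0.24, "tz": -0.8, "wx": 0, "wy": 0, "wz": 0, "hand": 0.5}, {"tx": -3.7, "ty": -0.24, "tz": -0.8, "wx": 0, "wy": 0, "wz": 0, "hand": 0.5}, {"tx": -3.7, "ty": -0.24, "tz": -0.8, "wx": 0, "wy": 0, "wz": 0, "hand": 0.5}, {"tx": -3.5, "ty": -0.22, "tz": -0.76, "wx": 0, "wy": 0, "wz": 0, "hand": 0.5}, {"tx": -3.5, "ty": -0.22, "tz": -0.76, "wx": 0, "wy": 0, "wz": 0, "hand": 0.5}, {"tx": -2.5, "ty": -0.16, "tz": -0.54, "wx": 0, "wy": 0, "wz": 0, "hand": 0.5}, {"tx": -1.5, "ty": -0.1, "tz": -0.32, "wx": 0, "wy": 0, "wz": 0, "hand": 0.5}, {"tx": 0, "ty": 0, "tz": 0, "wx": 0.4, "wy": 0, "wz": -2.14, "hand": 0.5}, {"tx": 0, "ty": 0, "tz": 0, "wx": 0.4, "wy": 0, "wz": -2.14, "hand": 0.5}, {"tx": 0, "ty": 0, "tz": 0, "wx": 0.4, "wy": 0, "wz": -2.14, "hand": 0.5}, {"tx": 0, "ty": 0, "tz": 0, "wx": 0, "wy": 0, "wz": 0, "hand": 0.5}, {"tx": 0, "ty": 0, "tz": 0, "wx": 0, "wy": 0, "wz": 0, "hand": 0.5}]'

```text
time: 51.9
position: [490.8, -318.5, 185.3]
ee_rot: [-1.954, -2.245, -0.209]
contact_force: [-0.1, 0.1, -2.8]
gripper_width: 59.4
```

Run:
```python
from h import *
y=np.radians(7.93); delta((489.7,-327.5,180),jaw(y),tz(np.radians(12),y))
p=imaging.get_image("scene"); crop(p,(165,185),45,"pics/q1.png")
```

```text
t 51.9 pos [ 490.8 -318.5  185.3] x [-0.135  0.968  0.209] y [0.99  0.138 0.002] z [-0.027  0.208 -0.978] F [-0.1  0.1 -2.8] w 59.4
q [-0.751  0.342 -0.071  1.322  0.134  0.67 ]
turn [ 0.11 -0.08  0.02] shift cm [-0.96 -0.23  0.34] shift if first [-0.96 -0.23  0.34] q6 now 0.67
turn [ 1.2000e-01  1.7000e-01 -1.7998e+02] shift cm [0.96 0.23 0.34] shift if first [-0.96 -0.23  0.34] q6 now 0.67
```

View pics/q1.png

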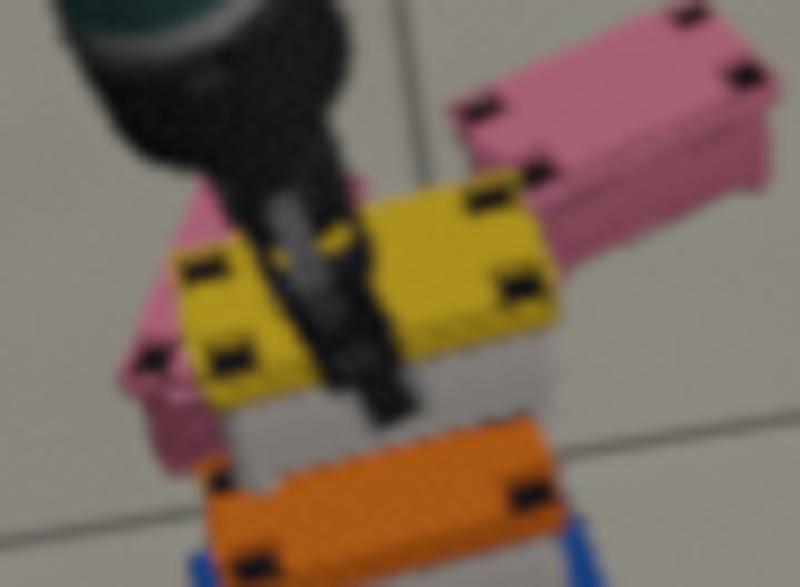

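Run:
```python
from h import *
p=imaging.get_image("scene")
m=lambda a,b:(120+a/8.89-.45,152+b/8.89-.45)
for z in (212,214,216): q=fitpx(p,[m(523,287),m(233,358),m(492,198),m(206,267)],(491,-318,.138),z)
q=lidfit(p,491,-327.2,.137,117,rad=4)
st()
```

```text
fitpx [ 489.84 -319.53] 7.32 [-0.06 -0.12 -0.02 -0.1  -0.04  0.14  0.12  0.09]
fitpx [ 491.84 -319.45] 7.33 [-0.02 -0.12 -0.05 -0.08 -0.01  0.12  0.08  0.09]
fitpx [ 493.84 -319.36] 7.33 [ 0.02 -0.12 -0.08 -0.06  0.02  0.1   0.04  0.09]
lidfit [ 491.11 -328.1 ] yaw deg 8.84 ok [1 1 0 1] res px [-0.31 -0.17 -0.16  0.17  0.47  0.01]
t 52.0 pos [ 490.8 -318.8  185.7] x [-0.135  0.969  0.209] y [0.99  0.138 0.002] z [-0.027  0.207 -0.978] F [-0.3  0.8 -2.5] w 59.3
q [-0.752  0.341 -0.07   1.322  0.133  0.67 ]
```

Run:
```python
from h import *
y=np.radians(8.4); delta((489.9,-326.45,153),jaw(y),tz(np.radians(12),y))
```

```text
t 52.0 pos [ 490.8 -318.8  185.7] x [-0.135  0.969  0.209] y [0.99  0.138 0.002] z [-0.027  0.207 -0.978] F [-0.3  0.8 -2.5] w 59.3
q [-0.752  0.341 -0.07   1.322  0.133  0.67 ]
turn [ 0.22 -0.04 -0.43] shift cm [-1.4  -0.2   3.04] shift if first [-1.41 -0.2   3.04] q6 now 0.67
turn [-7.0000e-02 -3.5000e-01  1.7957e+02] shift cm [1.4  0.2  3.04] shift if first [-1.41 -0.2   3.04] q6 now 0.67
```

>>> jog_arm --rows '[{"tx": -0.7, "ty": -0.2, "tz": -0.15, "wx": 0.2, "wy": 0, "wz": -0.43, "hand": 0.5}, {"tx": -0.15, "ty": 0, "tz": 0.69, "wx": 0, "wy": 0, "wz": 0, "hand": 0.5}, {"tx": -0.2, "ty": 0, "tz": 1, "wx": 0, "wy": 0, "wz": 0, "hand": 0.5}, {"tx": -0.2, "ty": 0, "tz": 1, "wx": 0, "wy": 0, "wz": 0, "hand": 0.5}, {"tx": -0.15, "ty": 0, "tz": 0.5, "wx": 0, "wy": 0, "wz": 0, "hand": 0.5}, {"tx": 0, "ty": 0, "tz": 0, "wx": 0, "wy": 0, "wz": 0, "hand": 0.5}, {"tx": 0, "ty": 0, "tz": 0, "wx": 0, "wy": 0, "wz": 0, "hand": 0.5}]'

```text
time: 52.7
position: [489.9, -326.7, 153.1]
ee_rot: [-1.944, -2.253, -0.206]
contact_force: [0.6, -0.2, -2.5]
gripper_width: 58.9
```

Run:
```python
from h import *
y=np.radians(8.4); delta((489.9,-326.45,144.3),jaw(y),tz(np.radians(12),y))
p=imaging.get_image("scene"); crop(p,(165,185),45,"pics/q2.png")
```

```text
t 52.7 pos [ 489.9 -326.7  153.1] x [-0.143  0.968  0.209] y [0.989 0.146 0.   ] z [-0.03   0.206 -0.978] F [ 0.6 -0.2 -2.5] w 58.9
q [-0.76   0.374 -0.097  1.267  0.129  0.653]
turn [ 0.03 -0.03  0.01] shift cm [-0.16  0.    0.86] shift if first [-0.16  0.    0.86] q6 now 0.65
turn [ 5.0000e-02  4.0000e-02 -1.7999e+02] shift cm [ 0.16 -0.    0.86] shift if first [-0.16  0.    0.86] q6 now 0.65
```

View pics/q2.png

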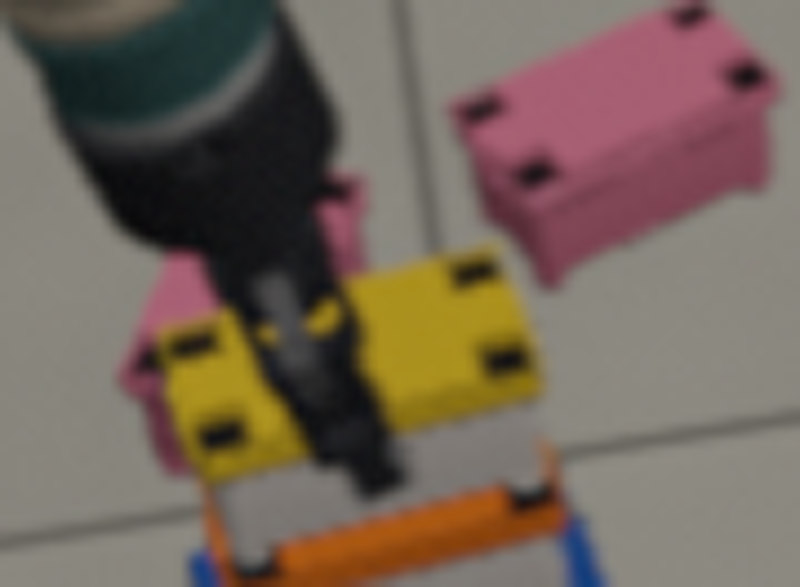

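>>> jog_arm --rows '[{"tx": -0.06, "ty": 0, "tz": 0.25, "wx": 0, "wy": 0, "wz": 0, "hand": 0.5}, {"tx": -0.05, "ty": 0, "tz": 0.25, "wx": 0, "wy": 0, "wz": 0, "hand": 0.5}, {"tx": 0, "ty": 0, "tz": 0, "wx": 0, "wy": 0, "wz": 0, "hand": 0.5}]'

```text
time: 53.05
position: [489.9, -326.8, 148.0]
ee_rot: [-1.945, -2.253, -0.205]
contact_force: [0.3, -0.3, -2.3]
gripper_width: 59.2
```

Run:
```python
from h import *
st()
p=imaging.get_image("scene")
m=lambda a,b:(120+a/8.89-.45,152+b/8.89-.45)
fitpx(p,[m(505,360),m(222,433),m(476,271),m(193,343)],(491,-327,.138),181.8)
```

```text
t 53.05 pos [ 489.9 -326.8  148. ] x [-0.143  0.968  0.208] y [0.989 0.146 0.001] z [-0.03   0.206 -0.978] F [ 0.3 -0.3 -2.3] w 59.2
q [-0.761  0.377 -0.103  1.257  0.129  0.653]
fitpx [ 491.05 -328.13] 7.93 [ 0.1  -0.12 -0.1  -0.08 -0.17  0.18  0.18  0.03]
```

>>> jog_arm --rows '[{"tx": 0.03, "ty": 0, "tz": 0.2, "wx": 0, "wy": 0, "wz": 0, "hand": 0.5}, {"tx": -0.02, "ty": 0, "tz": 0.2, "wx": 0, "wy": 0, "wz": 0, "hand": 0.5}, {"tx": 0, "ty": 0, "tz": 0, "wx": 0, "wy": 0, "wz": 0, "hand": 0.5}]'

```text
time: 53.4
position: [489.9, -325.9, 144.2]
ee_rot: [-1.945, -2.253, -0.206]
contact_force: [0.3, 0.3, -3.6]
gripper_width: 58.8
```

>>> jog_arm --rows '[{"tx": -0.02, "ty": 0, "tz": 0.1, "wx": 0, "wy": 0, "wz": 0, "hand": 0.5}, {"tx": 0, "ty": 0, "tz": 0, "wx": 0, "wy": 0, "wz": 0, "hand": 0.5}]'

```text
time: 53.6
position: [490.1, -326.0, 143.9]
ee_rot: [-1.945, -2.254, -0.206]
contact_force: [-0.4, 1.2, 0.6]
gripper_width: 59.3
```

>>> jog_arm --rows '[{"tx": 0, "ty": 0, "tz": 0, "wx": 0, "wy": 0, "wz": 0, "hand": 1}, {"tx": 0, "ty": 0, "tz": 0, "wx": 0, "wy": 0, "wz": 0, "hand": 1}, {"tx": 0, "ty": 0, "tz": 0, "wx": 0, "wy": 0, "wz": 0, "hand": 1}, {"tx": 0.21, "ty": 0, "tz": -0.98, "wx": 0, "wy": 0, "wz": 0, "hand": 1}, {"tx": 0.42, "ty": 0, "tz": -1.96, "wx": 0, "wy": 0, "wz": 0, "hand": 1}, {"tx": 0.62, "ty": 0, "tz": -2.94, "wx": 0, "wy": 0, "wz": 0, "hand": 1}, {"tx": 0.62, "ty": 0, "tz": -2.94, "wx": 0, "wy": 0, "wz": 0, "hand": 1}, {"tx": 2.5, "ty": 0, "tz": -2, "wx": 0, "wy": 0, "wz": 0, "hand": 1}, {"tx": 4, "ty": 0.3, "tz": 0.8, "wx": 0, "wy": 0, "wz": 0, "hand": 1}, {"tx": 4, "ty": 0.3, "tz": 0.8, "wx": 0, "wy": 0, "wz": 0, "hand": 1}, {"tx": 4, "ty": 0.5, "tz": 0.8, "wx": 0, "wy": 0, "wz": 0, "hand": 1}, {"tx": 4, "ty": 0.5, "tz": 0.8, "wx": 0, "wy": 0, "wz": 0, "hand": 1}, {"tx": 3, "ty": 0, "tz": 0.6, "wx": 0, "wy": 0, "wz": 0, "hand": 1}, {"tx": 0, "ty": 0, "tz": 0, "wx": 0, "wy": 0, "wz": 0, "hand": 1}, {"tx": 0, "ty": 0, "tz": 0, "wx": 0, "wy": 0, "wz": 0, "hand": 1}]'

```text
time: 55.1
position: [474.6, -111.7, 261.4]
ee_rot: [-1.944, -2.256, -0.205]
contact_force: [0.8, -0.4, 0.4]
gripper_width: 85.3
```

Run:
```python
from h import *
st()
ps=both()
crop(ps[0],(165,190),45,"pics/q3.png"); crop(ps[0],(350,165),60,"pics/q4.png")
print("yellow on stack"); [lidfit(p,491-i*2,-327.2+i*2,.138,173) for i,p in enumerate(ps)]
print("red"); r=[lidfit(p,695.5,182.5,.1,69) for p in ps]
y=np.radians(5.7); delta((694.6,100,230),jaw(y),tz(np.radians(12),y))
```

```text
t 55.1 pos [ 474.6 -111.7  261.4] x [-0.145  0.968  0.207] y [0.989 0.148 0.002] z [-0.028  0.205 -0.978] F [ 0.8 -0.4  0.4] w 85.3
q [-0.465  0.089 -0.221  1.38   0.171  0.948]
yellow on stack
lidfit [ 492.1  -328.67] yaw deg 8.76 ok [1 1 1 1] res px [-0.35 -0.19 -0.34 -0.01 -0.32  0.04  1.02  0.21]
lidfit [ 490.56 -325.68] yaw deg 7.71 ok [1 1 1 1] res px [-0.23 -0.08  0.13  0.1  -0.21  0.11  0.32 -0.13]
red
lidfit [695.38 181.38] yaw deg 5.58 ok [1 1 1 1] res px [-0.1   0.06  0.12 -0.06 -0.11  0.08  0.09 -0.06]
lidfit [697.09 183.71] yaw deg 7.18 ok [1 1 1 1] res px [-0.05  0.08  0.05  0.75 -0.08 -0.11  0.08 -0.7 ]
t 55.2 pos [ 474.9 -112.8  261. ] x [-0.143  0.968  0.207] y [0.989 0.146 0.002] z [-0.028  0.205 -0.978] F [ 0.  -0.6  0.8] w 85.3
q [-0.466  0.09  -0.22   1.38   0.171  0.948]
turn [-0.46  0.05  2.63] shift cm [17.94 23.98  6.99] shift if first [16.82 24.83  6.78] q6 now 0.95
turn [-8.0000e-02 -7.1000e-01 -1.7737e+02] shift cm [-17.94 -23.98   6.99] shift if first [16.82 24.83  6.78] q6 now 0.95
```

View pics/q3.png

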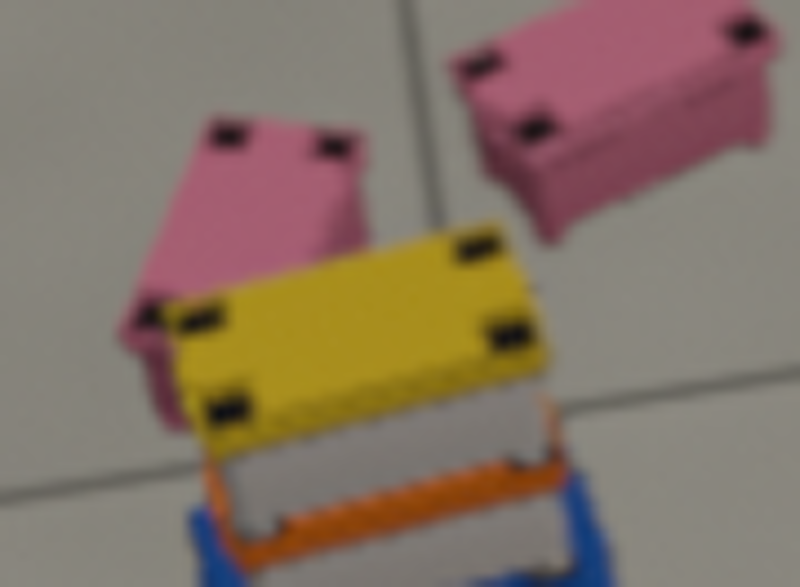

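View pics/q4.png

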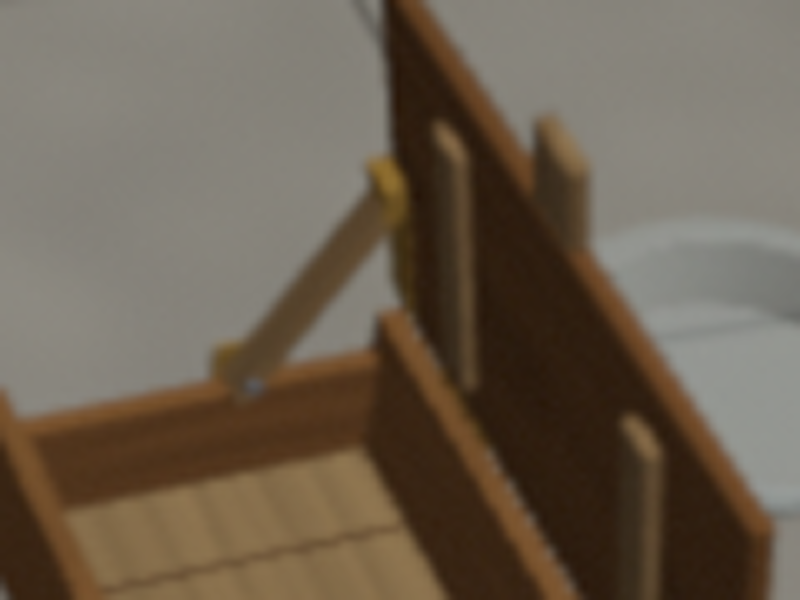

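>>> jog_arm --rows '[{"tx": 0, "ty": 0, "tz": 0, "wx": -0.46, "wy": 0, "wz": 2.63, "hand": 0.8}, {"tx": 1, "ty": 1.35, "tz": 0.4, "wx": 0, "wy": 0, "wz": 0, "hand": 0.8}, {"tx": 2, "ty": 2.7, "tz": 0.8, "wx": 0, "wy": 0, "wz": 0, "hand": 0.8}, {"tx": 2.2, "ty": 2.94, "tz": 0.85, "wx": 0, "wy": 0, "wz": 0, "hand": 0.8}, {"tx": 2.2, "ty": 2.94, "tz": 0.85, "wx": 0, "wy": 0, "wz": 0, "hand": 0.8}, {"tx": 2.2, "ty": 2.94, "tz": 0.85, "wx": 0, "wy": 0, "wz": 0, "hand": 0.8}, {"tx": 2.2, "ty": 2.94, "tz": 0.85, "wx": 0, "wy": 0, "wz": 0, "hand": 0.8}, {"tx": 2.2, "ty": 2.94, "tz": 0.85, "wx": 0, "wy": 0, "wz": 0, "hand": 0.8}, {"tx": 2.2, "ty": 2.94, "tz": 0.85, "wx": 0, "wy": 0, "wz": 0, "hand": 0.8}, {"tx": 1.7, "ty": 2.3, "tz": 0.7, "wx": 0, "wy": 0, "wz": 0, "hand": 0.8}, {"tx": 0, "ty": 0, "tz": 0, "wx": 0, "wy": 0, "wz": 0, "hand": 0.8}]'

```text
time: 56.3
position: [696.7, 101.7, 227.4]
ee_rot: [-1.996, -2.21, -0.21]
contact_force: [-0.6, -0.1, -0.3]
gripper_width: 68.5
```

Run:
```python
from h import *
y=np.radians(5.6); delta((694.1,183.9,110),jaw(y),tz(np.radians(12),y))
```

```text
t 56.3 pos [696.7 101.7 227.4] x [-0.099  0.973  0.209] y [ 0.995  0.101 -0.001] z [-0.022  0.207 -0.978] F [-0.6 -0.1 -0.3] w 68.5
q [-0.031  0.431  0.152  1.32   0.208  1.436]
turn [-0.08 -0.04  0.2 ] shift cm [ 5.58  0.54 13.19] shift if first [ 5.57  0.58 13.19] q6 now 1.44
turn [ 6.000e-02 -1.200e-01 -1.798e+02] shift cm [-5.58 -0.54 13.19] shift if first [ 5.57  0.58 13.19] q6 now 1.44
```

>>> jog_arm --rows '[{"tx": 1.1, "ty": 0.12, "tz": 2.6, "wx": 0, "wy": 0, "wz": 0.2, "hand": 0.8}, {"tx": 1.1, "ty": 0.12, "tz": 2.6, "wx": 0, "wy": 0, "wz": 0, "hand": 0.8}, {"tx": 1.1, "ty": 0.12, "tz": 2.6, "wx": 0, "wy": 0, "wz": 0, "hand": 0.8}, {"tx": 1.1, "ty": 0.12, "tz": 2.6, "wx": 0, "wy": 0, "wz": 0, "hand": 0.8}, {"tx": 1.1, "ty": 0.1, "tz": 2.6, "wx": 0, "wy": 0, "wz": 0, "hand": 0.8}, {"tx": 0, "ty": 0, "tz": 0.2, "wx": 0, "wy": 0, "wz": 0, "hand": 0.8}, {"tx": 0, "ty": 0, "tz": 0, "wx": 0, "wy": 0, "wz": 0, "hand": 0.8}, {"tx": 0, "ty": 0, "tz": 0, "wx": 0, "wy": 0, "wz": 0, "hand": 0.8}]'

```text
time: 57.1
position: [693.2, 180.7, 113.0]
ee_rot: [-2.005, -2.205, -0.211]
contact_force: [0.4, 0.0, 1.4]
gripper_width: 68.3
```

Run:
```python
from h import *
y=np.radians(5.6); delta((694.1,183.9,39.2),jaw(y),tz(np.radians(12),y))
p=imaging.get_image("scene"); crop(p,(350,230),45,"pics/r1.png")
```

```text
t 57.1 pos [693.2 180.7 113. ] x [-0.093  0.974  0.207] y [0.995 0.095 0.001] z [-0.019  0.207 -0.978] F [0.4 0.  1.4] w 68.3
q [0.082 0.508 0.021 1.086 0.209 1.557]
turn [ 0.07  0.02 -0.14] shift cm [-1.23  0.13  7.28] shift if first [-1.22  0.12  7.28] q6 now 1.56
turn [ 4.0000e-02 -1.0000e-01  1.7986e+02] shift cm [ 1.23 -0.13  7.28] shift if first [-1.22  0.12  7.28] q6 now 1.56
```

View pics/r1.png

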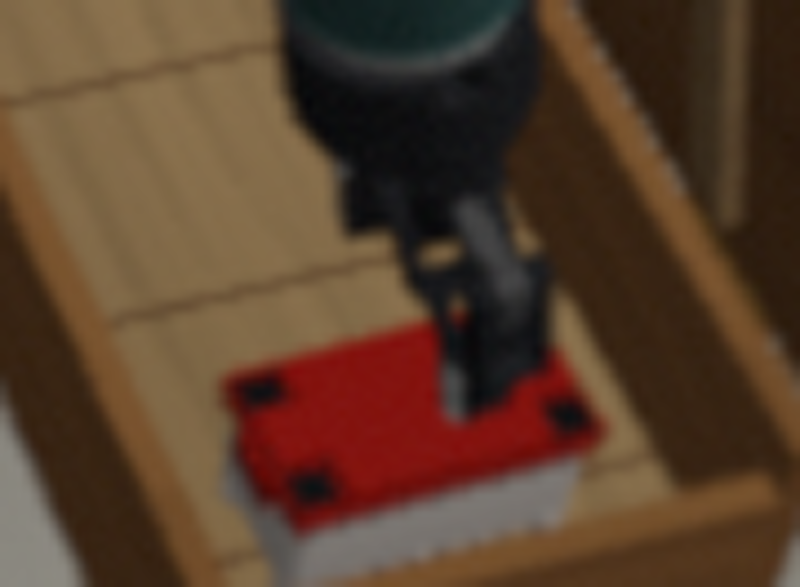

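>>> jog_arm --rows '[{"tx": -0.25, "ty": 0.12, "tz": 1.5, "wx": 0, "wy": 0, "wz": 0, "hand": 0.8}, {"tx": -0.25, "ty": 0, "tz": 1.5, "wx": 0, "wy": 0, "wz": 0, "hand": 0.8}, {"tx": -0.25, "ty": 0, "tz": 1.5, "wx": 0, "wy": 0, "wz": 0, "hand": 0.8}, {"tx": -0.1, "ty": 0, "tz": 0.5, "wx": 0, "wy": 0, "wz": 0, "hand": 0.8}, {"tx": 0, "ty": 0, "tz": 0, "wx": 0, "wy": 0, "wz": 0, "hand": 0.8}]'

```text
time: 57.65
position: [691.1, 184.2, 58.4]
ee_rot: [-2.001, -2.203, -0.204]
contact_force: [-0.4, -0.4, 0.3]
gripper_width: 68.3
```

Run:
```python
from h import *
y=np.radians(5.6); delta((694.1,183.9,39.2),jaw(y),tz(np.radians(12),y))
p=imaging.get_image("scene"); crop(p,(350,235),40,"pics/r2.png")
```

```text
t 57.65 pos [691.1 184.2  58.4] x [-0.093  0.974  0.208] y [ 0.995  0.097 -0.006] z [-0.026  0.206 -0.978] F [-0.4 -0.4  0.3] w 68.3
q [ 0.087  0.557 -0.025  0.996  0.209  1.561]
turn [-0.3  -0.   -0.12] shift cm [-0.46  0.3   1.86] shift if first [-0.46  0.31  1.86] q6 now 1.56
turn [ -0.     0.47 179.88] shift cm [ 0.46 -0.3   1.86] shift if first [-0.46  0.31  1.86] q6 now 1.56
```

View pics/r2.png

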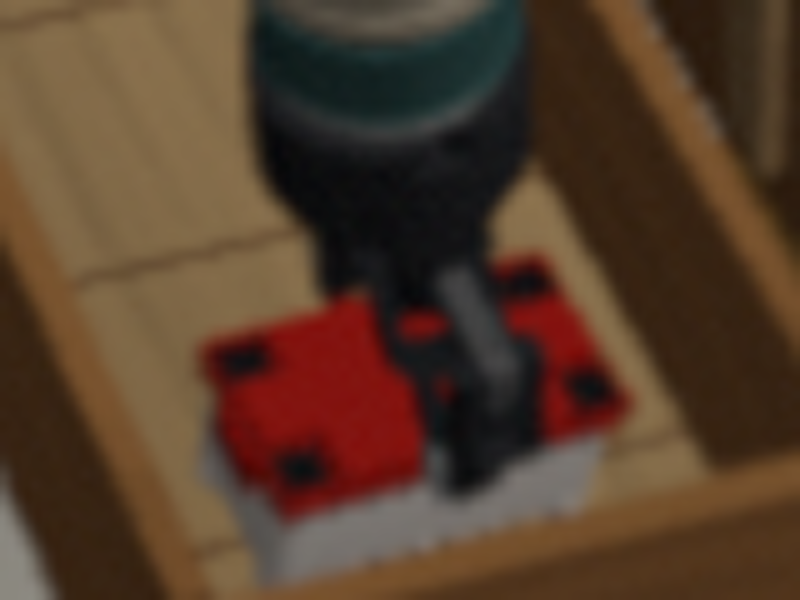

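>>> jog_arm --rows '[{"tx": -0.15, "ty": 0.25, "tz": 0.7, "wx": 0, "wy": 0, "wz": 0, "hand": 0.8}, {"tx": -0.15, "ty": 0, "tz": 0.7, "wx": 0, "wy": 0, "wz": 0, "hand": 0.8}, {"tx": -0.1, "ty": 0, "tz": 0.45, "wx": 0, "wy": 0, "wz": 0, "hand": 0.8}, {"tx": 0, "ty": 0, "tz": 0, "wx": 0, "wy": 0, "wz": 0, "hand": 0.8}, {"tx": 0, "ty": 0, "tz": 0, "wx": 0, "wy": 0, "wz": 0, "hand": 0.5}, {"tx": 0, "ty": 0, "tz": 0, "wx": 0, "wy": 0, "wz": 0, "hand": 0.5}, {"tx": 0, "ty": 0, "tz": 0, "wx": 0, "wy": 0, "wz": 0, "hand": 0.5}, {"tx": 0, "ty": 0, "tz": 0, "wx": 0, "wy": 0, "wz": 0, "hand": 0.5}]'

```text
time: 58.5
position: [695.3, 184.4, 41.8]
ee_rot: [-2.002, -2.205, -0.209]
contact_force: [0.1, -0.5, -1.3]
gripper_width: 58.9
```

Run:
```python
from h import *
st()
ps=both(); lidfit(ps[0],491,-328,.138,173,rad=4);lidfit(ps[1],490,-325.5,.138,173,rad=4)
```

```text
t 58.5 pos [695.3 184.4  41.8] x [-0.094  0.974  0.208] y [ 0.995  0.096 -0.001] z [-0.021  0.207 -0.978] F [ 0.1 -0.5 -1.3] w 58.9
q [ 0.087  0.578 -0.03   0.967  0.209  1.561]
lidfit [ 492.08 -328.66] yaw deg 8.77 ok [1 1 1 1] res px [-0.36 -0.19 -0.34 -0.02 -0.31  0.03  1.02  0.22]
lidfit [ 490.55 -325.67] yaw deg 7.71 ok [1 1 1 1] res px [-0.24 -0.08  0.13  0.11 -0.22  0.11  0.33 -0.14]
```

>>> jog_arm --rows '[{"tx": 0.1, "ty": 0, "tz": -0.49, "wx": 0, "wy": 0, "wz": 0, "hand": 0.5}, {"tx": 0.21, "ty": 0, "tz": -0.98, "wx": 0, "wy": 0, "wz": 0, "hand": 0.5}, {"tx": 0.31, "ty": 0, "tz": -1.47, "wx": 0, "wy": 0, "wz": 0, "hand": 0.5}, {"tx": 0.42, "ty": 0, "tz": -1.96, "wx": 0, "wy": 0, "wz": 0, "hand": 0.5}, {"tx": 0.42, "ty": 0, "tz": -1.96, "wx": 0, "wy": 0, "wz": 0, "hand": 0.5}, {"tx": 0.42, "ty": 0, "tz": -1.96, "wx": 0, "wy": 0, "wz": 0, "hand": 0.5}, {"tx": 0.42, "ty": 0, "tz": -1.96, "wx": 0, "wy": 0, "wz": 0, "hand": 0.5}, {"tx": 0.42, "ty": 0, "tz": -1.96, "wx": 0, "wy": 0, "wz": 0, "hand": 0.5}, {"tx": 0.42, "ty": 0, "tz": -1.96, "wx": 0, "wy": 0, "wz": 0, "hand": 0.5}, {"tx": 0.42, "ty": 0, "tz": -1.96, "wx": 0, "wy": 0, "wz": 0, "hand": 0.5}, {"tx": 0.31, "ty": 0, "tz": -1.47, "wx": 0, "wy": 0, "wz": 0, "hand": 0.5}, {"tx": 0.1, "ty": 0, "tz": -0.49, "wx": 0, "wy": 0, "wz": 0, "hand": 0.5}, {"tx": 0, "ty": 0, "tz": 0, "wx": 0, "wy": 0, "wz": 0, "hand": 0.5}, {"tx": 0, "ty": 0, "tz": 0, "wx": 0, "wy": 0, "wz": 0, "hand": 0.5}]'

```text
time: 60.0
position: [694.9, 184.5, 231.3]
ee_rot: [-2.002, -2.204, -0.207]
contact_force: [-0.1, 0.0, -4.2]
gripper_width: 58.8
```

Run:
```python
from h import *
y=np.radians(7.9); delta((489.9,-315,232),jaw(y),tz(np.radians(12),y))
p=imaging.get_image("scene");crop(p,(350,190),60,"pics/s1.png")
```

```text
t 60.0 pos [694.9 184.5 231.3] x [-0.094  0.974  0.208] y [ 0.995  0.097 -0.003] z [-0.023  0.207 -0.978] F [-0.1  0.  -4.2] w 58.8
q [0.087 0.44  0.174 1.31  0.209 1.561]
turn [ 0.31  0.   -2.35] shift cm [-45.62 -27.17  -9.77] shift if first [-46.7  -25.23  -9.91] q6 now 1.56
turn [  0.    -0.49 177.65] shift cm [45.62 27.17 -9.77] shift if first [-46.7  -25.23  -9.91] q6 now 1.56
```

View pics/s1.png

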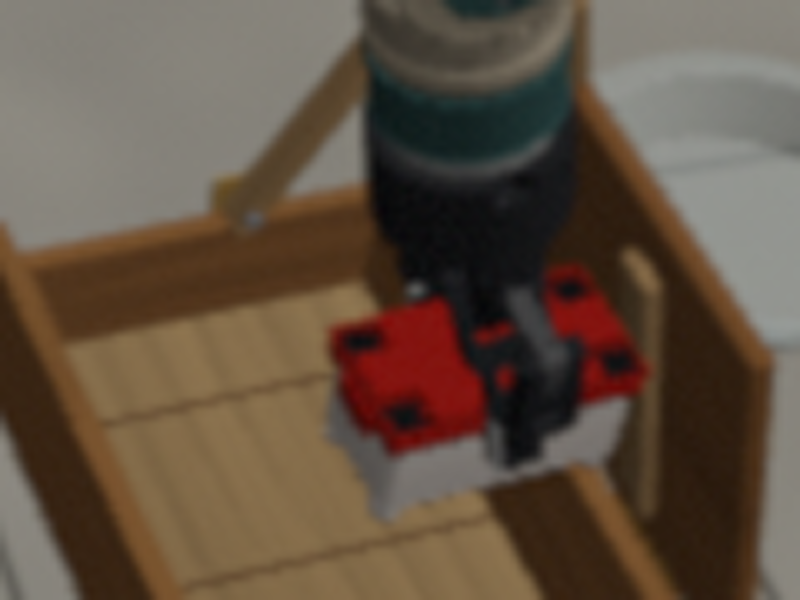

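>>> jog_arm --rows '[{"tx": -1.15, "ty": -0.62, "tz": -0.24, "wx": 0, "wy": 0, "wz": 0, "hand": 0.5}, {"tx": -2.02, "ty": -1.09, "tz": -0.43, "wx": 0, "wy": 0, "wz": 0, "hand": 0.5}, {"tx": -2.88, "ty": -1.56, "tz": -0.61, "wx": 0, "wy": 0, "wz": 0, "hand": 0.5}, {"tx": -2.88, "ty": -1.56, "tz": -0.61, "wx": 0, "wy": 0, "wz": 0, "hand": 0.5}, {"tx": -2.88, "ty": -1.56, "tz": -0.61, "wx": 0, "wy": 0, "wz": 0, "hand": 0.5}, {"tx": -2.88, "ty": -1.56, "tz": -0.61, "wx": 0, "wy": 0, "wz": 0, "hand": 0.5}, {"tx": -2.88, "ty": -1.56, "tz": -0.61, "wx": 0, "wy": 0, "wz": 0, "hand": 0.5}, {"tx": -2.88, "ty": -1.56, "tz": -0.61, "wx": 0, "wy": 0, "wz": 0, "hand": 0.5}, {"tx": -2.88, "ty": -1.56, "tz": -0.61, "wx": 0, "wy": 0, "wz": 0, "hand": 0.5}, {"tx": -2.88, "ty": -1.56, "tz": -0.61, "wx": 0, "wy": 0, "wz": 0, "hand": 0.5}, {"tx": -2.88, "ty": -1.56, "tz": -0.61, "wx": 0, "wy": 0, "wz": 0, "hand": 0.5}, {"tx": -2.88, "ty": -1.56, "tz": -0.61, "wx": 0, "wy": 0, "wz": 0, "hand": 0.5}, {"tx": -2.88, "ty": -1.56, "tz": -0.61, "wx": 0, "wy": 0, "wz": 0, "hand": 0.5}, {"tx": -2.88, "ty": -1.56, "tz": -0.61, "wx": 0, "wy": 0, "wz": 0, "hand": 0.5}, {"tx": -2.88, "ty": -1.56, "tz": -0.61, "wx": 0, "wy": 0, "wz": 0, "hand": 0.5}, {"tx": -2.88, "ty": -1.56, "tz": -0.61, "wx": 0, "wy": 0, "wz": 0, "hand": 0.5}, {"tx": -2.02, "ty": -1.09, "tz": -0.43, "wx": 0, "wy": 0, "wz": 0, "hand": 0.5}, {"tx": -1.15, "ty": -0.62, "tz": -0.24, "wx": 0, "wy": 0, "wz": 0, "hand": 0.5}, {"tx": 0, "ty": 0, "tz": 0, "wx": 0.3, "wy": 0, "wz": -2.35, "hand": 0.5}, {"tx": 0, "ty": 0, "tz": 0, "wx": 0, "wy": 0, "wz": 0, "hand": 0.5}]'

```text
time: 62.05
position: [489.5, -314.6, 231.7]
ee_rot: [-1.956, -2.244, -0.208]
contact_force: [-0.9, 0.2, -3.2]
gripper_width: 58.9
```

Run:
```python
from h import *
y=np.radians(7.9); delta((489.9,-326,212),jaw(y),tz(np.radians(12),y))
ps=both();crop(ps[0],(165,175),45,"pics/s2.png");crop(ps[0],(165,195),30,"pics/s3.png")
```

```text
t 62.05 pos [ 489.5 -314.6  231.7] x [-0.134  0.969  0.209] y [0.991 0.137 0.001] z [-0.027  0.207 -0.978] F [-0.9  0.2 -3.2] w 58.9
q [-0.748  0.307 -0.017  1.409  0.134  0.675]
turn [ 0.09 -0.07 -0.03] shift cm [-1.52 -0.12  1.7 ] shift if first [-1.52 -0.12  1.69] q6 now 0.67
turn [-1.0000e-01 -1.5000e-01  1.7997e+02] shift cm [1.52 0.12 1.7 ] shift if first [-1.52 -0.12  1.69] q6 now 0.67
```

View pics/s2.png

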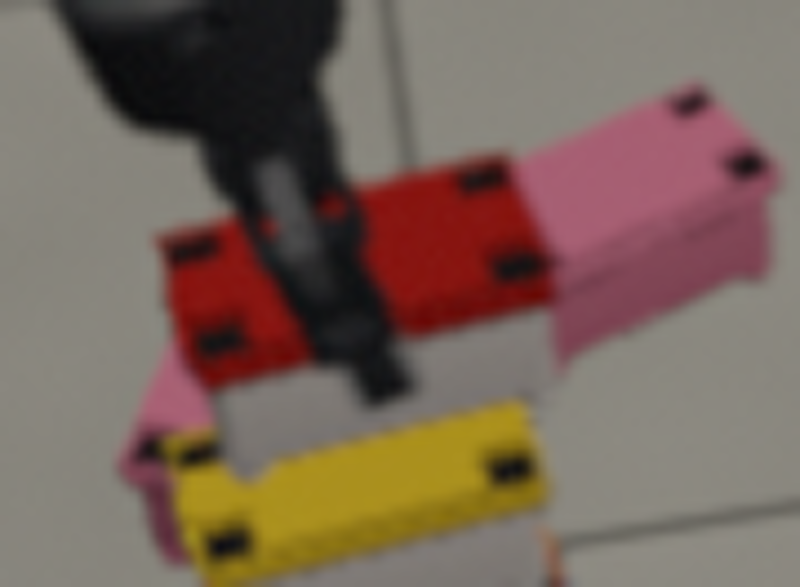

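Run:
```python
from h import *
p=imaging.get_image("scene")
m=lambda a,b:(120+a/8.89-.45,157+b/8.89-.45)
q=fitpx(p,[m(510,336),m(228,408),m(478,247),m(200,320)],(491,-327,.138),173)
n=lambda a,b:(120+a/8.89-.45,142+b/8.89-.45)
r=fitpx(p,[n(518,266),n(219,340),n(484,179),n(193,248)],(491,-316,.138),258.9)
s=st(); off=r[:2]-s["position"][:2]; print("off",off); t=q[:2]-off; print("target",t)
y=np.radians(7.9)+q[2]-r[2]; print(np.degrees(y)); delta((t[0],t[1],214),jaw(y),tz(np.radians(12),y))
```

```text
fitpx [ 491.66 -327.79] 8.18 [ 0.03 -0.18 -0.09  0.07  0.04  0.13  0.01 -0.03]
fitpx [ 490.86 -316.46] 7.69 [-0.12 -0.01  0.08 -0.15  0.07  0.03 -0.03  0.14]
t 62.2 pos [ 490.  -313.9  232. ] x [-0.135  0.969  0.209] y [0.991 0.137 0.002] z [-0.027  0.207 -0.978] F [-0.2 -0.3 -3.1] w 59.3
q [-0.746  0.307 -0.017  1.409  0.134  0.675]
off [ 0.83075014 -2.57148742]
target [ 490.82820149 -325.22123179]
8.396171490562555
t 62.2 pos [ 490.  -313.9  232. ] x [-0.135  0.969  0.209] y [0.991 0.137 0.002] z [-0.027  0.207 -0.978] F [-0.2 -0.3 -3.1] w 59.3
q [-0.746  0.307 -0.017  1.409  0.134  0.675]
turn [ 0.19 -0.04 -0.47] shift cm [-1.48 -0.09  1.53] shift if first [-1.48 -0.08  1.53] q6 now 0.68
turn [-6.0000e-02 -3.0000e-01  1.7953e+02] shift cm [1.48 0.09 1.53] shift if first [-1.48 -0.08  1.53] q6 now 0.68
```

>>> jog_arm --rows '[{"tx": -0.6, "ty": -0.05, "tz": 0, "wx": 0.2, "wy": 0, "wz": -0.47, "hand": 0.5}, {"tx": -0.5, "ty": -0.04, "tz": 0.5, "wx": 0, "wy": 0, "wz": 0, "hand": 0.5}, {"tx": -0.2, "ty": 0, "tz": 0.6, "wx": 0, "wy": 0, "wz": 0, "hand": 0.5}, {"tx": -0.18, "ty": 0, "tz": 0.43, "wx": 0, "wy": 0, "wz": 0, "hand": 0.5}, {"tx": 0, "ty": 0, "tz": 0, "wx": 0, "wy": 0, "wz": 0, "hand": 0.5}, {"tx": 0, "ty": 0, "tz": 0, "wx": 0, "wy": 0, "wz": 0, "hand": 0.5}, {"tx": 0, "ty": 0, "tz": 0, "wx": 0, "wy": 0, "wz": 0, "hand": 0.5}, {"tx": 0, "ty": 0, "tz": 0, "wx": 0, "wy": 0, "wz": 0, "hand": 0.5}]'

```text
time: 63.0
position: [491.0, -325.9, 214.5]
ee_rot: [-1.945, -2.254, -0.205]
contact_force: [-0.0, -0.0, -3.8]
gripper_width: 59.1
```

Run:
```python
from h import *
p=imaging.get_image("scene");crop(p,(165,180),40,"pics/s4.png"); st()
```

```text
t 63.05 pos [ 491.  -325.9  214.6] x [-0.143  0.968  0.207] y [0.989 0.146 0.001] z [-0.03   0.205 -0.978] F [-0.2 -0.4 -2.5] w 59.0
q [-0.758  0.332 -0.021  1.383  0.129  0.655]
```

View pics/s4.png

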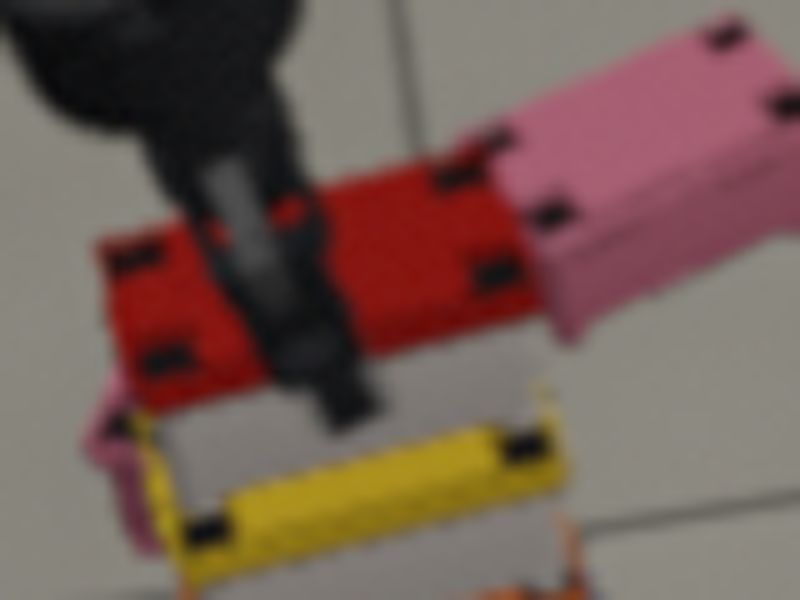

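Run:
```python
from h import *
p=imaging.get_image("scene")
n=lambda a,b:(125+a/10-.45,150+b/10-.45)
r=fitpx(p,[n(497,272),n(167,360),n(460,177),n(136,256)],(491,-326,.138),241.7)
st()
# sanity: yellow's near pockets in s4
q=[n(523,447),n(205,529)]
print([onz(p,k,173)[:2].round(1) for k in q])
y=8.18*np.pi/180
print([ (491.66+np.cos(y)*20-np.sin(y)*k,-327.79+np.sin(y)*20+np.cos(y)*k) for k in (45,-45)])
```

```text
fitpx [ 492.35 -327.61] 8.46 [ 0.08  0.11 -0.03 -0.18  0.04 -0.11 -0.08  0.18]
t 63.1 pos [ 491.  -325.9  214.5] x [-0.143  0.968  0.207] y [0.989 0.146 0.001] z [-0.03   0.205 -0.978] F [ 0.6  0.4 -3.9] w 59.0
q [-0.758  0.332 -0.021  1.383  0.129  0.655]
[array([ 505.3, -280.7]), array([ 517.6, -369.6])]
[(np.float64(505.0537648925641), np.float64(-280.4021633538445)), (np.float64(517.8592734072838), np.float64(-369.4864995285023))]
```

>>> jog_arm --rows '[{"tx": -0.06, "ty": -0.05, "tz": 0.3, "wx": 0, "wy": 0, "wz": 0, "hand": 0.5}, {"tx": -0.06, "ty": 0, "tz": 0.3, "wx": 0, "wy": 0, "wz": 0, "hand": 0.5}, {"tx": -0.05, "ty": 0, "tz": 0.25, "wx": 0, "wy": 0, "wz": 0, "hand": 0.5}, {"tx": 0, "ty": 0, "tz": 0, "wx": 0, "wy": 0, "wz": 0, "hand": 0.5}, {"tx": 0, "ty": 0, "tz": 0, "wx": 0, "wy": 0, "wz": 0, "hand": 0.5}]'

```text
time: 63.6
position: [490.2, -325.7, 205.3]
ee_rot: [-1.944, -2.253, -0.205]
contact_force: [1.0, 0.2, -3.0]
gripper_width: 59.2
```

>>> jog_arm --rows '[{"tx": -0.04, "ty": 0, "tz": 0.2, "wx": 0, "wy": 0, "wz": 0, "hand": 0.5}, {"tx": -0.02, "ty": 0, "tz": 0.13, "wx": 0, "wy": 0, "wz": 0, "hand": 0.5}, {"tx": 0, "ty": 0, "tz": 0, "wx": 0, "wy": 0, "wz": 0, "hand": 0.5}, {"tx": 0, "ty": 0, "tz": 0, "wx": 0, "wy": 0, "wz": 0, "hand": 0.5}]'

```text
time: 64.0
position: [490.3, -325.6, 202.1]
ee_rot: [-1.945, -2.253, -0.205]
contact_force: [-1.2, 0.6, -4.1]
gripper_width: 59.1
```

>>> jog_arm --rows '[{"tx": -0.02, "ty": 0, "tz": 0.1, "wx": 0, "wy": 0, "wz": 0, "hand": 0.5}, {"tx": 0, "ty": 0, "tz": 0, "wx": 0, "wy": 0, "wz": 0, "hand": 0.5}, {"tx": 0, "ty": 0, "tz": 0, "wx": 0, "wy": 0, "wz": 0, "hand": 0.5}]'

```text
time: 64.3
position: [490.3, -325.8, 201.3]
ee_rot: [-1.945, -2.253, -0.205]
contact_force: [0.8, 0.1, -1.5]
gripper_width: 58.7
```

>>> jog_arm --rows '[{"tx": -0.01, "ty": 0, "tz": 0.06, "wx": 0, "wy": 0, "wz": 0, "hand": 0.5}, {"tx": 0, "ty": 0, "tz": 0, "wx": 0, "wy": 0, "wz": 0, "hand": 0.5}, {"tx": 0, "ty": 0, "tz": 0, "wx": 0, "wy": 0, "wz": 0, "hand": 0.5}]'

```text
time: 64.6
position: [490.4, -325.8, 201.0]
ee_rot: [-1.945, -2.253, -0.205]
contact_force: [-0.5, 0.8, -0.5]
gripper_width: 59.1
```

Seated (weight off the wrist). Release and retreat.

>>> jog_arm --rows '[{"tx": 0, "ty": 0, "tz": 0, "wx": 0, "wy": 0, "wz": 0, "hand": 1}, {"tx": 0, "ty": 0, "tz": 0, "wx": 0, "wy": 0, "wz": 0, "hand": 1}, {"tx": 0, "ty": 0, "tz": 0, "wx": 0, "wy": 0, "wz": 0, "hand": 1}, {"tx": 0.21, "ty": 0, "tz": -0.98, "wx": 0, "wy": 0, "wz": 0, "hand": 1}, {"tx": 0.42, "ty": 0, "tz": -1.96, "wx": 0, "wy": 0, "wz": 0, "hand": 1}, {"tx": 0.62, "ty": 0, "tz": -2.94, "wx": 0, "wy": 0, "wz": 0, "hand": 1}, {"tx": 0.62, "ty": 0, "tz": -2.94, "wx": 0, "wy": 0, "wz": 0, "hand": 1}, {"tx": 2.5, "ty": 0, "tz": -2, "wx": 0, "wy": 0, "wz": 0, "hand": 1}, {"tx": 4, "ty": -0.5, "tz": 0.8, "wx": 0, "wy": 0, "wz": 0, "hand": 1}, {"tx": 4, "ty": -0.5, "tz": 0.8, "wx": 0, "wy": 0, "wz": 0, "hand": 1}, {"tx": 4, "ty": -0.5, "tz": 0.8, "wx": 0, "wy": 0, "wz": 0, "hand": 1}, {"tx": 4, "ty": -0.5, "tz": 0.8, "wx": 0, "wy": 0, "wz": 0, "hand": 1}, {"tx": 4, "ty": -0.5, "tz": 0.8, "wx": 0, "wy": 0, "wz": 0, "hand": 1}, {"tx": 3, "ty": 0, "tz": 0.6, "wx": 0, "wy": 0, "wz": 0, "hand": 1}, {"tx": 0, "ty": 0, "tz": 0, "wx": 0, "wy": 0, "wz": 0, "hand": 1}, {"tx": 0, "ty": 0, "tz": 0, "wx": 0, "wy": 0, "wz": 0, "hand": 1}]'

```text
time: 66.2
position: [428.5, -77.0, 319.2]
ee_rot: [-1.944, -2.256, -0.205]
contact_force: [0.3, -0.2, 0.4]
gripper_width: 85.4
```

Run:
```python
from h import *
st()
ps=both()
for n,p in zip("st",ps): cv2.imwrite(f"pics/z{n}.png",cv2.resize(p["frame"][:,:,::-1],(800,600)))
crop(ps[0],(165,190),45,"pics/z1.png"); crop(ps[0],(350,165),60,"pics/z2.png")
print("red on stack z229"); [lidfit(p,491.5-i*2,-327.5+i*2,.14,229,rad=4) for i,p in enumerate(ps)]
```

```text
t 66.2 pos [428.5 -77.  319.2] x [-0.145  0.968  0.207] y [0.989 0.148 0.002] z [-0.029  0.204 -0.978] F [ 0.3 -0.2  0.4] w 85.4
q [-0.441 -0.036 -0.228  1.493  0.173  0.971]
red on stack z229
lidfit [ 493.59 -328.21] yaw deg 8.32 ok [1 1 1 1] res px [-0.19  0.09  0.46 -0.44 -0.1   0.27 -0.18  0.12]
lidfit [ 491.09 -325.96] yaw deg 8.41 ok [1 1 1 1] res px [-0.01 -0.14  0.02 -0.13  0.02  0.15 -0.02  0.11]
```

View pics/z1.png

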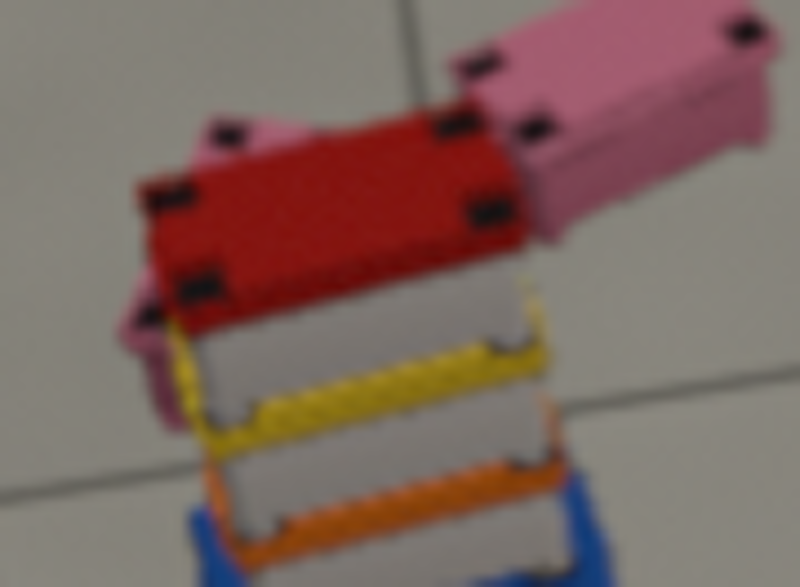

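View pics/zs.png

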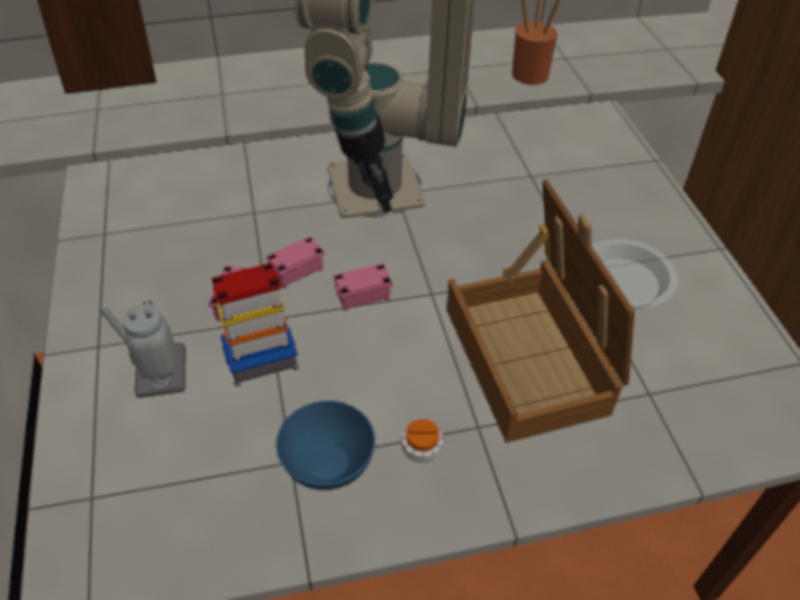

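View pics/z2.png

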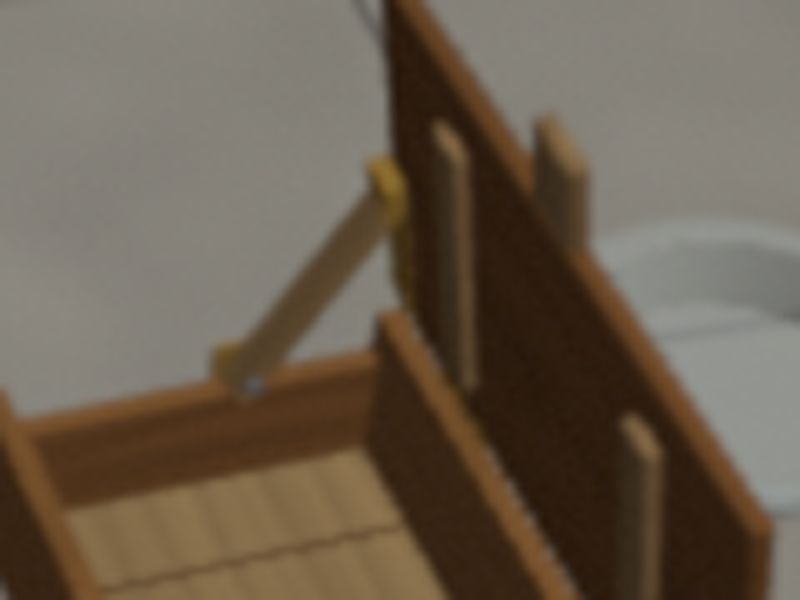

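View pics/zt.png

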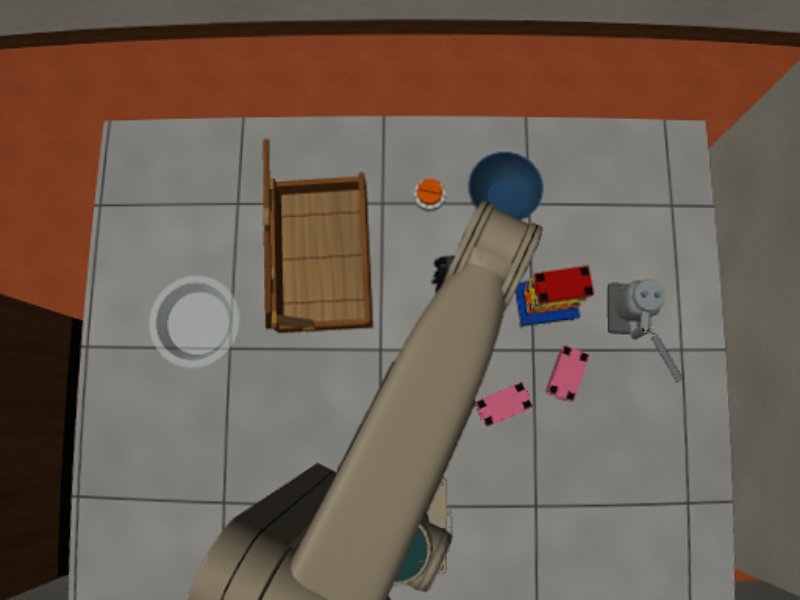

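Run:
```python
from h import *
print(workorder.job_done())
```

```text
the job is handed in; nothing more can be done
None
```

I finished the job and handed it in at about 66 s of the 210 s allowed. The lid stands propped on the stay, and all three white tubs are stacked on the blue-lidded base. No green-lidded tub was in the scene.

**What didn't go straight:**
- **Stay:** the first flip failed because the stay slipped out of the grip and fell back. The second try got it past upright, though the gripper touched the lid for a moment.
- **Lid:** it then stopped at about 1.48 rad instead of sinking by itself. I pulled it down by the tab until I felt resistance, and it came to rest at about 1.36 rad with the stay at about 2.11 rad.
- **Order:** I placed the orange tub at about 36 s, before the lid was fully propped at about 45 s. The two tubs in the chest came out only after that.
- **Base:** it was knocked about 8 mm aside during the run. I measured it again before placing the yellow and red tubs.

**Last checks:**
- **Lid:** it looked unchanged from 45 s to the end. I judged the stay's tip to be in the catch from the camera pictures; I had no direct reading.
- **Stack:** from the base up it goes orange, yellow, red. All three went down to the height expected with the feet in the pockets, and the stack looks straight. The top camera shows about 2 mm sideways drift from orange to red.
- **Disagreement:** the two cameras differ by 1.5–3 mm on tub positions. The side-camera fits of the yellow and red lids may have been thrown off by the pink tubs behind them.
- **Surroundings:** the chest is empty. The mixer, timer, bowl, pie dish and pink tubs look undisturbed in the final pictures.

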